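# Gauge a cheese bar with the portioning board's flip stop

## Task

Ready the cheese bar for portioning: first clear the setting block that was left on the portioning board and return it fully home into its own slot of the sloped rack (the slot made for its thickness). Then flip the stop fully down onto the fence, lay the bar on the board flush along the front of the fence with one end butted up against the left face of the stop, and finally flip the stop right back up out of the knife's way, leaving the bar just as it was gauged. Leave everything else where it is.

Things in the scene. Friction and masses are not known exactly. Their poses are not given: they have to be found in the camera images.
- board: Fixed wooden portioning board, 20 mm thick. Origin on the table under the stop's hinge axis. Its x runs from the board's front through the fence, y along the fence to the left, z up. It reaches x -135 to +30 mm, y -80 to +220 mm. The fence is a wooden bar standing along all of y, x -8 to +8 mm, its top 70 mm above the table. Two small hinge cheeks stand on it beside the stop.
- gauge_corner (a point): Fixed point where fence and stop meet: on the board's top (20 mm above the table), in the plane of the fence's front face and of the left (+y) face of the lowered stop. Axes as board. When gauged, the bar's centre is at x -20, y +55, z +20 mm in this frame, its length along y.
- stop_hinge (a point): Fixed point on the stop's hinge axis, midway across the arm's width, 78 mm above the table over the middle of the fence. The axis runs along the board's y. Axes as board.
- stop (a joint): Flip stop angle, rad: 0 fully down (limit; arm level, pointing to the board's -x), 1.57 arm straight up, 2.6 folded back beyond the fence (limit). Stays where left (hinge friction 0.07 N m). Steel arm 16 mm wide, 10 thick, knob at its end; a gauging leaf 8 mm thick, 16 to 56 mm from the axis, hangs from it to 6 mm above the board when down, its left face flush with the arm's.
- stop_knob (a point): Centre of the black knob at the stop's free end, 90 mm from the hinge axis (78 mm above the table when down): a cylinder 14 mm across, 20 mm long, its axis parallel to the hinge. It can be pinched from above by its two flat ends (along the board's y) and may turn between the fingers. Its axes turn with the stop.
- bar_center (a point): Centre of the loose cheese bar, 110 mm long (its x axis) by 40 by 40 mm, pale yellow, about 0.19 kg, lying flat on the table between board and rack; the same either way round and any side up.
- block_mid_center (a point): Centre of the loose setting block standing on the board: plain wood, 45 mm (its x) by 30 mm (its y) by 85 mm (its z, upright), about 80 g, two dots on top. Its yaw varies; it stands in front of the fence, near the stop or where the bar has to go.
- slot_mid: Slot for that block, two dots on its front: plywood pocket inside 57 mm (x) by 38 mm (y), 35 deep, walls 5. Origin: centre of its inner floor, 44 mm above the table. Its z points out of the mouth and leans 0.60 rad from vertical to the rack's front (-x); y is level. Home, the block stands on this floor, its z along the slot's z, its 30 mm side along the slot's y, its top 85 mm from the floor.
- slot_thin: The like slot for the 20 mm block (one dot), inside 28 mm wide along y; block_thin is in it. The three slots stand side by side 78 mm apart in any order.
- slot_thick: The like slot for a 40 mm block (three dots), inside 48 mm wide along y; empty, and to stay empty.
- block_thin_center (a point): Centre of the 45 x 20 x 85 mm setting block (one dot) that is stored in slot_thin; to be left there.
- bowl: Bystander: open steel mixing bowl, rim diameter 220, height 90; origin at the centre of its underside (mm).
- ladle: Bystander: ladle lying flat, 270 long, black handle 12 thick, steel cup 68 across and 26 high at its +x end; origin on the table under the handle, handle end 110 to its -x side (mm).
- mug: Bystander: white mug, diameter 76, height 90, handle at its +y side; origin at the centre of its underside (mm).
- jar: Bystander: glass jar with steel cap, diameter 60, height 100; origin at the centre of its underside (mm).
- tin: Bystander: small flat aluminium tin, diameter 42, height 24, standing on the portioning board's front left corner; origin at the centre of its underside (mm).
- spatula: Bystander: wooden-handled spatula lying flat, handle to its -x; origin under it on the table (mm).
- can: Bystander: plain steel can, diameter 72, height 110; origin at the centre of its underside (mm).

How it is judged:
On the way, in this order (a step that is already met when the one before it is completed fails the run):
1. The setting block is home in its own slot of the rack (x of block_mid_center in the frame of slot_mid between -0.016 and 0.016 m and y of block_mid_center in the frame of slot_mid between -0.008 and 0.008 m and z of block_mid_center in the frame of slot_mid between 0.034 and 0.052 m and angle between the z axis of block_mid_center and the z axis of slot_mid, either way round below 0.42 rad), for 0.2 s.
2. The stop is fully down on the fence (value of joint stop below 0.08 rad), for 0.2 s.
3. With the stop down, the bar lies flush along the fence with its end against the stop's left face (value of joint stop below 0.08 rad and x of bar_center in the frame of gauge_corner between -0.0245 and -0.017 m and y of bar_center in the frame of gauge_corner between 0.052 and 0.0595 m and z of bar_center in the frame of gauge_corner between 0.017 and 0.024 m and angle between the x axis of bar_center and the y axis of gauge_corner, either way round below 0.06 rad), for 0.2 s.
4. The stop is flipped back up (value of joint stop above 2 rad), for 0.2 s.
At the end, for the whole second after the job is handed in: The bar rests on the board along the fence (gap under 4.5 mm, within 0.06 rad), its end at the gauging plane (gap under 4.5 mm); the stop is folded back beyond 2.0 rad; the setting block is in its own slot, down on its floor (within about 9 mm, leaning at most 0.42 rad); both at rest (all of step 1 and x of bar_center in the frame of gauge_corner between -0.0245 and -0.017 m and y of bar_center in the frame of gauge_corner between 0.052 and 0.0595 m and z of bar_center in the frame of gauge_corner between 0.017 and 0.024 m and angle between the x axis of bar_center and the y axis of gauge_corner, either way round below 0.06 rad and value of joint stop above 2 rad and linear speed of each of bar, block_mid below 0.02 m/s); the robot touches nothing.
It fails at once if A bystander is shoved more than 30 mm (distance of any of bowl, ladle, mug, jar, tin, spatula, can from where it was at the start of the episode above 0.03 m).
It fails at once if The stored thin block is shifted more than 15 mm (distance of block_thin_center from where it was at the start of the episode above 0.015 m).
It also fails if it takes over 72 s, if anything falls off the work surface, if the arm or the gripper's body presses on something with over 40 N, if the wrist force passes 120 N, or if a joint passes its speed limit or range.

## Robot

A 6-joint arm with a two-finger parallel gripper is mounted at the origin on the work surface. World frame = base frame: x ahead of the robot, y to its left, z up, the work surface at z = 0. Lengths are in m, angles in rad, forces in N, time in s.
With the tool pointing down it reaches from about 0.35 to 0.975 m from the base axis. Payload 7.1 kg.
Tool frame: the origin (TCP) lies midway between the tips of the shut fingers; the grasp point (between the pads) lies 19 mm behind it; z points along the fingers, y is the direction in which the jaws open and shut (so a half turn about z gives the same grasp; the last joint's range is limited). The gripper opens to 88 mm and grips with 3 to 60 N. Pads are 20 mm wide; open, the fingers measure 115 mm over their backs; the gripper's body (75 mm by 178 mm) begins 61 mm behind the grasp point.
Start: joints at [-1.274, 0.423, 1.63, -0, 1.089, -0.019], TCP at [0.194, -0.594, 0.223] pointing down, gripper open.
Joint ranges: [-3, 3], [-0.9, 2.11], [0.09, 2.58], [-1.31, 4.45], [0.11, 2.69], [-2.54, 2.54]. Speed limits (rad/s): [2.39, 2.39, 3.01, 3.14, 3.14, 3.14].

## Interface

Orientations are given as a 3x3 rotation matrix whose columns are the frame's x, y, z axes.
In Python, from station import sensors, read_camera, bot gives the robot as it stands.
- The arm moves only by the tool drive_tool, never from a script. Its arguments are lists of equal length, an entry for each row: "slide": the shift along the tool's x, y, z in mm, a list of three; "rotation": the turn, a rotation vector about the tool's x, y, z in degrees, a list of three; "claw": the opening, from 0 (shut) to 1 (fully open). In form: {"slide": [[tx, ty, tz], ...], "rotation": [[rx, ry, rz], ...], "claw": [claw, ...]}. A call has 1 to 5 rows; each row shifts and turns the commanded pose from where the row before left it, along the tool's axes as they then stand; what a row does not reach is not made up. A row lasts 1/12 s, in which the tool goes at most 41.7 mm and 7.16 degrees, less where a joint would pass 70% of its speed; a pose out of reach is approached as far as the arm can. A call is refused whole if a number of a shift passes 41.7 or a number of a turn 7.16, either way. A call with a gripper value outside its range is refused whole. The fingers move at their own pace and stop on an object; "newtons" is the grip in N (left out, the last holds). Time passes only in rows, so rows that do not move let the fingers close. It gives the time, the measured TCP pose, the force and the opening at its end, in the units of the state.
- sensors.get_state(): the state, without advancing time (a new reading comes with each control period).
- read_camera(name): name is "scene" or "side" or "wrist"; returns a dict with "color" (384x512x3 uint8, blue, green, red), "fx", "fy", "cx", "cy" (pixels), "view" (4x4, takes a point from world to camera coordinates). Camera axes: x right, y up, looking along -z (the intrinsics and any distortion apply to the point x, -y, -z); pixel columns grow to the right and rows downward; lengths in m; the calibration is good to about 2 mm. A picture is of the moment at which its call begins. There is no depth.
- bot.hand_in(): hands the job in, once; it reports no verdict.
The state is a dict: "time_s": time; "joint_pos": joint angles; "joint_vel": joint speeds; "tau": joint torques, N m; "position": TCP position; "tcp_rot": TCP orientation; "contact_force": force on the tool from outside, world axes, zero at the start; "torque": the same for the moment, N m; "width": finger opening in m.
Only numpy, scipy, OpenCV 4.12 (cv2) and the standard library are available. Lean on these libraries where they do the work, as an engineer would, in place of code of your own. Each camera call takes 0.05 s, during which the arm holds its last target.

## Working session

There is one attempt and no reset: what is moved stays moved. The work goes in short steps, Python scripts to look and compute and a tool call to move; the robot and the scene stay as the last step left them, time stands still between calls to the robot, and variables do not carry over. Pictures are saved under pics/ and viewed, and the job is handed in when it is done.

Besides the shell and the picture viewer there is one more tool, called after ">>>" as name(argument=value, ...), one argument or row to a line, values as JSON. drive_tool: Moves the arm, as the interface text tells. Its arguments: {"type":"object","properties":{"slide":{"type":"array","items":{"type":"array","items":{"type":"number"}}},"rotation":{"type":"array","items":{"type":"array","items":{"type":"number"}}},"claw":{"type":"array","items":{"type":"number"}},"newtons":{"type":"number"}},"required":["slide","rotation","claw"]}

```bash
ls; mkdir -p pics; python3 - <<'E'
from station import sensors, read_camera, bot
import cv2
s=sensors.get_state(); print(s)
for n in ["scene","side","wrist"]:
    c=read_camera(n); cv2.imwrite(f"pics/{n}0.png",c["color"]); print(n,c["fx"],c["fy"],c["cx"],c["cy"],[k for k in c]); print(c["view"].round(4) if hasattr(c["view"],"round") else c["view"])
E
```

```text
pics
{'time_s': 0.0, 'joint_pos': array([-1.27401353e+00,  4.23816433e-01,  1.63068178e+00, -2.38390273e-05,
        1.08862589e+00, -1.89937052e-02]), 'joint_vel': array([ 0.00033097,  0.00018941, -0.00047543, -0.00025237,  0.00027925,
        0.0011929 ]), 'tau': array([-1.85790873e-05, -5.44628799e+01, -2.73670632e+01,  6.43976592e-02,
        2.27783946e-02, -1.08557856e-04]), 'position': array([ 0.19395467, -0.59355386,  0.22192018]), 'tcp_rot': array([[ 9.50552083e-01,  3.10564837e-01, -4.68062576e-04],
       [ 3.10565190e-01, -9.50550964e-01,  1.45832054e-03],
       [ 7.98574856e-06, -1.53157357e-03, -9.99998827e-01]]), 'contact_force': array([0.03173733, 0.67909663, 0.67680568]), 'torque': array([-0.02722504,  0.01288976,  0.02451704]), 'width': 0.08787451034324117}
scene 365.9867693629099 365.9867693629099 259.29116151073333 185.0559604132523 ['color', 'fx', 'fy', 'cx', 'cy', 'view']
[[ 0.3443  0.9389  0.0057 -0.2354]
 [-0.8171  0.2967  0.4943  0.397 ]
 [ 0.4624 -0.1748  0.8693 -1.5907]
 [ 0.      0.      0.      1.    ]]
side 440.42702617763575 440.42702617763575 253.0482620704027 195.21424593006824 ['color', 'fx', 'fy', 'cx', 'cy', 'view']
[[-0.9901 -0.1403 -0.0092  0.5587]
 [ 0.0761 -0.5904  0.8035 -0.062 ]
 [-0.1182  0.7949  0.5952 -1.5455]
 [ 0.      0.      0.      1.    ]]
wrist 295.356140259649 295.356140259649 257.10279650711175 188.25501344132564 ['color', 'fx', 'fy', 'cx', 'cy', 'view']
[[ 3.108e-01 -9.505e-01 -9.000e-04 -6.241e-01]
 [ 9.115e-01  2.983e-01 -2.832e-01  3.480e-02]
 [ 2.695e-01  8.720e-02  9.591e-01 -3.904e-01]
 [ 0.000e+00  0.000e+00  0.000e+00  1.000e+00]]
```

View pics/scene0.png

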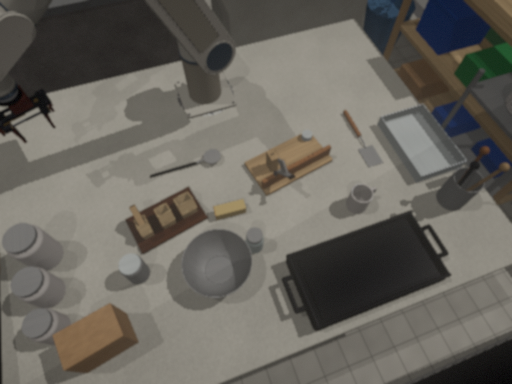

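View pics/side0.png

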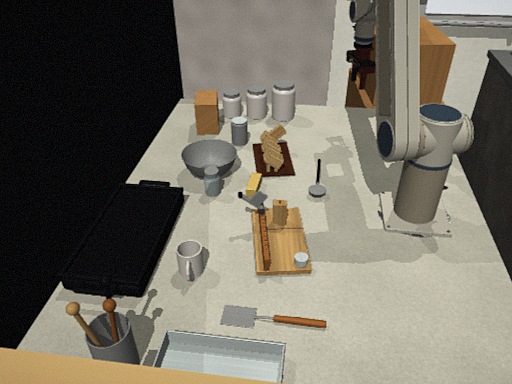

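View pics/wrist0.png

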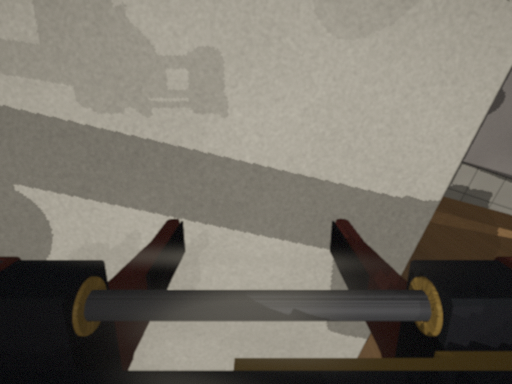

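The scene view shows the rack at about (167,218), the bar at (229,209), the board at (289,163) with block and stop, and the ladle at (185,163). I'll zoom in on these.

```bash
cat > h.py <<'E'
import numpy as np, cv2
from station import sensors, read_camera, bot
def ray(c,u,v):
    V=np.asarray(c["view"]);R=V[:3,:3];t=V[:3,3]
    d=np.array([(u-c["cx"])/c["fx"],-(v-c["cy"])/c["fy"],-1.0])
    return -R.T@t, R.T@d
def onplane(c,u,v,z):
    o,d=ray(c,u,v); return o+d*(z-o[2])/d[2]
def proj(c,p):
    V=np.asarray(c["view"]);q=V[:3,:3]@np.asarray(p)+V[:3,3]
    return np.array([c["cx"]-c["fx"]*q[0]/q[2], c["cy"]+c["fy"]*q[1]/q[2]])
def tri(c1,p1,c2,p2):
    o1,d1=ray(c1,*p1);o2,d2=ray(c2,*p2)
    A=np.stack([d1,-d2],1);s=np.linalg.lstsq(A,o2-o1,rcond=None)[0]
    a=o1+s[0]*d1;b=o2+s[1]*d2
    return (a+b)/2,np.linalg.norm(a-b)
def crop(c,x0,y0,w,h,k,name):
    im=cv2.resize(c["color"][y0:y0+h,x0:x0+w],None,fx=k,fy=k,interpolation=cv2.INTER_CUBIC)
    for i in range(0,w,10): cv2.line(im,(i*k,0),(i*k,6 if i%50 else 14),(0,0,255),1)
    for i in range(0,h,10): cv2.line(im,(0,i*k),(6 if i%50 else 14,i*k),(0,0,255),1)
    cv2.imwrite(f"pics/{name}.png",im)
E
python3 - <<'E'
from h import *
s=read_camera("scene");d=read_camera("side")
crop(s,235,120,110,80,7,"s_board"); crop(s,115,180,140,80,5,"s_rack")
crop(d,235,185,85,95,6,"d_board"); crop(d,225,115,110,80,7,"d_rack")
E
```

```text
(no output)
```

View pics/s_board.png

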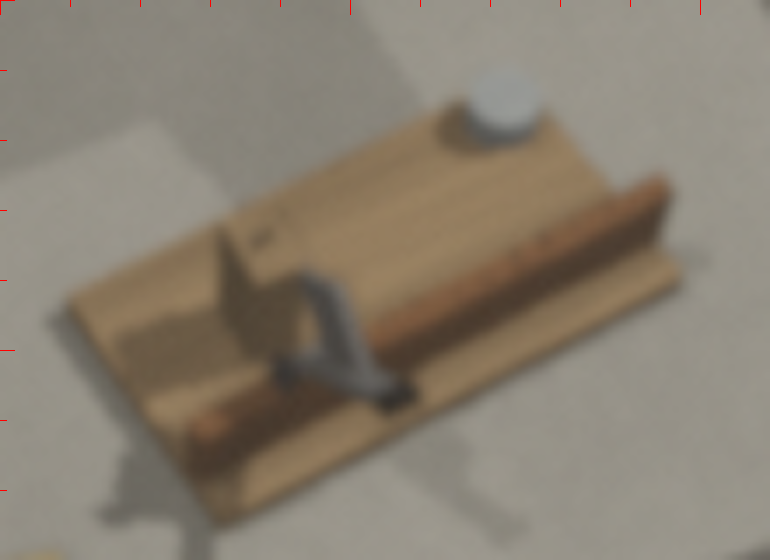

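View pics/s_rack.png

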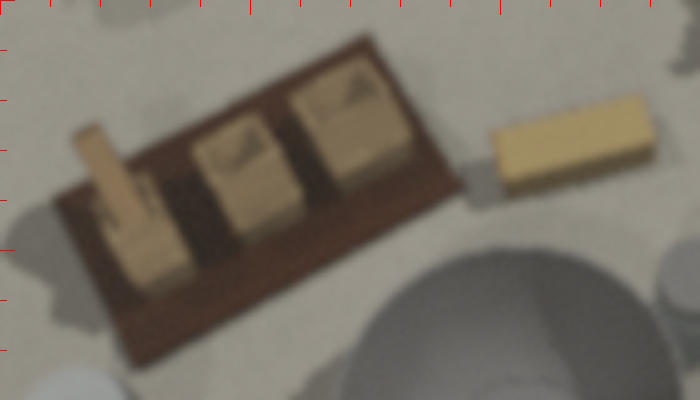

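View pics/d_board.png

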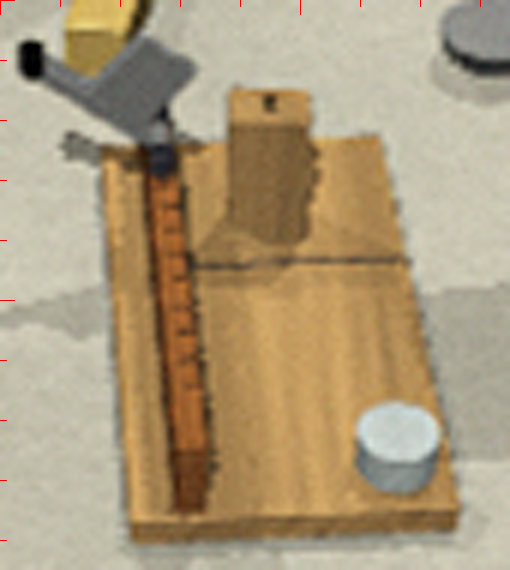

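View pics/d_rack.png

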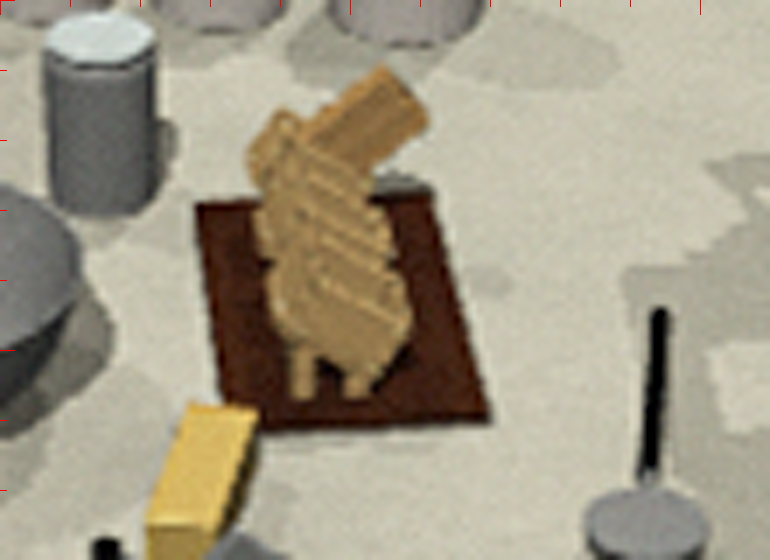

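The scene crop shows the thin block in the left slot, with the mid slot centred (two dots) and the thick slot on the right. The side crop shows the stop folded behind the fence, with the block standing at about (280,212). Next I'll compute positions.

```bash
python3 - <<'E'
from h import *
s=read_camera("scene");d=read_camera("side")
np.set_printoptions(precision=4,suppress=True)
S=lambda x,y:(235+x/7-.0,120+y/7); D=lambda x,y:(235+x/6,185+y/6)
print("scene board z.02")
P={}
for n,p in dict(FR=(68,300),RR=(220,525),RL=(683,278)).items(): P[n]=onplane(s,*S(*p),.02); print(n,P[n])
for n,p in dict(FR=(380,137),RR=(105,148),RL=(132,522),FL=(457,515)).items(): P['d'+n]=onplane(d,*D(*p),.02); print('d',n,P['d'+n])
print("lens",np.linalg.norm(P['RR']-P['RL']),np.linalg.norm(P['RR']-P['FR']),np.linalg.norm(P['dRL']-P['dFL']),np.linalg.norm(P['dFR']-P['dFL']))
# block top corners z=.105
for p in [(220,230),(280,210),(305,272),(250,285)]: print("blk s",onplane(s,*S(*p),.105))
for p in [(235,90),(308,92),(310,122),(232,124)]: print("blk d",onplane(d,*D(*p),.105))
# fence top z=.07 left end
print("fence s",onplane(s,*S(670,183),.07),onplane(s,*S(640,185),.07), "d",onplane(d,*D(178,452),.07),onplane(d,*D(207,450),.07))
# knob
print("knob",tri(s,S(398,395),d,D(31,60)))
R=lambda x,y:(115+x/5,180+y/5)
for p in [(492,133),(640,97),(655,133),(503,178)]: print("bar s",onplane(s,*R(*p),.04))
E=lambda x,y:(225+x/7,115+y/7)
for p in [(192,404),(258,408),(217,525),(147,525)]: print("bar d",onplane(d,*E(*p),.04))
print("rack base s",[onplane(s,*R(*p),.01)for p in [(55,202),(370,37),(460,187),(138,368)]])
print("rack base d",[onplane(d,*E(*p),.01)for p in [(432,190),(490,420),(225,430),(195,203)]])
E
```

```text
scene board z.02
FR [0.4098 0.0413 0.02  ]
RR [0.5674 0.07   0.02  ]
RL [0.5108 0.362  0.02  ]
d FR [0.3971 0.0482 0.02  ]
d RR [0.5548 0.0791 0.02  ]
d RL [0.4999 0.3701 0.02  ]
d FL [0.342  0.3444 0.02  ]
lens 0.2974054443322621 0.16025737624408568 0.15997090741134581 0.3012782498864359
blk s [0.4491 0.1127 0.105 ]
blk s [0.448  0.1461 0.105 ]
blk s [0.4879 0.1441 0.105 ]
blk s [0.4858 0.115  0.105 ]
blk d [0.4758 0.1257 0.105 ]
blk d [0.4362 0.1224 0.105 ]
blk d [0.4331 0.1488 0.105 ]
blk d [0.4743 0.1559 0.105 ]
fence s [0.4803 0.3591 0.07  ] [0.476  0.3434 0.07  ] d [0.4776 0.3691 0.07  ] [0.464  0.3659 0.07  ]
knob (array([0.5846, 0.1513, 0.1331]), np.float64(0.002662679692289542))
bar s [ 0.557  -0.1243  0.04  ]
bar s [ 0.5655 -0.0181  0.04  ]
bar s [ 0.5958 -0.0174  0.04  ]
bar s [ 0.5927 -0.127   0.04  ]
bar d [ 0.5835 -0.1213  0.04  ]
bar d [ 0.5472 -0.122   0.04  ]
bar d [ 0.5547 -0.0111  0.04  ]
bar d [ 0.5906 -0.0065  0.04  ]
rack base s [array([ 0.4889, -0.4257,  0.01  ]), array([ 0.4354, -0.1848,  0.01  ]), array([ 0.5747, -0.1562,  0.01  ]), array([ 0.6287, -0.395 ,  0.01  ])]
rack base d [array([ 0.4751, -0.4248,  0.01  ]), array([ 0.4224, -0.1711,  0.01  ]), array([ 0.5682, -0.1424,  0.01  ]), array([ 0.6203, -0.3902,  0.01  ])]
```

```bash
python3 - <<'E'
from h import *
s=read_camera("scene");d=read_camera("side")
crop(s,160,60,100,70,7,"s_base"); crop(d,365,175,100,70,7,"d_base")
for c in (s,d): print(proj(c,[0,0,0]))
E
```

```text
[205.12908938  93.70361985]
[412.25419954 212.88944053]
```

View pics/s_base.png

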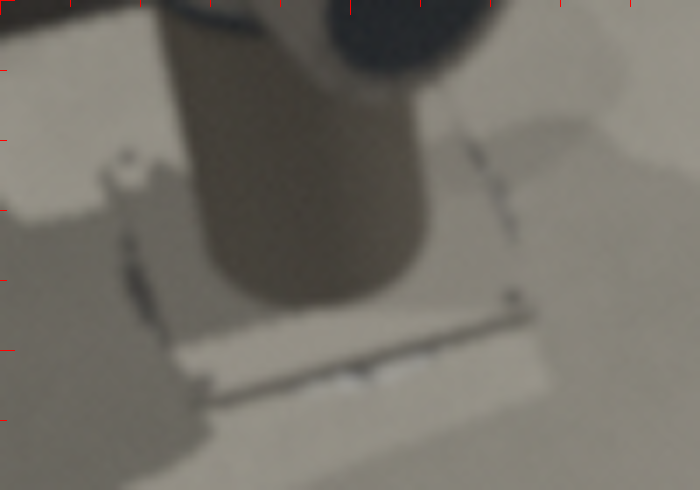

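View pics/d_base.png

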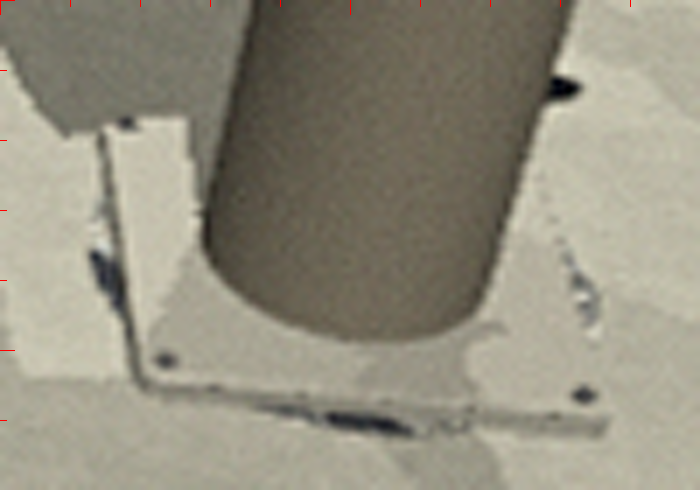

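```bash
python3 - <<'E'
from h import *
np.set_printoptions(precision=4,suppress=True)
s=read_camera("scene");d=read_camera("side")
S=lambda x,y:(160+(x+.5)/7-.5,60+(y+.5)/7-.5); D=lambda x,y:(365+(x+.5)/7-.5,175+(y+.5)/7-.5)
for z in (0,.01,.015,.02):
  print(z,"s +x+y",onplane(s,*S(512,298),z),"-x-y",onplane(s,*S(127,157),z),"d +x+y",onplane(d,*D(165,360),z),"-x+y",onplane(d,*D(583,395),z),"+x-y",onplane(d,*D(125,122),z))
print(tri(s,S(512,298),d,D(165,360)))
E
```

```text
0 s +x+y [0.0867 0.0977 0.    ] -x-y [-0.1083 -0.0951  0.    ] d +x+y [0.0908 0.0831 0.    ] -x+y [-0.1029  0.0836  0.    ] +x-y [ 0.0918 -0.1136  0.    ]
0.01 s +x+y [0.0956 0.0954 0.01  ] -x-y [-0.0978 -0.0958  0.01  ] d +x+y [0.0937 0.0953 0.01  ] -x+y [-0.098   0.0957  0.01  ] +x-y [ 0.0947 -0.0994  0.01  ]
0.015 s +x+y [0.1001 0.0942 0.015 ] -x-y [-0.0925 -0.0961  0.015 ] d +x+y [0.0952 0.1014 0.015 ] -x+y [-0.0956  0.1018  0.015 ] +x-y [ 0.0962 -0.0923  0.015 ]
0.02 s +x+y [0.1045 0.0931 0.02  ] -x-y [-0.0873 -0.0965  0.02  ] d +x+y [0.0967 0.1074 0.02  ] -x+y [-0.0931  0.1079  0.02  ] +x-y [ 0.0976 -0.0852  0.02  ]
(array([0.0942, 0.0954, 0.0095]), np.float64(0.0014304989765415487))
```

```bash
python3 - <<'E'
from h import *
np.set_printoptions(precision=4,suppress=True)
s=read_camera("scene");d=read_camera("side")
def mk(x0,y0,k): return lambda p:(x0+(p[0]+.5)/k-.5,y0+(p[1]+.5)/k-.5)
S=mk(235,120,7);D=mk(235,185,6);R=mk(115,180,5);E=mk(225,115,7)
def t(n,a,b,fa=S,fb=D,z=None):
    p,e=tri(s,fa(a),d,fb(b)); print(n,p,"err %.4f"%e, "" if z is None else (onplane(s,*fa(a),z)[:2],onplane(d,*fb(b),z)[:2]))
t("FR",(68,300),(380,137),z=.02);t("RR",(220,525),(105,148),z=.02);t("RL",(683,278),(132,522),z=.02)
t("fenceL rear",(670,183),(178,452),z=.07)
t("blk -x-y",(220,230),(308,92),z=.105);t("-x+y",(280,210),(310,122),z=.105);t("+x+y",(305,272),(232,124),z=.105);
t("knob",(398,395),(31,60))
for n,a,b in [("a",(492,133),(258,408)),("b",(503,178),(192,404)),("c",(655,133),(147,525)),("d",(640,97),(217,525))]: t("bar"+n,a,b,R,E,.04)
for n,a,b in [("a",(55,202),(432,190)),("b",(370,37),(490,420)),("c",(460,187),(225,430)),("d",(138,368),(195,203))]: t("rack"+n,a,b,R,E,.01)
E
```

```text
FR [0.4009 0.0408 0.0141] err 0.0051 (array([0.4074, 0.0404]), array([0.3987, 0.046 ]))
RR [0.5596 0.07   0.013 ] err 0.0043 (array([0.5653, 0.0692]), array([0.5566, 0.077 ]))
RL [0.5034 0.3637 0.0137] err 0.0031 (array([0.5084, 0.3613]), array([0.5013, 0.3686]))
fenceL rear [0.4776 0.3613 0.0653] err 0.0046 (array([0.478 , 0.3584]), array([0.479 , 0.3676]))
blk -x-y [0.44   0.1132 0.098 ] err 0.0044 (array([0.4469, 0.1119]), array([0.4378, 0.1203]))
-x+y [0.4383 0.1455 0.1009] err 0.0087 (array([0.4457, 0.1453]), array([0.4346, 0.1468]))
+x+y [0.4785 0.1452 0.0967] err 0.0042 (array([0.4857, 0.1433]), array([0.4759, 0.1539]))
knob [0.5849 0.1504 0.1348] err 0.0000 
bara [ 0.5514 -0.1259  0.0377] err 0.0047 (array([ 0.555 , -0.1251]), array([ 0.5492, -0.1247]))
barb [ 0.5875 -0.1282  0.0363] err 0.0029 (array([ 0.5907, -0.1279]), array([ 0.5855, -0.1241]))
barc [ 0.5928 -0.017   0.0349] err 0.0026 (array([ 0.5939, -0.0182]), array([ 0.5926, -0.0089]))
bard [ 0.559  -0.0188  0.0349] err 0.0037 (array([ 0.5635, -0.0189]), array([ 0.5566, -0.0135]))
racka [ 0.4806 -0.4293  0.0066] err 0.0081 (array([ 0.4869, -0.4268]), array([ 0.4773, -0.4283]))
rackb [ 0.4259 -0.1864  0.0006] err 0.0031 (array([ 0.4333, -0.1858]), array([ 0.4243, -0.1739]))
rackc [ 0.5707 -0.1565  0.0031] err 0.0026 (array([ 0.5727, -0.1571]), array([ 0.5703, -0.1452]))
rackd [ 0.6243 -0.397   0.0072] err 0.0026 (array([ 0.6269, -0.3959]), array([ 0.6227, -0.3937]))
```

```bash
cat >> h.py <<'E'
from scipy.spatial.transform import Rotation as Ro
np.set_printoptions(precision=4,suppress=True)
def down(psi,tilt=0.):
    "tool x along yaw psi(deg), z down; tilt(deg): z leans toward +x of yaw (fingers point away)"
    x=np.array([np.cos(np.radians(psi)),np.sin(np.radians(psi)),0]);z=np.array([0,0,-1.]);y=np.cross(z,x)
    R=np.stack([x,y,z],1)
    return R@Ro.from_rotvec([0,np.radians(tilt),0]).as_matrix()
def plan(pos,R,pose=None,maxmm=41,maxdeg=7.1):
    st=sensors.get_state(); p0,R0=(st["position"],st["tcp_rot"]) if pose is None else pose
    rv=Ro.from_matrix(R0.T@R).as_rotvec(degrees=True)
    dw=(np.asarray(pos)-p0)*1000
    n=int(max(1,np.ceil(np.linalg.norm(dw)/maxmm),np.ceil(np.linalg.norm(rv)/maxdeg)))
    Rc=np.array(R0)
    print("rows",n,"total world mm",dw,"rot",rv)
    # rotation after shift in a row assumed; report slides per row in current tool axes
    for i in range(n):
        print([round(float(a),1) for a in Rc.T@dw/n],[round(float(a),2) for a in rv/n])
        Rc=Rc@Ro.from_rotvec(rv/n,degrees=True).as_matrix()
def st():
    s=sensors.get_state();print("t %.2f"%s["time_s"],"p",s["position"],"w %.4f"%s["width"],"F",s["contact_force"],"\n",s["tcp_rot"],"q",s["joint_pos"])
E
python3 - <<'E'
from h import *
c=read_camera("wrist");V=c["view"];C=-V[:3,:3].T@V[:3,3];s=sensors.get_state()
print("cam in tool",s["tcp_rot"].T@(C-s["position"]),"look in tool",s["tcp_rot"].T@(-V[2,:3]))
plan([.37,.10,.26],down(5))
E
```

```text
cam in tool [ 0.0773 -0.0003 -0.1617] look in tool [-0.2832  0.0005  0.959 ]
rows 18 total world mm [175.8697 694.0725  37.2989] rot [ 0.002  -0.0001 13.0948]
[21.3, -33.6, -2.1] [0.0, -0.0, 0.73]
[20.8, -33.9, -2.1] [0.0, -0.0, 0.73]
[20.4, -34.1, -2.1] [0.0, -0.0, 0.73]
[20.0, -34.4, -2.1] [0.0, -0.0, 0.73]
[19.5, -34.7, -2.1] [0.0, -0.0, 0.73]
[19.1, -34.9, -2.1] [0.0, -0.0, 0.73]
[18.6, -35.1, -2.1] [0.0, -0.0, 0.73]
[18.2, -35.4, -2.1] [0.0, -0.0, 0.73]
[17.7, -35.6, -2.1] [0.0, -0.0, 0.73]
[17.3, -35.8, -2.1] [0.0, -0.0, 0.73]
[16.8, -36.0, -2.1] [0.0, -0.0, 0.73]
[16.4, -36.3, -2.1] [0.0, -0.0, 0.73]
[15.9, -36.5, -2.1] [0.0, -0.0, 0.73]
[15.5, -36.7, -2.1] [0.0, -0.0, 0.73]
[15.0, -36.8, -2.1] [0.0, -0.0, 0.73]
[14.5, -37.0, -2.1] [0.0, -0.0, 0.73]
[14.0, -37.2, -2.1] [0.0, -0.0, 0.73]
[13.6, -37.4, -2.1] [0.0, -0.0, 0.73]
```

```bash
python3 - <<'E'
from h import *
plan([.46,-.27,.33],down(8))
E
```

```text
rows 11 total world mm [265.8697 324.0725 107.2989] rot [ 0.002  -0.0001 10.0948]
[32.1, -20.5, -9.8] [0.0, -0.0, 0.92]
[31.8, -21.0, -9.8] [0.0, -0.0, 0.92]
[31.5, -21.5, -9.8] [0.0, -0.0, 0.92]
[31.1, -22.0, -9.8] [0.0, -0.0, 0.92]
[30.7, -22.5, -9.8] [0.0, -0.0, 0.92]
[30.4, -23.0, -9.8] [0.0, -0.0, 0.92]
[30.0, -23.5, -9.8] [0.0, -0.0, 0.92]
[29.6, -24.0, -9.8] [0.0, -0.0, 0.92]
[29.2, -24.4, -9.8] [0.0, -0.0, 0.92]
[28.8, -24.9, -9.8] [0.0, -0.0, 0.92]
[28.4, -25.4, -9.8] [0.0, -0.0, 0.92]
```

>>> drive_tool(
  slide=[
    [32,-21,-10],
    [32,-21,-10],
    [31,-21,-10],
    [31,-22,-10],
    [31,-23,-10],
  ],
  rotation=[
    [0,0,1],
    [0,0,1],
    [0,0,1],
    [0,0,1],
    [0,0,1],
  ],
  claw=[1,1,1,1,1],
)

```text
time_s: 1.12
position: [0.3158, -0.4454, 0.2732]
tcp_rot: [[0.974, 0.225, 0.0], [0.225, -0.974, -0.0], [0.0, 0.0, -1.0]]
contact_force: [0.4, -0.7, 0.3]
width: 0.0879
```

>>> drive_tool(
  slide=[
    [30,-23,-10],
    [30,-24,-10],
    [30,-24,-10],
    [29,-24,-10],
    [29,-25,-10],
  ],
  rotation=[
    [0,0,1],
    [0,0,1],
    [0,0,1],
    [0,0,1],
    [0,0,1],
  ],
  claw=[1,1,1,1,1],
)

```text
time_s: 1.53
position: [0.4381, -0.2989, 0.3234]
tcp_rot: [[0.99, 0.14, 0.0], [0.14, -0.99, -0.0], [0.0, 0.0, -1.0]]
contact_force: [1.3, -0.9, 0.4]
width: 0.088
```

>>> drive_tool(
  slide=[
    [28,-25,-10],
    [0,0,0],
    [0,0,0],
  ],
  rotation=[
    [0,0,0],
    [0,0,0],
    [0,0,0],
  ],
  claw=[1,1,1],
)

```text
time_s: 1.78
position: [0.4626, -0.2706, 0.3333]
tcp_rot: [[0.989, 0.145, 0.001], [0.145, -0.989, -0.001], [0.001, 0.001, -1.0]]
contact_force: [-1.1, 0.2, -0.3]
width: 0.0876
```

```bash
python3 - <<'E'
from h import *
st(); c=read_camera("wrist"); np.save("w1.npy",c,allow_pickle=True)
cv2.imwrite("pics/w1.png",cv2.resize(c["color"],(800,600),interpolation=cv2.INTER_CUBIC))
E
```

```text
t 1.78 p [ 0.4626 -0.2706  0.3333] w 0.0876 F [-1.1246  0.1739 -0.2855] 
 [[ 0.9895  0.1446  0.001 ]
 [ 0.1446 -0.9895 -0.0008]
 [ 0.0009  0.001  -1.    ]] q [-0.5514  0.1755  1.7103 -0.0002  1.2544  0.8743]
```

View pics/w1.png

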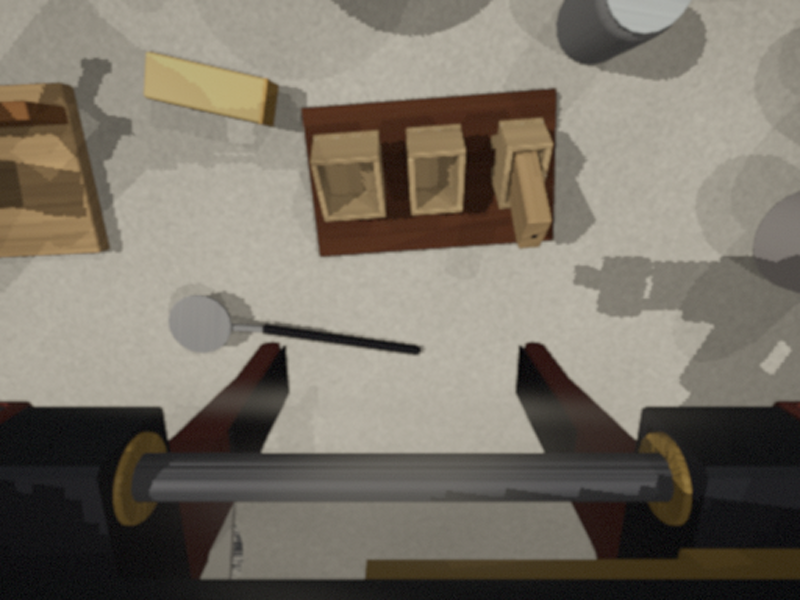

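The wrist view shows the three mouths: thick at about (348,177), mid (437,170) and thin (522,160, block inside). The bar is at (207,88). I'll zoom in for corners.

```bash
python3 - <<'E'
from h import *
c=np.load("w1.npy",allow_pickle=True).item()
crop(c,190,50,175,120,4,"w1_rack"); crop(c,80,20,110,70,7,"w1_bar")
E
```

```text
(no output)
```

View pics/w1_rack.png

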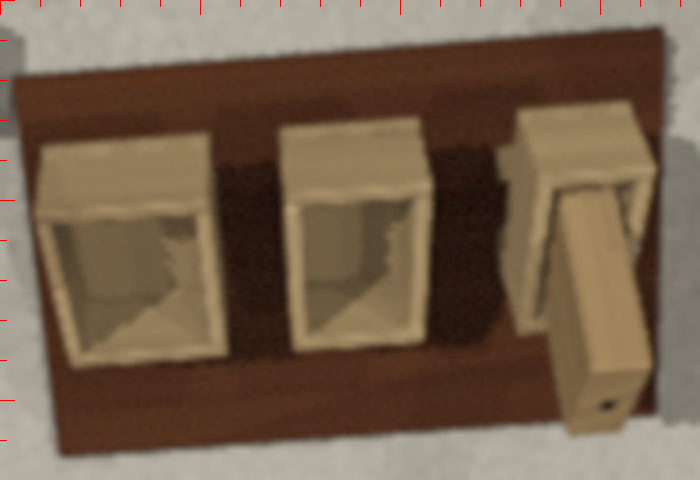

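View pics/w1_bar.png

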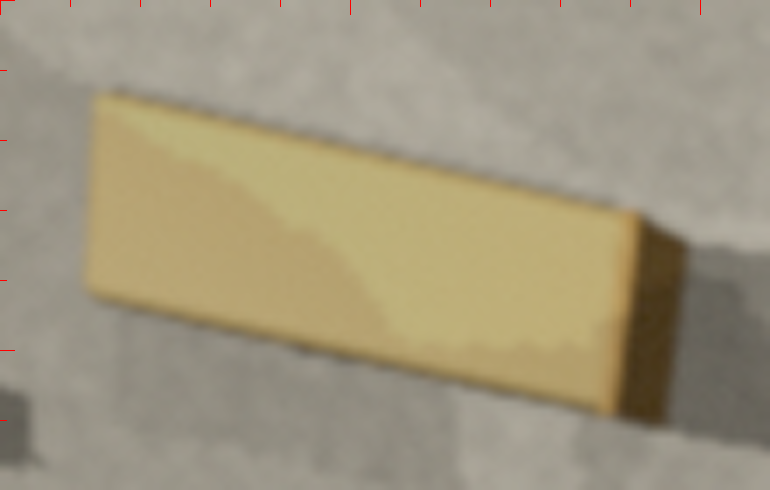

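```bash
cat >> h.py <<'E'
def mk(x0,y0,k): return lambda p:(x0+(p[0]+.5)/k-.5,y0+(p[1]+.5)/k-.5)
E
python3 - <<'E'
from h import *
c=np.load("w1.npy",allow_pickle=True).item()
K=mk(190,50,4)
zf,zr=.054,.0918
def slot(n,rl,rr,fl,fr):
    P=[onplane(c,*K(p),z) for p,z in zip((rl,rr,fl,fr),(zr,zr,zf,zf))]
    RL,RR,FL,FR=P
    print(n,*P); print("  widths",np.linalg.norm(RL-RR),np.linalg.norm(FL-FR),"len",np.linalg.norm(RL-FL),np.linalg.norm(RR-FR),"mouth c",sum(P)/4)
    ax=(RL+RR-FL-FR)[:2]; print("  yaw x",np.degrees(np.arctan2(ax[1],ax[0])))
    for a,b in((RL,RR),(FL,FR)): print("  yaw y-90",np.degrees(np.arctan2((a-b)[1],(a-b)[0]))-90)
    return sum(P)/4
m=slot("mid",(284,199),(431,189),(296,351),(426,343))
t=slot("thick",(37,216),(214,209),(70,366),(227,357))
print("dist",np.linalg.norm((m-t)),"yaw",np.degrees(np.arctan2((t-m)[1],(t-m)[0]))-90)
B=mk(190,50,4)
q=[onplane(c,*K(p),.01) for p in((15,77),(663,30),(655,412),(62,455))];print("base",q)
for a,b in((q[0],q[1]),(q[3],q[2])): print(np.linalg.norm(a-b),np.degrees(np.arctan2((a-b)[1],(a-b)[0]))-90)
b=mk(80,20,7)
q=[onplane(c,*b(p),.04) for p in((97,95),(638,214),(612,412),(87,293))];print("bar",q,sum(q)/4,[np.linalg.norm(q[i]-q[i-1]) for i in range(4)])
for a,bb in((q[0],q[1]),(q[3],q[2])): print(np.degrees(np.arctan2((a-bb)[1],(a-bb)[0]))-90)
E
```

```text
mid [ 0.542  -0.2639  0.0918] [ 0.5521 -0.3109  0.0918] [ 0.4897 -0.2767  0.054 ] [ 0.4995 -0.3238  0.054 ]
  widths 0.04803831782295307 0.048138371585908925 len 0.06585090586921218 0.06602131988570743 mouth c [ 0.5208 -0.2938  0.0729]
  yaw x 13.824895933543253
  yaw y-90 12.05780859839939
  yaw y-90 11.813797837063916
thick [ 0.525  -0.1845  0.0918] [ 0.5356 -0.2417  0.0918] [ 0.4721 -0.1945  0.054 ] [ 0.4838 -0.2517  0.054 ]
  widths 0.05812695630489845 0.0584635194426719 len 0.0658297518073641 0.06493687779236272 mouth c [ 0.5041 -0.2181  0.0729]
  yaw x 10.819608092458498
  yaw y-90 10.502061862979488
  yaw y-90 11.576362342961346
dist 0.0775582822231245 yaw 12.44116090164772
base [array([ 0.572 , -0.1565,  0.01  ]), array([ 0.6241, -0.3978,  0.01  ]), array([ 0.4815, -0.4292,  0.01  ]), array([ 0.4281, -0.1883,  0.01  ])]
0.2468859857392428 12.189221914783232
0.2466938661353095 12.515129664388681
bar [array([ 0.596 , -0.0215,  0.04  ]), array([ 0.5899, -0.1291,  0.04  ]), array([ 0.5515, -0.1262,  0.04  ]), array([ 0.5589, -0.0191,  0.04  ])] [ 0.5741 -0.074   0.04  ] [np.float64(0.03719549545070286), np.float64(0.10777948056310097), np.float64(0.038447924029148164), np.float64(0.10727971176364863)]
-3.245404461870322
-3.9106949647837865
```

```bash
python3 - <<'E'
from h import *
plan([.41,.12,.30],down(3))
E
```

```text
rows 10 total world mm [-51.5335 391.45   -32.6717] rot [0.0239 0.0087 5.2072]
[0.5, -39.5, 3.3] [0.0, 0.0, 0.52]
[0.1, -39.5, 3.3] [0.0, 0.0, 0.52]
[-0.2, -39.5, 3.3] [0.0, 0.0, 0.52]
[-0.6, -39.5, 3.3] [0.0, 0.0, 0.52]
[-0.9, -39.5, 3.3] [0.0, 0.0, 0.52]
[-1.3, -39.5, 3.3] [0.0, 0.0, 0.52]
[-1.7, -39.4, 3.3] [0.0, 0.0, 0.52]
[-2.0, -39.4, 3.3] [0.0, 0.0, 0.52]
[-2.4, -39.4, 3.3] [0.0, 0.0, 0.52]
[-2.7, -39.4, 3.3] [0.0, 0.0, 0.52]
```

>>> drive_tool(
  slide=[
    [0,-39.5,3],
    [0,-39.5,3],
    [0,-39.5,3],
    [-1,-39.5,3],
    [-1,-39.5,3],
  ],
  rotation=[
    [0,0,0.5],
    [0,0,0.5],
    [0,0,0.5],
    [0,0,0.5],
    [0,0,0.5],
  ],
  claw=[1,1,1,1,1],
)

```text
time_s: 2.25
position: [0.4335, -0.0761, 0.317]
tcp_rot: [[0.996, 0.094, -0.001], [0.094, -0.996, -0.0], [-0.001, -0.0, -1.0]]
contact_force: [0.1, 0.1, 0.0]
width: 0.0878
```

>>> drive_tool(
  slide=[
    [-1,-39.5,3],
    [-2,-39.5,3],
    [-2,-39.5,3],
    [-2,-39.5,3],
    [-2,-39.5,3],
  ],
  rotation=[
    [0,0,0.5],
    [0,0,0.5],
    [0,0,0.5],
    [0,0,0.5],
    [0,0,0.5],
  ],
  claw=[1,1,1,1,1],
)

```text
time_s: 2.67
position: [0.4095, 0.1202, 0.3022]
tcp_rot: [[0.999, 0.051, -0.0], [0.051, -0.999, -0.0], [-0.0, 0.0, -1.0]]
contact_force: [0.8, -0.0, 0.9]
width: 0.0882
```

>>> drive_tool(
  slide=[
    [0,0,0],
    [0,0,0],
    [0,0,0],
  ],
  rotation=[
    [0,0,0],
    [0,0,0],
    [0,0,0],
  ],
  claw=[1,1,1],
)

```text
time_s: 2.92
position: [0.4102, 0.1189, 0.3023]
tcp_rot: [[0.999, 0.054, -0.001], [0.054, -0.999, -0.001], [-0.001, 0.001, -1.0]]
contact_force: [-0.7, 0.0, 0.1]
width: 0.0878
```

```bash
python3 - <<'E'
from h import *
st(); c=read_camera("wrist"); np.save("w2.npy",c,allow_pickle=True)
cv2.imwrite("pics/w2.png",cv2.resize(c["color"],(800,600),interpolation=cv2.INTER_CUBIC))
E
```

```text
t 2.92 p [0.4102 0.1189 0.3023] w 0.0878 F [-0.668   0.0313  0.1094] 
 [[ 0.9986  0.0535 -0.0008]
 [ 0.0535 -0.9986 -0.0008]
 [-0.0008  0.0007 -1.    ]] q [ 0.2547  0.0227  1.9558 -0.0006  1.164   1.7722]
```

View pics/w2.png

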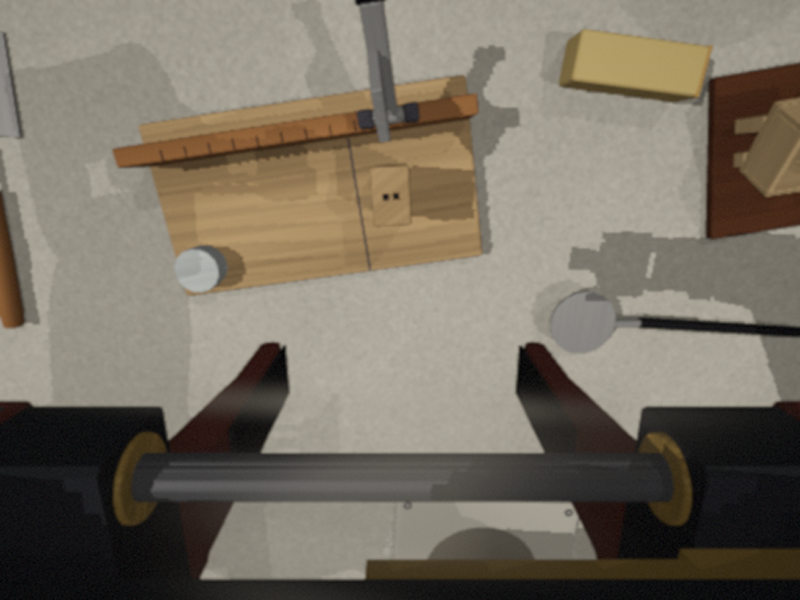

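The block top is at about (391,194) with two dots, the hinge at (387,118), the gauge line runs from (349,140) to (368,268), and the tin is at (200,268).

```bash
python3 - <<'E'
from h import *
c=np.load("w2.npy",allow_pickle=True).item()
crop(c,70,45,245,145,3,"w2_board"); crop(c,210,60,110,90,7,"w2_blk")
E
```

```text
(no output)
```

View pics/w2_board.png

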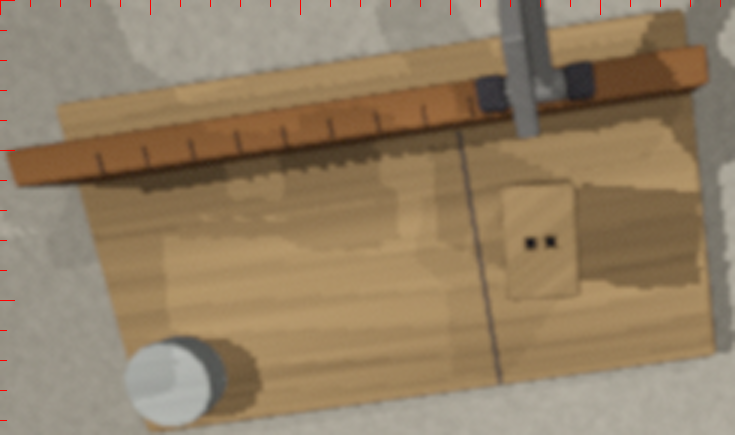

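View pics/w2_blk.png

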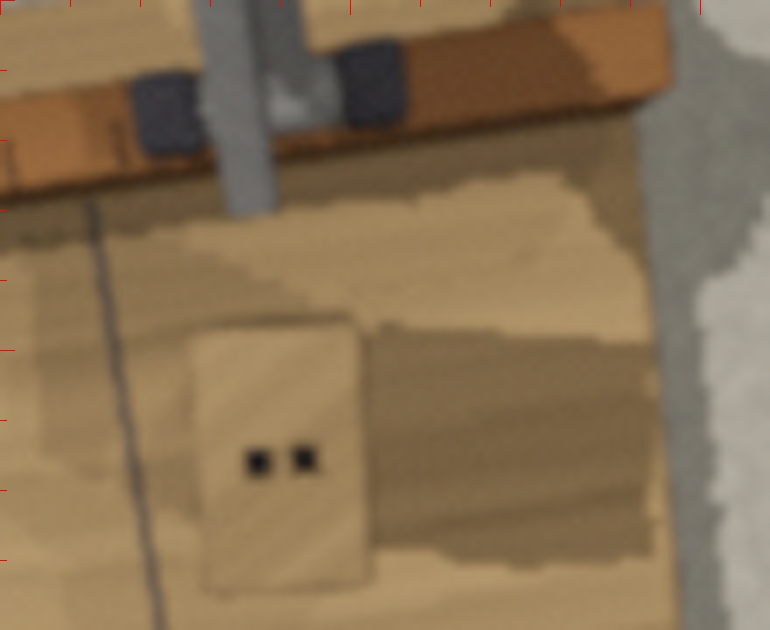

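```bash
python3 - <<'E'
from h import *
c=np.load("w2.npy",allow_pickle=True).item()
K=mk(210,60,7);M=mk(70,45,3)
q=[onplane(c,*K(p),.105) for p in((192,332),(356,322),(372,582),(206,592))]
print(q,"c",sum(q)/4,[np.linalg.norm(q[i]-q[i-1]) for i in range(4)])
for a,b in((q[0],q[3]),(q[1],q[2])): print("yaw",np.degrees(np.arctan2(*(a-b)[:2][::-1])))
# fence top front edge z=.07: right end (706,84) left end (18,185); rear (705,47),(8,152)
f=[onplane(c,*M(p),.07) for p in((706,85),(18,186),(703,46),(8,152))];print("fence",f)
d=f[1]-f[0];print(np.linalg.norm(d),np.degrees(np.arctan2(d[1],d[0]))-90, np.linalg.norm(f[0]-f[2]),np.linalg.norm(f[1]-f[3]))
# board top z=.02
b=[onplane(c,*M(p),.02) for p in((714,352),(150,432),(684,12),(58,104))];print("board FR FL RR RL",b)
for i,j in((0,1),(2,3),(0,2),(1,3)): 
  d=b[j]-b[i];print(np.linalg.norm(d),np.degrees(np.arctan2(d[1],d[0])))
# gauge line z=.02
g=[onplane(c,*K(p),.02) for p in((92,205),(163,627))];print("line",g)
# hinge cheeks and leaf
E
```

```text
[array([0.4792, 0.146 , 0.105 ]), array([0.4823, 0.1187, 0.105 ]), array([0.4392, 0.1134, 0.105 ]), array([0.4359, 0.1421, 0.105 ])] c [0.4592 0.1301 0.105 ] [np.float64(0.04349864588741535), np.float64(0.027496201626275897), np.float64(0.04345520587951286), np.float64(0.028822465220514182)]
yaw 5.173347517106077
yaw 6.920842666871815
fence [array([0.5239, 0.0649, 0.07  ]), array([0.4677, 0.3552, 0.07  ]), array([0.5387, 0.0677, 0.07  ]), array([0.4815, 0.3577, 0.07  ])]
0.29561154354379254 10.951237420398698 0.015105145220609129 0.014008757012458864
board FR FL RR RL [array([0.4021, 0.0408, 0.02  ]), array([0.3441, 0.3307, 0.02  ]), array([0.5591, 0.0707, 0.02  ]), array([0.5037, 0.3613, 0.02  ])]
0.295669324992166 101.323144059761
0.2958451733204885 100.79117417388798
0.15984392072237916 10.796647386052078
0.16258918746849454 10.863014134733275
line [array([0.5011, 0.1726, 0.02  ]), array([0.4157, 0.1555, 0.02  ])]
```

```bash
python3 - <<'E'
from h import *
plan([.458,.1300,.20],down(5.9)); plan([.458,.13,.066],down(5.9),([.458,.13,.20],down(5.9)),maxmm=34)
E
```

```text
rows 3 total world mm [  47.6036   11.5087 -102.4439] rot [ 0.0331  0.0292 -2.9136]
[16.1, -3.0, 34.1] [0.01, 0.01, -0.97]
[16.1, -2.7, 34.1] [0.01, 0.01, -0.97]
[16.1, -2.5, 34.1] [0.01, 0.01, -0.97]
rows 4 total world mm [   0.    0. -134.] rot [0. 0. 0.]
[0.0, 0.0, 33.5] [0.0, 0.0, 0.0]
[0.0, 0.0, 33.5] [0.0, 0.0, 0.0]
[0.0, 0.0, 33.5] [0.0, 0.0, 0.0]
[0.0, 0.0, 33.5] [0.0, 0.0, 0.0]
```

>>> drive_tool(
  slide=[
    [16,-3,34],
    [16,-2.5,34],
    [16,-2.5,34],
    [0,0,30],
    [0,0,0],
  ],
  rotation=[
    [0,0,-1],
    [0,0,-1],
    [0,0,-0.9],
    [0,0,0],
    [0,0,0],
  ],
  claw=[1,1,1,1,1],
)

```text
time_s: 3.38
position: [0.455, 0.1285, 0.1658]
tcp_rot: [[0.995, 0.101, -0.009], [0.101, -0.995, -0.003], [-0.009, 0.002, -1.0]]
contact_force: [-1.1, -0.2, -0.3]
width: 0.0877
```

```bash
python3 - <<'E'
from h import *
st(); c=read_camera("wrist"); np.save("w3.npy",c,allow_pickle=True)
cv2.imwrite("pics/w3.png",cv2.resize(c["color"],(800,600),interpolation=cv2.INTER_CUBIC))
E
```

```text
t 3.38 p [0.455  0.1285 0.1658] w 0.0877 F [-1.068  -0.2492 -0.3139] 
 [[ 0.9949  0.1009 -0.0092]
 [ 0.1009 -0.9949 -0.0026]
 [-0.0095  0.0017 -1.    ]] q [ 0.2502  0.2892  1.9975 -0.0003  0.8645  1.7201]
```

View pics/w3.png

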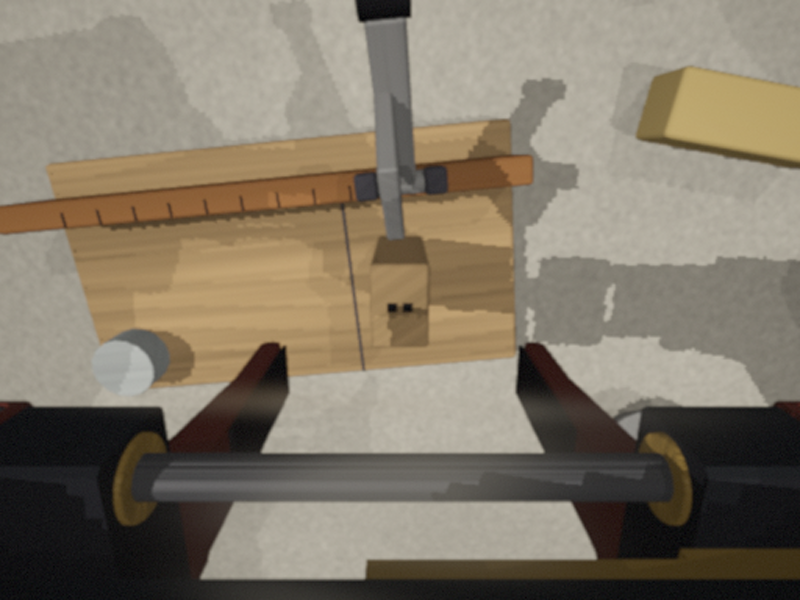

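The block top (400,303) sits between the fingers, so I'm descending.

>>> drive_tool(
  slide=[
    [0,0,33],
    [0,0,33],
    [0,0,33],
    [0,0,0],
    [0,0,0],
  ],
  rotation=[
    [0,0,0],
    [0,0,0],
    [0,0,0],
    [0,0,0],
    [0,0,0],
  ],
  claw=[0.8,0.8,0.8,0.8,0.8],
)

```text
time_s: 3.85
position: [0.4576, 0.1306, 0.0725]
tcp_rot: [[0.995, 0.103, -0.001], [0.103, -0.995, -0.0], [-0.002, 0.0, -1.0]]
contact_force: [-0.2, -0.1, 0.4]
width: 0.0703
```

```bash
python3 - <<'E'
from h import *
st(); c=read_camera("wrist"); np.save("w4.npy",c,allow_pickle=True)
cv2.imwrite("pics/w4.png",cv2.resize(c["color"],(800,600),interpolation=cv2.INTER_CUBIC))
E
```

```text
t 3.85 p [0.4576 0.1306 0.0725] w 0.0703 F [-0.2479 -0.0614  0.444 ] 
 [[ 0.9947  0.103  -0.0015]
 [ 0.103  -0.9947 -0.0005]
 [-0.0015  0.0003 -1.    ]] q [ 0.253   0.4581  2.044  -0.0001  0.6411  1.7208]
```

View pics/w4.png

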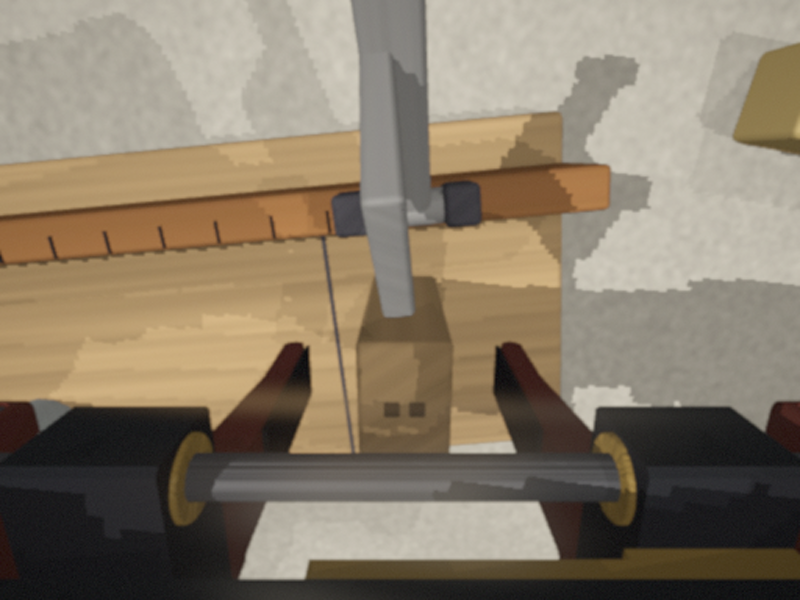

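>>> drive_tool(
  slide=[
    [0,0,6],
    [0,0,0],
    [0,0,0],
    [0,0,0],
    [0,0,0],
  ],
  rotation=[
    [0,0,0],
    [0,0,0],
    [0,0,0],
    [0,0,0],
    [0,0,0],
  ],
  claw=[0.8,0,0,0,0],
  newtons=30,
)

```text
time_s: 4.32
position: [0.458, 0.1317, 0.0665]
tcp_rot: [[0.995, 0.105, 0.001], [0.105, -0.995, 0.0], [0.001, -0.0, -1.0]]
contact_force: [0.1, 0.1, 0.3]
width: 0.0472
```

>>> drive_tool(
  slide=[
    [0,0,0],
    [0,0,0],
    [0,0,-5],
    [0,0,-10],
    [0,0,-20],
  ],
  rotation=[
    [0,0,0],
    [0,0,0],
    [0,0,0],
    [0,0,0],
    [0,0,0],
  ],
  claw=[0,0,0,0,0],
)

```text
time_s: 4.73
position: [0.4561, 0.1312, 0.1001]
tcp_rot: [[0.995, 0.104, -0.004], [0.104, -0.995, -0.001], [-0.004, 0.001, -1.0]]
contact_force: [0.1, -1.0, -1.4]
width: 0.0299
```

>>> drive_tool(
  slide=[
    [0,0,-40],
    [0,0,-40],
    [0,0,-40],
    [0,0,0],
    [0,0,0],
  ],
  rotation=[
    [0,0,0],
    [0,0,0],
    [0,0,0],
    [0,0,0],
    [0,0,0],
  ],
  claw=[0,0,0,0,0],
)

```text
time_s: 5.15
position: [0.459, 0.1319, 0.2236]
tcp_rot: [[0.995, 0.104, 0.006], [0.104, -0.995, 0.002], [0.006, -0.001, -1.0]]
contact_force: [-0.4, -0.3, -1.6]
width: 0.0296
```

```bash
python3 - <<'E'
from h import *
st(); c=read_camera("wrist"); np.save("w5.npy",c,allow_pickle=True)
cv2.imwrite("pics/w5.png",cv2.resize(c["color"],(800,600),interpolation=cv2.INTER_CUBIC))
c=read_camera("side");crop(c,225,100,110,100,6,"d5")
E
```

```text
t 5.15 p [0.459  0.1319 0.2236] w 0.0296 F [-0.3602 -0.3023 -1.6356] 
 [[ 0.9945  0.1044  0.0059]
 [ 0.1044 -0.9945  0.0016]
 [ 0.006  -0.0009 -1.    ]] q [0.2549 0.2015 1.95   0.     0.9839 1.7211]
```

View pics/w5.png

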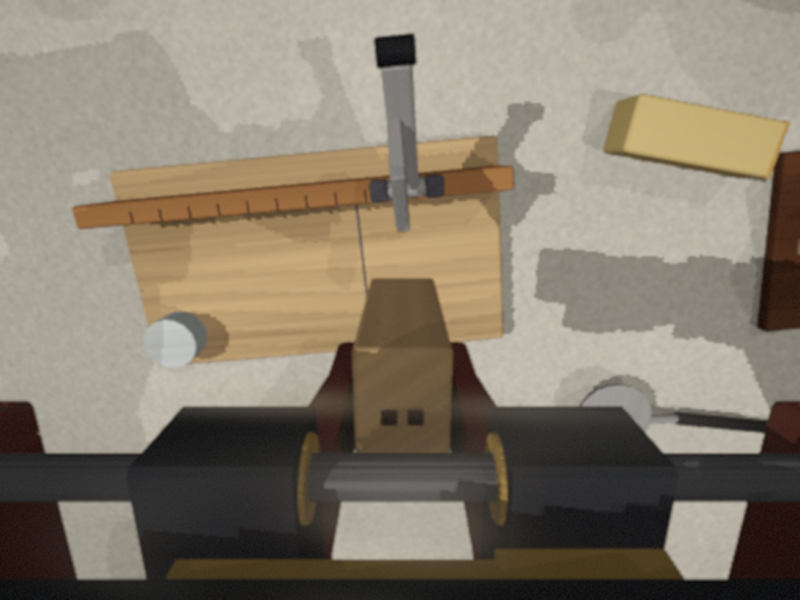

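View pics/d5.png

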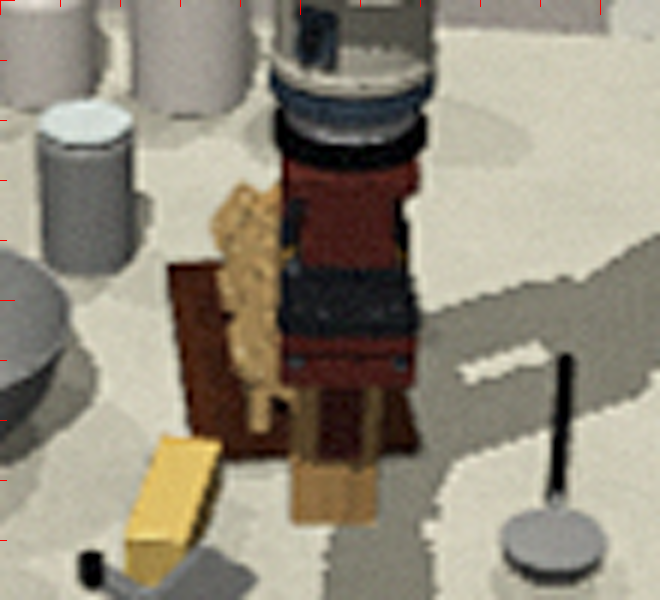

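```bash
python3 - <<'E'
from h import *
c=np.load("w5.npy",allow_pickle=True).item()
crop(c,215,170,85,70,9,"w5c")
E
```

```text
(no output)
```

View pics/w5c.png

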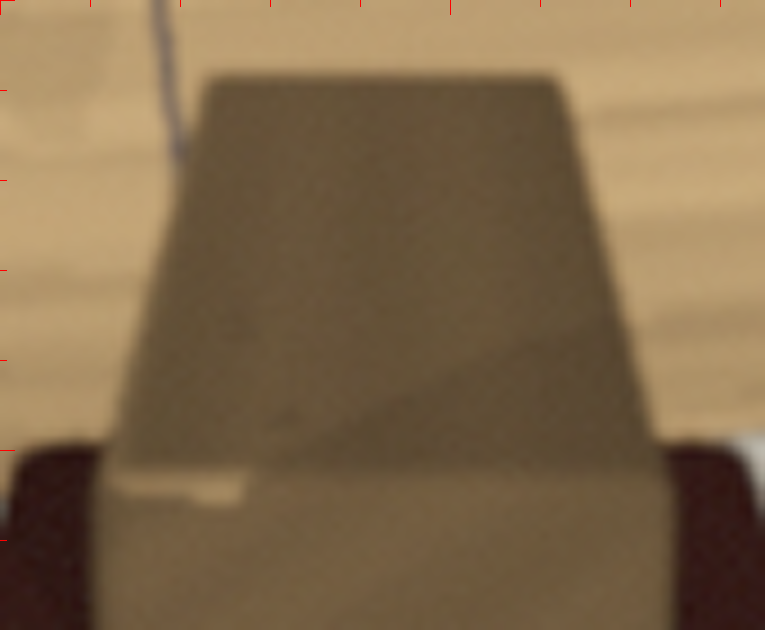

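```bash
cat >> h.py <<'E'
def slotpose(d,M=(.5206,-.294,.069),yaw=12.3,tip=.053,dx=.001):
    R=down(yaw,np.degrees(.6)); return np.array(M)-R[:,2]*(d+tip)+R[:,0]*dx, R
E
python3 - <<'E'
from h import *
p,R=slotpose(.08);print(p,R)
plan(p,R)
print(slotpose(.02)[0],slotpose(-.035)[0])
E
```

```text
[ 0.448  -0.3098  0.1793] [[ 0.8064  0.213   0.5517]
 [ 0.1758 -0.977   0.1203]
 [ 0.5646  0.     -0.8253]]
rows 11 total world mm [  -8.7811 -441.1425  -41.0464] rot [ 1.8946 34.3861 -6.1133]
[-5.0, 39.8, 3.7] [0.17, 3.13, -0.56]
[-5.6, 39.8, 3.3] [0.17, 3.13, -0.56]
[-6.1, 39.7, 2.9] [0.17, 3.13, -0.56]
[-6.6, 39.7, 2.4] [0.17, 3.13, -0.56]
[-7.1, 39.6, 1.9] [0.17, 3.13, -0.56]
[-7.6, 39.5, 1.4] [0.17, 3.13, -0.56]
[-8.1, 39.5, 0.9] [0.17, 3.13, -0.56]
[-8.5, 39.4, 0.3] [0.17, 3.13, -0.56]
[-8.9, 39.3, -0.3] [0.17, 3.13, -0.56]
[-9.2, 39.2, -0.9] [0.17, 3.13, -0.56]
[-9.5, 39.1, -1.5] [0.17, 3.13, -0.56]
[ 0.4811 -0.3026  0.1298] [ 0.5115 -0.296   0.0844]
```

>>> drive_tool(
  slide=[
    [-5,40,3.5],
    [-5.5,40,3],
    [-6,40,3],
    [-6.5,39.5,2.5],
    [-7,39.5,2],
  ],
  rotation=[
    [0.2,3.1,-0.6],
    [0.2,3.1,-0.6],
    [0.2,3.1,-0.6],
    [0.2,3.1,-0.6],
    [0.2,3.1,-0.6],
  ],
  claw=[0,0,0,0,0],
)

```text
time_s: 5.67
position: [0.4526, -0.0676, 0.2007]
tcp_rot: [[0.953, 0.158, 0.258], [0.15, -0.987, 0.052], [0.263, -0.011, -0.965]]
contact_force: [1.2, 0.5, -1.4]
width: 0.0301
```

>>> drive_tool(
  slide=[
    [-7.5,39.5,1.5],
    [-8,39.5,1],
    [-8.5,39.5,0],
    [-9,39.5,0],
    [-9,39,-1],
  ],
  rotation=[
    [0.2,3.1,-0.6],
    [0.2,3.1,-0.6],
    [0.2,3.1,-0.6],
    [0.2,3.1,-0.6],
    [0.2,3.1,-0.6],
  ],
  claw=[0,0,0,0,0],
)

```text
time_s: 6.08
position: [0.4512, -0.2203, 0.1853]
tcp_rot: [[0.873, 0.203, 0.443], [0.172, -0.979, 0.11], [0.456, -0.02, -0.89]]
contact_force: [0.3, 0.1, -0.5]
width: 0.0302
```

>>> drive_tool(
  slide=[
    [-9,39,-1],
    [0,0,0],
    [0,0,0],
  ],
  rotation=[
    [0,3.2,-0.5],
    [0,0,0],
    [0,0,0],
  ],
  claw=[0,0,0],
)

```text
time_s: 6.33
position: [0.4504, -0.2576, 0.181]
tcp_rot: [[0.851, 0.205, 0.484], [0.168, -0.979, 0.118], [0.498, -0.019, -0.867]]
contact_force: [0.0, 0.5, -1.0]
width: 0.0303
```

```bash
python3 - <<'E'
from h import *
st(); c=read_camera("wrist"); np.save("w6.npy",c,allow_pickle=True)
cv2.imwrite("pics/w6.png",cv2.resize(c["color"],(800,600),interpolation=cv2.INTER_CUBIC))
p,R=slotpose(.08); plan(p,R)
c=read_camera("side");crop(c,225,70,110,100,6,"d6")
E
```

```text
t 6.33 p [ 0.4504 -0.2576  0.181 ] w 0.0303 F [ 0.0376  0.4717 -1.0073] 
 [[ 0.8506  0.2048  0.4842]
 [ 0.1684 -0.9786  0.1182]
 [ 0.4981 -0.019  -0.8669]] q [-0.8033  0.2614  2.1276  0.8107  0.6361 -0.0718]
rows 2 total world mm [ -2.7652 -53.7715  -2.1123] rot [-0.7427  4.4936 -0.8597]
[-6.3, 26.0, -3.0] [-0.37, 2.25, -0.43]
[-6.4, 26.0, -3.0] [-0.37, 2.25, -0.43]
```

View pics/w6.png

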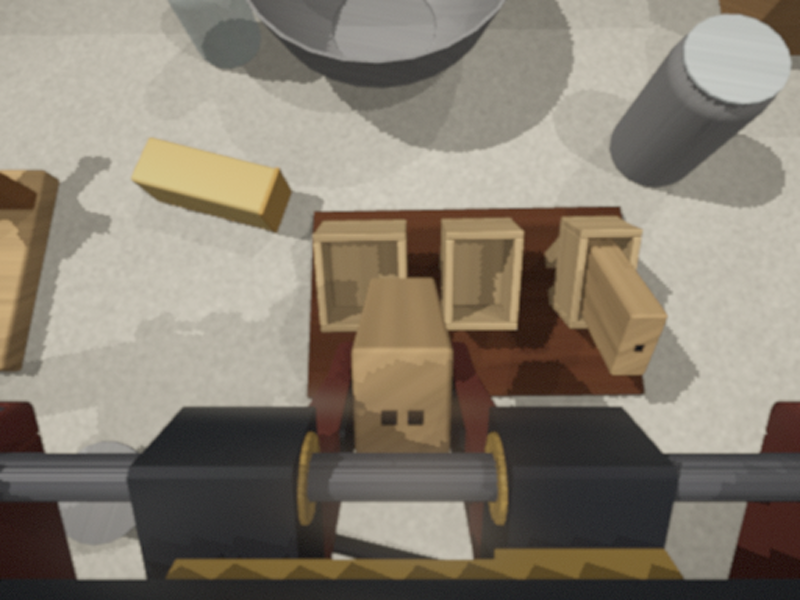

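View pics/d6.png

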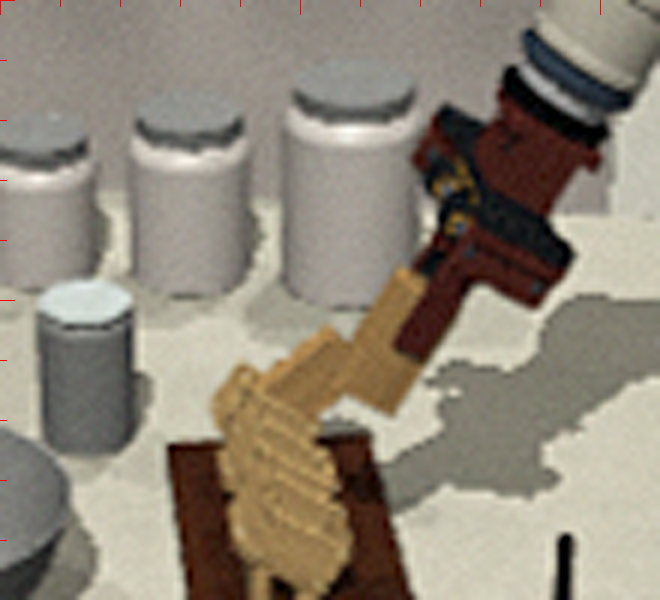

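Held well. The mid mouth is at (483,275), to the right of the block, so I'm finishing the hover move.

>>> drive_tool(
  slide=[
    [-3,13,-1.5],
    [-3,13,-1.5],
    [-3,13,-1.5],
    [-3.5,13,-1.5],
    [0,0,0],
  ],
  rotation=[
    [-0.2,1.1,-0.2],
    [-0.2,1.1,-0.2],
    [-0.2,1.1,-0.2],
    [-0.1,1.1,-0.2],
    [0,0,0],
  ],
  claw=[0,0,0,0,0],
)

```text
time_s: 6.85
position: [0.4503, -0.3098, 0.1813]
tcp_rot: [[0.805, 0.216, 0.553], [0.18, -0.976, 0.12], [0.566, 0.003, -0.825]]
contact_force: [-0.1, -0.0, -0.1]
width: 0.0299
```

>>> drive_tool(
  slide=[
    [0,0,0],
    [0,0,0],
  ],
  rotation=[
    [0,0,0],
    [0,0,0],
  ],
  claw=[0,0],
)

```text
time_s: 7.02
position: [0.4501, -0.3081, 0.1815]
tcp_rot: [[0.805, 0.217, 0.552], [0.18, -0.976, 0.121], [0.565, 0.002, -0.825]]
contact_force: [0.2, -0.1, 0.2]
width: 0.0299
```

```bash
python3 - <<'E'
from h import *
st(); c=read_camera("wrist"); np.save("w7.npy",c,allow_pickle=True)
cv2.imwrite("pics/w7.png",cv2.resize(c["color"],(800,600),interpolation=cv2.INTER_CUBIC))
p,R=slotpose(.08); plan(p,R);crop(c,200,120,190,120,4,"w7c")
E
```

```text
t 7.02 p [ 0.4501 -0.3081  0.1815] w 0.0299 F [ 0.1651 -0.1111  0.1788] 
 [[ 0.8052  0.2171  0.5519]
 [ 0.1802 -0.9761  0.1211]
 [ 0.565   0.0019 -0.8251]] q [-0.9181  0.3159  2.0869  0.9337  0.6906 -0.2944]
rows 1 total world mm [-2.0968 -1.5241 -2.2427] rot [-0.0286 -0.0379  0.2728]
[-3.2, 1.0, 0.5] [-0.03, -0.04, 0.27]
```

View pics/w7c.png

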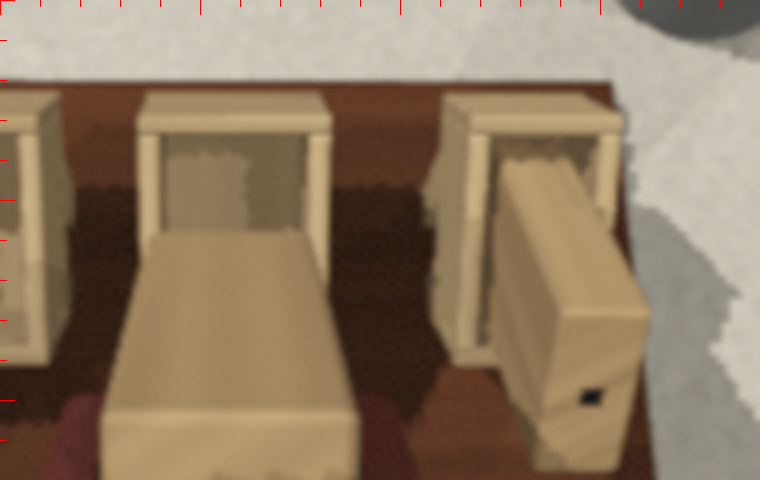

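Camera-relative: slot centre is at tool x≈0, y≈+0.8, so the block is practically aligned. I'll advance 55 mm and look again.

>>> drive_tool(
  slide=[
    [0,1,0],
    [0,0,20],
    [0,0,20],
    [0,0,15],
    [0,0,0],
  ],
  rotation=[
    [0,0,0.2],
    [0,0,0],
    [0,0,0],
    [0,0,0],
    [0,0,0],
  ],
  claw=[0,0,0,0,0],
)

```text
time_s: 7.48
position: [0.4809, -0.3028, 0.1345]
tcp_rot: [[0.806, 0.214, 0.551], [0.176, -0.977, 0.122], [0.565, -0.001, -0.825]]
contact_force: [-0.8, 1.1, -1.9]
width: 0.0298
```

>>> drive_tool(
  slide=[
    [0,0,0],
    [0,0,0],
  ],
  rotation=[
    [0,0,0],
    [0,0,0],
  ],
  claw=[0,0],
)

```text
time_s: 7.65
position: [0.4806, -0.3043, 0.1369]
tcp_rot: [[0.805, 0.213, 0.553], [0.176, -0.977, 0.119], [0.566, 0.001, -0.824]]
contact_force: [0.2, -0.4, -0.3]
width: 0.0298
```

```bash
python3 - <<'E'
from h import *
st(); c=read_camera("wrist"); crop(c,200,120,190,120,4,"w8c")
c=read_camera("side");crop(c,225,70,110,100,6,"d8")
E
```

```text
t 7.65 p [ 0.4806 -0.3043  0.1369] w 0.0298 F [ 0.2303 -0.3795 -0.2665] 
 [[ 0.8054  0.2129  0.5532]
 [ 0.1763 -0.9771  0.1194]
 [ 0.5659  0.0014 -0.8245]] q [-0.8604  0.422   2.0742  1.0578  0.6073 -0.3892]
```

View pics/w8c.png

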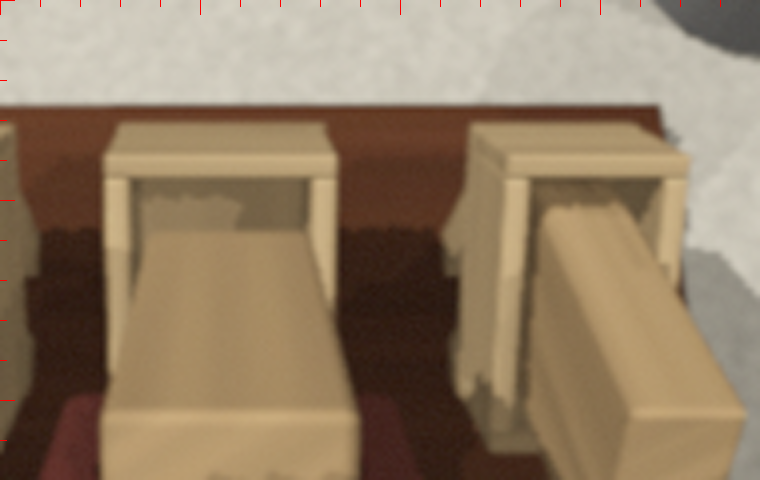

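View pics/d8.png

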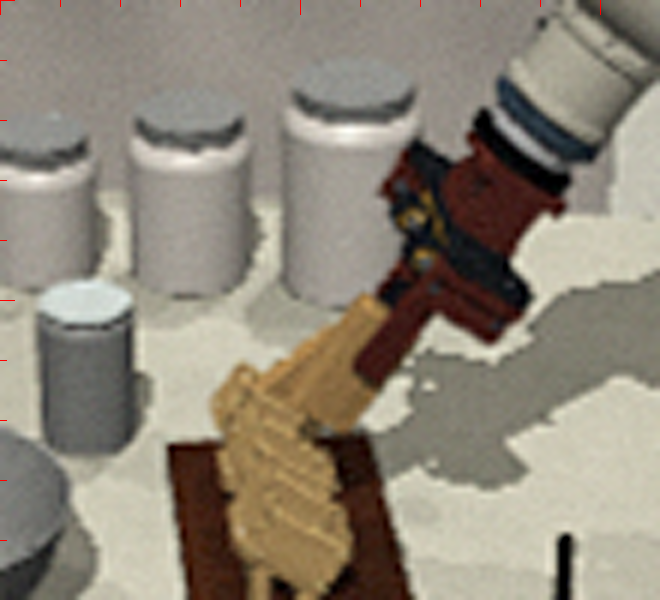

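>>> drive_tool(
  slide=[
    [0,-1.8,0],
    [0,0,8],
    [0,0,10],
    [0,0,10],
    [0,0,0],
  ],
  rotation=[
    [0,0,0],
    [0,0,0],
    [0,0,0],
    [0,0,0],
    [0,0,0],
  ],
  claw=[0,0,0,0,0],
)

```text
time_s: 8.17
position: [0.4959, -0.2989, 0.1121]
tcp_rot: [[0.806, 0.213, 0.552], [0.175, -0.977, 0.12], [0.565, 0.0, -0.825]]
contact_force: [-0.7, -0.3, -0.5]
width: 0.03
```

```bash
python3 - <<'E'
from h import *
st(); c=read_camera("wrist"); crop(c,200,120,190,120,4,"w9c")
E
```

```text
t 8.17 p [ 0.4959 -0.2989  0.1121] w 0.0300 F [-0.7181 -0.3317 -0.5098] 
 [[ 0.806   0.2126  0.5524]
 [ 0.1754 -0.9771  0.12  ]
 [ 0.5653  0.0002 -0.8249]] q [-0.8279  0.4784  2.0673  1.1355  0.5683 -0.4505]
```

View pics/w9c.png

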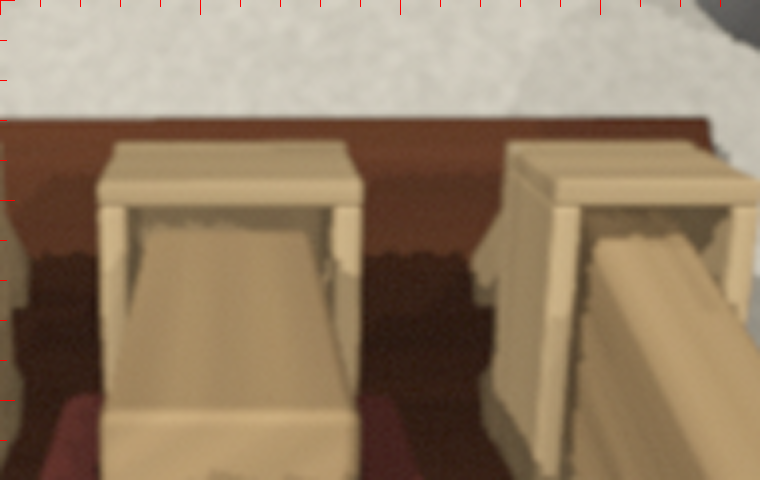

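>>> drive_tool(
  slide=[
    [1,0,7],
    [0,0,7],
    [0,0,6],
    [0,0,0],
  ],
  rotation=[
    [0,0,0],
    [0,0,0],
    [0,0,0],
    [0,0,0],
  ],
  claw=[0,0,0,0],
)

```text
time_s: 8.55
position: [0.5078, -0.2965, 0.0964]
tcp_rot: [[0.806, 0.213, 0.553], [0.176, -0.977, 0.12], [0.565, 0.001, -0.825]]
contact_force: [-0.9, -0.2, -1.3]
width: 0.03
```

>>> drive_tool(
  slide=[
    [0,0,3],
    [0,0,3],
    [0,0,0],
  ],
  rotation=[
    [0,0,0],
    [0,0,0],
    [0,0,0],
  ],
  claw=[0,0,0],
)

```text
time_s: 8.8
position: [0.511, -0.296, 0.092]
tcp_rot: [[0.806, 0.212, 0.553], [0.176, -0.977, 0.119], [0.566, 0.001, -0.825]]
contact_force: [0.5, 0.7, -0.2]
width: 0.0299
```

>>> drive_tool(
  slide=[
    [0,0,3],
    [0,0,2],
    [0,0,0],
  ],
  rotation=[
    [0,0,0],
    [0,0,0],
    [0,0,0],
  ],
  claw=[0,0,0],
)

```text
time_s: 9.05
position: [0.5137, -0.2955, 0.088]
tcp_rot: [[0.806, 0.212, 0.553], [0.176, -0.977, 0.119], [0.566, 0.001, -0.825]]
contact_force: [0.5, -0.3, -1.0]
width: 0.0297
```

```bash
python3 - <<'E'
from h import *
st(); c=read_camera("wrist"); crop(c,180,120,190,120,4,"w10c")
c=read_camera("side");crop(c,225,70,110,100,6,"d10")
E
```

```text
t 9.05 p [ 0.5137 -0.2955  0.088 ] w 0.0297 F [ 0.5252 -0.3236 -1.0484] 
 [[ 0.8056  0.2124  0.5531]
 [ 0.1758 -0.9772  0.1193]
 [ 0.5658  0.0011 -0.8246]] q [-0.7955  0.5364  2.0509  1.2159  0.5355 -0.5128]
```

View pics/w10c.png

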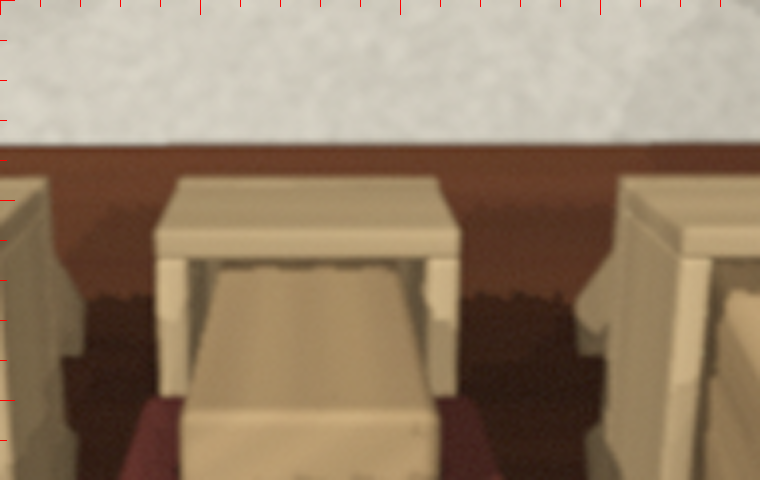

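View pics/d10.png

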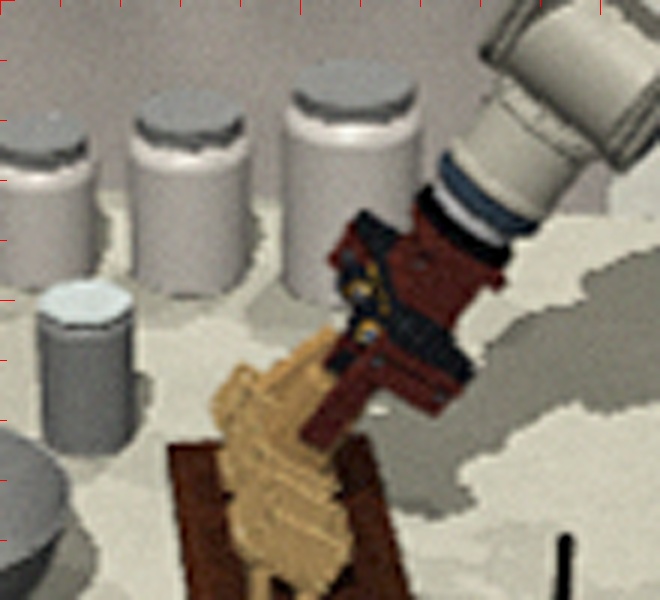

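>>> drive_tool(
  slide=[
    [0,0,2],
    [0,0,1],
    [0,0,0],
  ],
  rotation=[
    [0,0,0],
    [0,0,0],
    [0,0,0],
  ],
  claw=[0,0,0],
)

```text
time_s: 9.4
position: [0.5153, -0.2951, 0.0857]
tcp_rot: [[0.806, 0.212, 0.553], [0.176, -0.977, 0.119], [0.566, 0.001, -0.825]]
contact_force: [-1.4, -0.6, -0.5]
width: 0.03
```

>>> drive_tool(
  slide=[
    [0,0,2],
    [0,0,1],
    [0,0,0],
  ],
  rotation=[
    [0,0,0],
    [0,0,0],
    [0,0,0],
  ],
  claw=[0,0,0],
)

```text
time_s: 9.65
position: [0.5167, -0.2949, 0.0839]
tcp_rot: [[0.805, 0.212, 0.554], [0.176, -0.977, 0.119], [0.566, 0.002, -0.824]]
contact_force: [-6.5, -1.6, 8.7]
width: 0.0299
```

Floor contact (~11 N). Releasing and backing off along the slot axis.

>>> drive_tool(
  slide=[
    [0,0,-1],
    [0,0,0],
    [0,0,0],
    [0,0,0],
    [0,0,0],
  ],
  rotation=[
    [0,0,0],
    [0,0,0],
    [0,0,0],
    [0,0,0],
    [0,0,0],
  ],
  claw=[0.55,0.55,0.55,0.55,0.55],
)

```text
time_s: 10.07
position: [0.5165, -0.2949, 0.084]
tcp_rot: [[0.806, 0.212, 0.553], [0.176, -0.977, 0.119], [0.566, 0.001, -0.825]]
contact_force: [0.5, -0.1, -0.7]
width: 0.0483
```

>>> drive_tool(
  slide=[
    [0,0,-15],
    [0,0,-25],
    [0,0,-35],
    [0,0,-35],
    [0,0,0],
  ],
  rotation=[
    [0,0,0],
    [0,0,0],
    [0,0,0],
    [0,0,0],
    [0,0,0],
  ],
  claw=[0.55,0.55,0.55,0.55,0.55],
)

```text
time_s: 10.48
position: [0.455, -0.31, 0.179]
tcp_rot: [[0.804, 0.211, 0.556], [0.177, -0.977, 0.114], [0.568, 0.007, -0.823]]
contact_force: [0.8, -0.3, -0.1]
width: 0.0487
```

```bash
python3 - <<'E'
from h import *
st(); c=read_camera("wrist"); np.save("w11.npy",c,allow_pickle=True)
cv2.imwrite("pics/w11.png",cv2.resize(c["color"],(800,600),interpolation=cv2.INTER_CUBIC))
c=read_camera("side");crop(c,225,70,110,100,6,"d11")
E
```

```text
t 10.48 p [ 0.455 -0.31   0.179] w 0.0487 F [ 0.793  -0.3313 -0.112 ] 
 [[ 0.8039  0.2109  0.5562]
 [ 0.1773 -0.9775  0.1145]
 [ 0.5678  0.0066 -0.8232]] q [-0.9116  0.3243  2.0843  0.9496  0.6775 -0.3018]
```

View pics/w11.png

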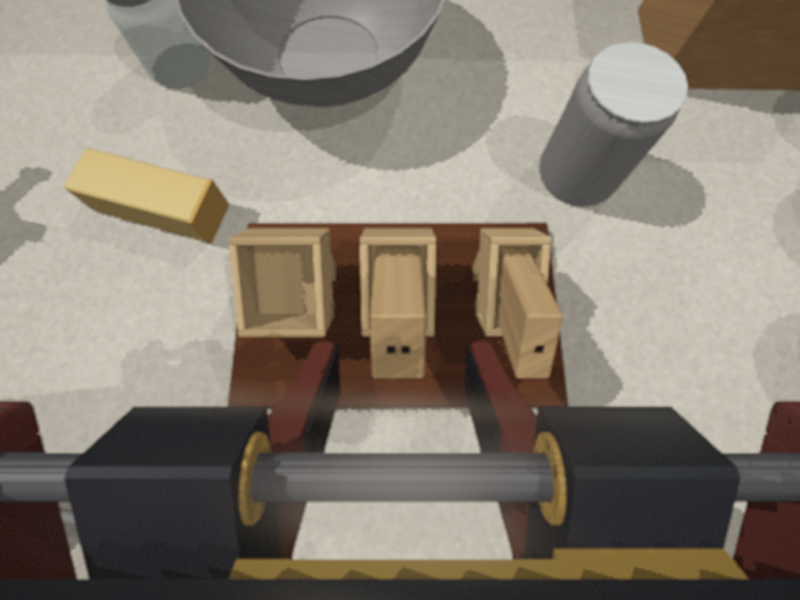

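View pics/d11.png

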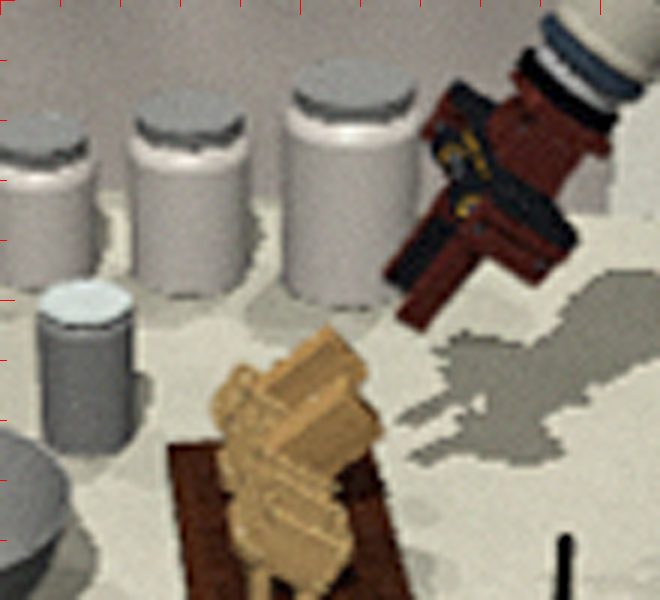

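The block is home: it sits level with the thin block at the same lean, with the dots at (398,349). Next is the stop. I'll move above it and re-measure the knob.

```bash
python3 - <<'E'
from h import *
plan([.52,.145,.30],down(10.85),maxmm=33)
E
```

```text
rows 15 total world mm [ 64.3006 453.9465 124.0425] rot [ -0.1899 -34.5378   1.3732]
[13.5, -28.6, -0.9] [-0.01, -2.3, 0.09]
[13.4, -28.7, -1.4] [-0.01, -2.3, 0.09]
[13.3, -28.7, -2.0] [-0.01, -2.3, 0.09]
[13.1, -28.7, -2.5] [-0.01, -2.3, 0.09]
[13.0, -28.7, -3.1] [-0.01, -2.3, 0.09]
[12.8, -28.7, -3.6] [-0.01, -2.3, 0.09]
[12.6, -28.8, -4.1] [-0.01, -2.3, 0.09]
[12.4, -28.8, -4.6] [-0.01, -2.3, 0.09]
[12.1, -28.8, -5.1] [-0.01, -2.3, 0.09]
[11.9, -28.8, -5.6] [-0.01, -2.3, 0.09]
[11.6, -28.8, -6.1] [-0.01, -2.3, 0.09]
[11.3, -28.9, -6.5] [-0.01, -2.3, 0.09]
[11.0, -28.9, -7.0] [-0.01, -2.3, 0.09]
[10.6, -28.9, -7.4] [-0.01, -2.3, 0.09]
[10.3, -28.9, -7.9] [-0.01, -2.3, 0.09]
```

>>> drive_tool(
  slide=[
    [13.5,-28.5,-1],
    [13.5,-28.5,-1.5],
    [13.5,-28.5,-2],
    [13,-28.5,-2.5],
    [13,-28.5,-3],
  ],
  rotation=[
    [0,-2.3,0.1],
    [0,-2.3,0.1],
    [0,-2.3,0.1],
    [0,-2.3,0.1],
    [0,-2.3,0.1],
  ],
  claw=[0.5,0.5,0.5,0.5,0.5],
)

```text
time_s: 11.0
position: [0.4772, -0.1559, 0.2157]
tcp_rot: [[0.903, 0.205, 0.379], [0.187, -0.979, 0.083], [0.388, -0.004, -0.922]]
contact_force: [0.3, -0.3, -0.6]
width: 0.0437
```

>>> drive_tool(
  slide=[
    [13,-28.5,-3.5],
    [12.5,-29,-4],
    [12.5,-29,-4.5],
    [12,-29,-5],
    [12,-29,-5.5],
  ],
  rotation=[
    [0,-2.3,0.1],
    [0,-2.3,0.1],
    [0,-2.3,0.1],
    [0,-2.3,0.1],
    [0,-2.3,0.1],
  ],
  claw=[0.5,0.5,0.5,0.5,0.5],
)

```text
time_s: 11.42
position: [0.4986, -0.0035, 0.2574]
tcp_rot: [[0.961, 0.198, 0.19], [0.193, -0.98, 0.045], [0.195, -0.006, -0.981]]
contact_force: [-0.1, -0.5, -0.0]
width: 0.0435
```

>>> drive_tool(
  slide=[
    [11.5,-29,-6],
    [11.5,-29,-6.5],
    [11,-29,-7],
    [10.5,-29,-7.5],
    [10.5,-29,-8],
  ],
  rotation=[
    [0,-2.3,0.1],
    [0,-2.3,0.1],
    [0,-2.3,0.1],
    [0,-2.3,0],
    [0,-2.3,0],
  ],
  claw=[0.5,0.5,0.5,0.5,0.5],
)

```text
time_s: 11.83
position: [0.5199, 0.1486, 0.2992]
tcp_rot: [[0.981, 0.194, -0.006], [0.194, -0.981, 0.006], [-0.005, -0.007, -1.0]]
contact_force: [0.5, 0.2, 0.1]
width: 0.0438
```

>>> drive_tool(
  slide=[
    [0,0,0],
    [0,0,0],
    [0,0,0],
  ],
  rotation=[
    [0,0,0],
    [0,0,0],
    [0,0,0],
  ],
  claw=[0.5,0.5,0.5],
)

```text
time_s: 12.08
position: [0.5196, 0.1461, 0.2987]
tcp_rot: [[0.981, 0.194, -0.005], [0.194, -0.981, 0.006], [-0.003, -0.006, -1.0]]
contact_force: [-0.5, -0.5, -0.1]
width: 0.0437
```

```bash
python3 - <<'E'
from h import *
st(); c=read_camera("wrist"); np.save("w12.npy",c,allow_pickle=True)
cv2.imwrite("pics/w12.png",cv2.resize(c["color"],(800,600),interpolation=cv2.INTER_CUBIC))
crop(c,130,120,250,130,3,"w12c")
E
```

```text
t 12.08 p [0.5196 0.1461 0.2987] w 0.0437 F [-0.4894 -0.5361 -0.1309] 
 [[ 0.9811  0.1935 -0.0045]
 [ 0.1935 -0.9811  0.0057]
 [-0.0033 -0.0065 -1.    ]] q [0.2482 0.2154 1.741  0.0072 1.1882 1.6215]
```

View pics/w12.png

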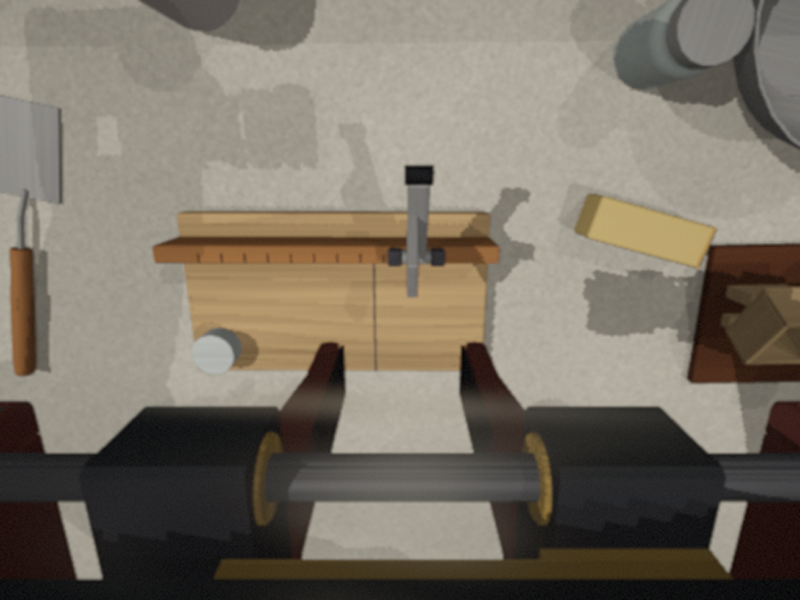

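View pics/w12c.png

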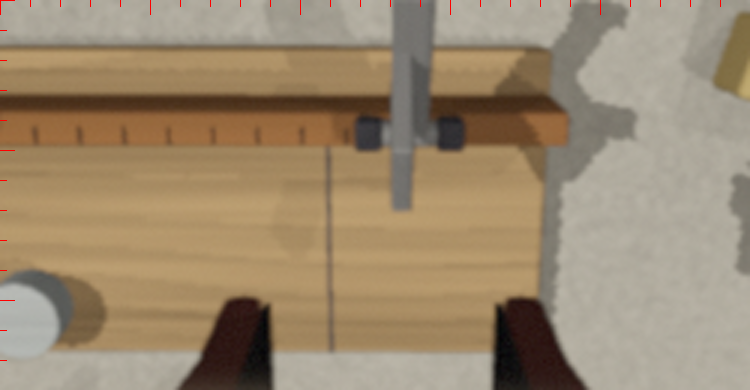

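```bash
python3 - <<'E'
from h import *
a=np.load("w5.npy",allow_pickle=True).item();b=np.load("w12.npy",allow_pickle=True).item();d=np.load("w2.npy",allow_pickle=True).item()
def blob(c,x0,y0,x1,y1,n):
    im=c["color"][y0:y1,x0:x1].astype(int); m=(im.max(2)<45).astype(np.uint8)
    k,l,s,ce=cv2.connectedComponentsWithStats(m)
    for i in range(1,k):
        if s[i,4]>15: print(n,s[i]+np.array([x0,y0,0,0,0]),ce[i]+[x0,y0])
blob(a,225,10,290,60,"w5");blob(b,245,95,290,125,"w12");blob(d,220,0,260,10,"w2")
blob(a,230,105,290,130,"w5 cheeks");blob(b,240,150,290,175,"w12 cheeks")
E
```

```text
w5 [241  23  24  20 417] [252.5851  32.1751]
w12 [260 107  17  11 177] [267.678  111.9096]
w2 [228   0  13   2  20] [232.95   0.35]
```

```bash
python3 - <<'E'
from h import *
a=np.load("w5.npy",allow_pickle=True).item();b=np.load("w12.npy",allow_pickle=True).item()
s=read_camera("scene");d=read_camera("side")
print("knob w5-w12",tri(a,(252.6,32.2),b,(267.7,111.9)))
S=mk(235,120,7);D=mk(235,185,6)
p=[(a,(252.6,32.2)),(b,(267.7,111.9)),(s,S((398,395))),(d,D((31,60)))]
A=np.zeros((3,3));v=np.zeros(3)
for c,u in p:
    o,r=ray(c,*u);r/=np.linalg.norm(r);P=np.eye(3)-np.outer(r,r);A+=P;v+=P@o
K=np.linalg.solve(A,v);print("knob all",K,[ (proj(c,K)-u).round(1) for c,u in p])
K12=mk(130,120,3)
for z in (.074,.078):
  print("cheeks c",z,[onplane(b,*K12(q),z) for q in((369,133),(451,132))],"mean",(onplane(b,*K12((369,133)),z)+onplane(b,*K12((451,132)),z))/2)
for z in (.065,.07): print("fence R end",z,onplane(b,*K12((567,145)),z),onplane(b,*K12((567,112)),z), "front edge left",onplane(b,*K12((5,145)),z))
for z in (.015,.02): print("board z",z,"RR",onplane(b,*K12((551,47)),z),"FR",onplane(b,*K12((539,351)),z),"FL edge",onplane(b,*K12((60,351)),z), "line",onplane(b,*K12((331,351)),z),onplane(b,*K12((328,148)),z))
E
```

```text
knob w5-w12 (array([0.586 , 0.1489, 0.1369]), np.float64(1.9117171206028707e-05))
knob all [0.5856 0.1494 0.135 ] [array([-0.8,  1. ]), array([-0.6,  0.2]), array([-0.2,  0.2]), array([-0.2, -0.2])]
cheeks c 0.074 [array([0.5143, 0.1526, 0.074 ]), array([0.5219, 0.117 , 0.074 ])] mean [0.5181 0.1348 0.074 ]
cheeks c 0.078 [array([0.5152, 0.1527, 0.078 ]), array([0.5226, 0.1174, 0.078 ])] mean [0.5189 0.135  0.078 ]
fence R end 0.065 [0.5246 0.0629 0.065 ] [0.5393 0.0667 0.065 ] front edge left [0.4745 0.3146 0.065 ]
fence R end 0.07 [0.5255 0.0641 0.07  ] [0.54   0.0679 0.07  ] front edge left [0.476  0.3126 0.07  ]
board z 0.015 RR [0.5623 0.0709 0.015 ] FR [0.4    0.0364 0.015 ] FL edge [0.348  0.2956 0.015 ] line [0.3775 0.1487 0.015 ] [0.49   0.1706 0.015 ]
board z 0.02 RR [0.5626 0.0719 0.02  ] FR [0.4022 0.0378 0.02  ] FL edge [0.3508 0.2941 0.02  ] line [0.3799 0.1489 0.02  ] [0.4912 0.1705 0.02  ]
```

Knob triangulates at (0.586, 0.149, 0.136), stop angle about 2.43. I'll go down around it to pinch.

>>> drive_tool(
  slide=[
    [22,3.5,20],
    [22,3.5,20],
    [22,3,30],
    [0,0,30],
    [0,0,0],
  ],
  rotation=[
    [0,0,0],
    [0,0,0],
    [0,0,0],
    [0,0,0],
    [0,0,0],
  ],
  claw=[0.5,0.5,0.5,0.5,0.5],
)

```text
time_s: 12.65
position: [0.5838, 0.1472, 0.1945]
tcp_rot: [[0.982, 0.19, -0.011], [0.19, -0.982, 0.004], [-0.01, -0.006, -1.0]]
contact_force: [-1.6, 0.1, -0.4]
width: 0.0443
```

>>> drive_tool(
  slide=[
    [0,0,0],
    [0,0,0],
  ],
  rotation=[
    [0,0,0],
    [0,0,0],
  ],
  claw=[0.5,0.5],
)

```text
time_s: 12.82
position: [0.5871, 0.1486, 0.2018]
tcp_rot: [[0.982, 0.191, -0.001], [0.191, -0.982, 0.006], [0.0, -0.006, -1.0]]
contact_force: [0.1, 0.4, -0.2]
width: 0.0439
```

```bash
python3 - <<'E'
from h import *
st(); c=read_camera("wrist"); np.save("w13.npy",c,allow_pickle=True)
cv2.imwrite("pics/w13.png",cv2.resize(c["color"],(800,600),interpolation=cv2.INTER_CUBIC))
E
```

```text
t 12.82 p [0.5871 0.1486 0.2018] w 0.0439 F [ 0.053   0.3645 -0.2488] 
 [[ 0.9816  0.1909 -0.0008]
 [ 0.1909 -0.9816  0.0063]
 [ 0.0004 -0.0064 -1.    ]] q [0.2251 0.4187 1.6913 0.0074 1.0311 1.6   ]
```

View pics/w13.png

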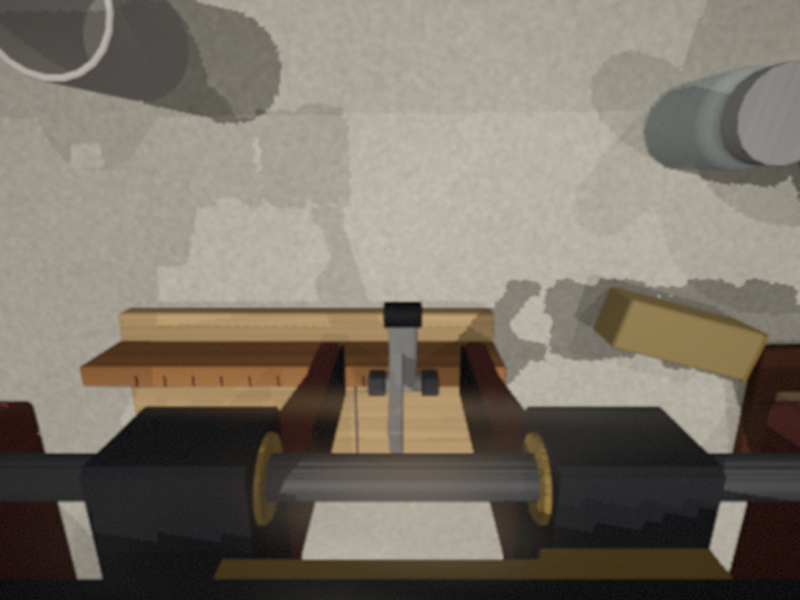

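>>> drive_tool(
  slide=[
    [0,0,30],
    [0,0,30],
    [0,0,18],
    [0,0,0],
    [0,0,0],
  ],
  rotation=[
    [0,0,0],
    [0,0,0],
    [0,0,0],
    [0,0,0],
    [0,0,0],
  ],
  claw=[0.5,0.5,0.5,0.5,0.5],
)

```text
time_s: 13.28
position: [0.5871, 0.1498, 0.1238]
tcp_rot: [[0.981, 0.192, -0.001], [0.192, -0.981, 0.006], [0.0, -0.006, -1.0]]
contact_force: [-0.1, -1.0, 0.4]
width: 0.0438
```

>>> drive_tool(
  slide=[
    [0,0,0],
    [0,0,0],
    [0,0,0],
    [0,0,0],
    [0,0,0],
  ],
  rotation=[
    [0,0,0],
    [0,0,0],
    [0,0,0],
    [0,0,0],
    [0,0,0],
  ],
  claw=[0,0,0,0,0],
  newtons=8,
)

```text
time_s: 13.7
position: [0.5879, 0.1493, 0.1236]
tcp_rot: [[0.981, 0.192, 0.001], [0.192, -0.981, 0.006], [0.002, -0.005, -1.0]]
contact_force: [2.3, -3.2, 2.4]
width: 0.0199
```

```bash
python3 - <<'E'
from h import *
st(); c=read_camera("wrist"); np.save("w14.npy",c,allow_pickle=True)
cv2.imwrite("pics/w14.png",cv2.resize(c["color"],(800,600),interpolation=cv2.INTER_CUBIC))
E
```

```text
t 13.70 p [0.5879 0.1493 0.1236] w 0.0199 F [ 2.3094 -3.1959  2.4335] 
 [[ 0.9814  0.1921  0.001 ]
 [ 0.1921 -0.9814  0.0056]
 [ 0.0021 -0.0053 -1.    ]] q [0.2263 0.5207 1.7376 0.0068 0.8811 1.5995]
```

View pics/w14.png

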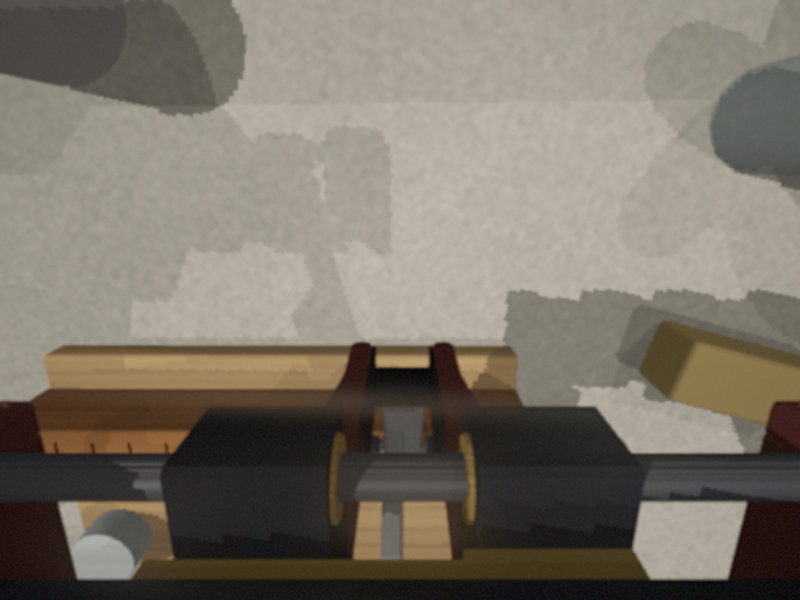

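```bash
python3 - <<'E'
import numpy as np
th=np.linspace(2.435,0,16);p=90*np.c_[-np.cos(th),np.sin(th)];d=np.diff(p,axis=0)
for t,a in zip(th[1:],d): print(round(t,2),round(a[0],1),round(-a[1],1))
E
```

```text
2.27 -10.3 -10.3
2.11 -11.9 -8.5
1.95 -13.1 -6.5
1.79 -14.0 -4.3
1.62 -14.5 -1.9
1.46 -14.6 0.4
1.3 -14.3 2.8
1.14 -13.7 5.0
0.97 -12.7 7.2
0.81 -11.4 9.2
0.65 -9.7 10.9
0.49 -7.9 12.3
0.32 -5.8 13.4
0.16 -3.5 14.2
0.0 -1.2 14.5
```

>>> drive_tool(
  slide=[
    [-10.3,0,-10.3],
    [-11.9,0,-8.5],
    [-13.1,0,-6.5],
  ],
  rotation=[
    [0,0,0],
    [0,0,0],
    [0,0,0],
  ],
  claw=[0,0,0],
)

```text
time_s: 14.0
position: [0.5529, 0.1424, 0.1486]
tcp_rot: [[0.981, 0.192, 0.0], [0.192, -0.981, 0.006], [0.001, -0.006, -1.0]]
contact_force: [2.6, -3.2, -0.9]
width: 0.02
```

>>> drive_tool(
  slide=[
    [-14,0,-4.3],
    [-14.5,0,-1.9],
    [-14.6,0,0.4],
  ],
  rotation=[
    [0,0,0],
    [0,0,0],
    [0,0,0],
  ],
  claw=[0,0,0],
)

```text
time_s: 14.25
position: [0.5109, 0.1341, 0.155]
tcp_rot: [[0.981, 0.192, 0.002], [0.192, -0.981, 0.006], [0.003, -0.006, -1.0]]
contact_force: [2.2, -3.7, 2.0]
width: 0.0202
```

>>> drive_tool(
  slide=[
    [-14.3,0,2.8],
    [-13.7,0,5],
    [-12.7,0,7.2],
  ],
  rotation=[
    [0,0,0],
    [0,0,0],
    [0,0,0],
  ],
  claw=[0,0,0],
)

```text
time_s: 14.5
position: [0.47, 0.1261, 0.1396]
tcp_rot: [[0.981, 0.192, 0.0], [0.192, -0.981, 0.006], [0.002, -0.005, -1.0]]
contact_force: [-0.4, -5.1, 2.0]
width: 0.0196
```

```bash
python3 - <<'E'
from h import *
st(); c=read_camera("wrist")
cv2.imwrite("pics/w15.png",cv2.resize(c["color"],(800,600),interpolation=cv2.INTER_CUBIC))
E
```

```text
t 14.50 p [0.47   0.1261 0.1396] w 0.0196 F [-0.3691 -5.1243  1.9964] 
 [[ 0.9814  0.192   0.0005]
 [ 0.192  -0.9814  0.0056]
 [ 0.0016 -0.0054 -1.    ]] q [0.2343 0.3464 1.9929 0.0074 0.8005 1.6068]
```

View pics/w15.png

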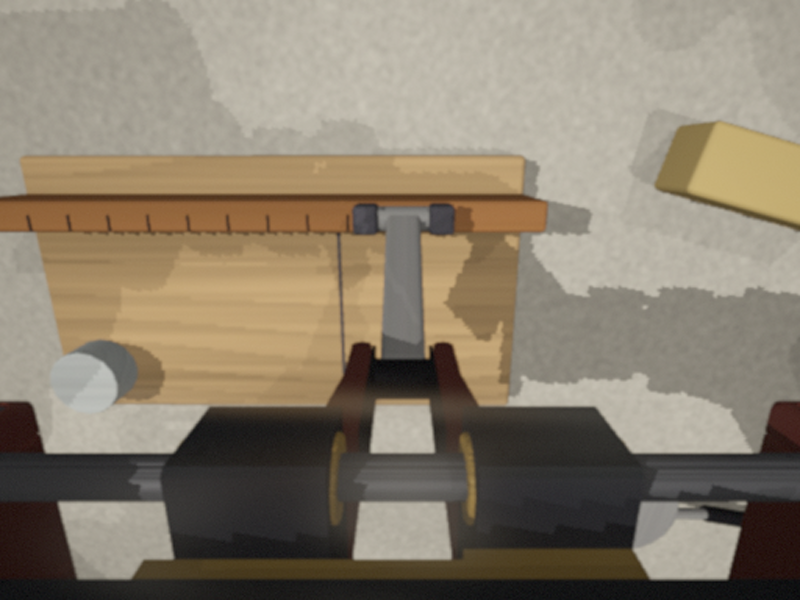

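>>> drive_tool(
  slide=[
    [-11.4,0.5,9.2],
    [-9.7,0.5,10.9],
    [-7.9,0,12.3],
  ],
  rotation=[
    [0,0,0],
    [0,0,0],
    [0,0,0],
  ],
  claw=[0,0,0],
)

```text
time_s: 14.8
position: [0.441, 0.1204, 0.1065]
tcp_rot: [[0.982, 0.191, -0.001], [0.191, -0.981, 0.007], [0.0, -0.007, -1.0]]
contact_force: [0.3, -0.2, 1.6]
width: 0.0198
```

>>> drive_tool(
  slide=[
    [-5.8,0,13.4],
    [-3.5,0,14.2],
    [-1.2,0,14.5],
    [0,0,0],
  ],
  rotation=[
    [0,0,0],
    [0,0,0],
    [0,0,0],
    [0,0,0],
  ],
  claw=[0,0,0,0],
)

```text
time_s: 15.13
position: [0.4298, 0.1182, 0.0625]
tcp_rot: [[0.981, 0.192, -0.005], [0.192, -0.981, 0.005], [-0.004, -0.006, -1.0]]
contact_force: [-1.5, -2.9, -1.8]
width: 0.0197
```

>>> drive_tool(
  slide=[
    [0,0,2],
    [0,0,0],
    [0,0,0],
  ],
  rotation=[
    [0,0,0],
    [0,0,0],
    [0,0,0],
  ],
  claw=[0,0,0],
)

```text
time_s: 15.38
position: [0.4298, 0.1182, 0.0622]
tcp_rot: [[0.981, 0.192, -0.005], [0.192, -0.981, 0.005], [-0.004, -0.006, -1.0]]
contact_force: [-5.0, -4.2, -2.2]
width: 0.02
```

>>> drive_tool(
  slide=[
    [0,0,2],
    [0,0,0],
    [0,0,0],
  ],
  rotation=[
    [0,0,0],
    [0,0,0],
    [0,0,0],
  ],
  claw=[0,0,0],
)

```text
time_s: 15.63
position: [0.4299, 0.1182, 0.0604]
tcp_rot: [[0.981, 0.192, -0.004], [0.192, -0.981, 0.005], [-0.003, -0.006, -1.0]]
contact_force: [-4.9, -3.7, -1.0]
width: 0.0196
```

```bash
python3 - <<'E'
from h import *
st(); c=read_camera("side"); crop(c,235,160,100,100,6,"d16")
E
```

```text
t 15.63 p [0.4299 0.1182 0.0604] w 0.0196 F [-4.8693 -3.708  -0.9684] 
 [[ 0.9814  0.1917 -0.0043]
 [ 0.1917 -0.9814  0.0053]
 [-0.0032 -0.0061 -1.    ]] q [0.2373 0.4534 2.1104 0.0113 0.5808 1.6057]
```

View pics/d16.png

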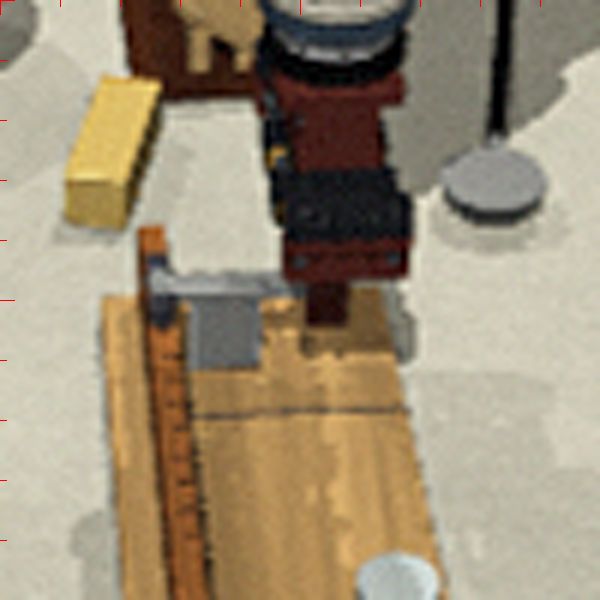

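>>> drive_tool(
  slide=[
    [-1.5,0.5,2],
    [0,0,1],
    [0,0,0],
  ],
  rotation=[
    [0,0,0],
    [0,0,0],
    [0,0,0],
  ],
  claw=[0,0,0],
)

```text
time_s: 15.93
position: [0.4305, 0.1183, 0.0583]
tcp_rot: [[0.982, 0.191, -0.0], [0.191, -0.981, 0.007], [0.001, -0.007, -1.0]]
contact_force: [-2.9, -0.3, 6.6]
width: 0.0199
```

>>> drive_tool(
  slide=[
    [0,0,2],
    [0,0,1],
    [0,0,0],
  ],
  rotation=[
    [0,0,0],
    [0,0,0],
    [0,0,0],
  ],
  claw=[0,0,0],
)

```text
time_s: 16.18
position: [0.4312, 0.1184, 0.0555]
tcp_rot: [[0.981, 0.192, 0.001], [0.192, -0.981, 0.007], [0.002, -0.007, -1.0]]
contact_force: [-2.7, -0.1, 7.9]
width: 0.0199
```

Stop is down (force building, ~8 N). Releasing, lifting, then going to the bar with the tool turned.

>>> drive_tool(
  slide=[
    [0,0,-2],
    [0,0,0],
    [0,0,0],
    [0,0,0],
  ],
  rotation=[
    [0,0,0],
    [0,0,0],
    [0,0,0],
    [0,0,0],
  ],
  claw=[0.5,0.5,0.5,0.5],
)

```text
time_s: 16.52
position: [0.4303, 0.118, 0.0564]
tcp_rot: [[0.981, 0.192, -0.001], [0.192, -0.981, 0.006], [0.001, -0.006, -1.0]]
contact_force: [0.7, -0.3, 0.2]
width: 0.0423
```

>>> drive_tool(
  slide=[
    [0,0,-20],
    [0,0,-35],
    [0,0,-40],
    [0,0,-40],
    [0,0,-20],
  ],
  rotation=[
    [0,0,0],
    [0,0,0],
    [0,0,0],
    [0,0,0],
    [0,0,0],
  ],
  claw=[0.5,0.5,0.5,0.5,0.5],
)

```text
time_s: 16.93
position: [0.4317, 0.1173, 0.2153]
tcp_rot: [[0.981, 0.192, 0.003], [0.192, -0.981, 0.007], [0.005, -0.007, -1.0]]
contact_force: [1.1, 0.1, -0.3]
width: 0.0441
```

>>> drive_tool(
  slide=[
    [0,0,0],
    [0,0,0],
  ],
  rotation=[
    [0,0,0],
    [0,0,0],
  ],
  claw=[1,1],
)

```text
time_s: 17.1
position: [0.4307, 0.1171, 0.212]
tcp_rot: [[0.981, 0.192, 0.001], [0.192, -0.981, 0.007], [0.003, -0.006, -1.0]]
contact_force: [-0.7, -0.2, -0.7]
width: 0.0539
```

```bash
python3 - <<'E'
from h import *
st(); c=read_camera("wrist"); np.save("w17.npy",c,allow_pickle=True)
cv2.imwrite("pics/w17.png",cv2.resize(c["color"],(800,600),interpolation=cv2.INTER_CUBIC))
plan([.5745,-.072,.22],down(86.4))
E
```

```text
t 17.10 p [0.4307 0.1171 0.212 ] w 0.0539 F [-0.6687 -0.1703 -0.6648] 
 [[ 0.9815  0.1917  0.0012]
 [ 0.1917 -0.9814  0.0068]
 [ 0.0025 -0.0064 -1.    ]] q [0.2344 0.172  2.0209 0.0078 0.9459 1.6077]
rows 11 total world mm [ 144.7845 -188.8504    9.3378] rot [ -0.3295  -0.2059 -75.3451]
[9.6, 19.4, -1.0] [-0.03, -0.02, -6.85]
[7.2, 20.4, -1.0] [-0.03, -0.02, -6.85]
[4.8, 21.1, -1.0] [-0.03, -0.02, -6.85]
[2.2, 21.5, -0.9] [-0.03, -0.02, -6.85]
[-0.4, 21.6, -0.9] [-0.03, -0.02, -6.85]
[-2.9, 21.4, -0.9] [-0.03, -0.02, -6.85]
[-5.5, 20.9, -0.9] [-0.03, -0.02, -6.85]
[-7.9, 20.1, -0.9] [-0.03, -0.02, -6.85]
[-10.3, 19.0, -0.9] [-0.03, -0.02, -6.85]
[-12.5, 17.7, -0.9] [-0.03, -0.02, -6.85]
[-14.5, 16.1, -0.9] [-0.03, -0.02, -6.85]
```

View pics/w17.png

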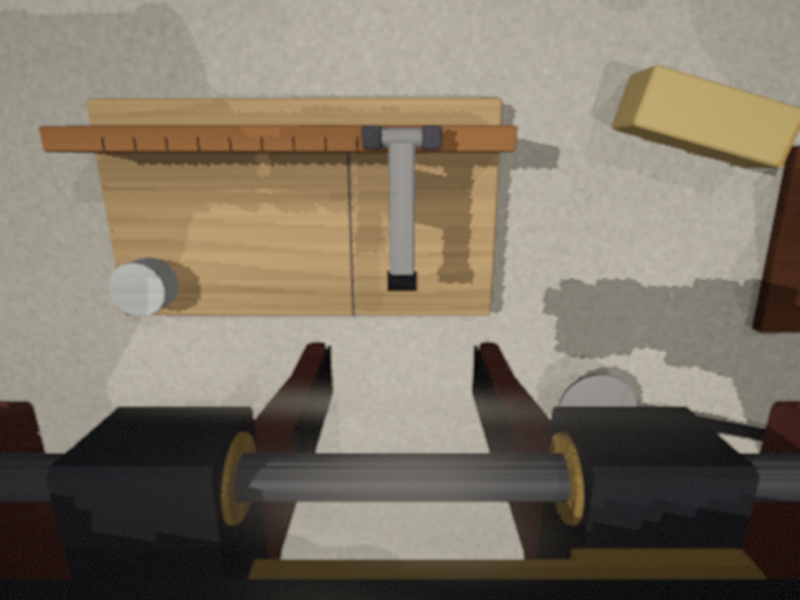

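```bash
python3 - <<'E'
from h import *
s=read_camera("scene");crop(s,170,195,110,110,6,"s17")
E
```

```text
(no output)
```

View pics/s17.png

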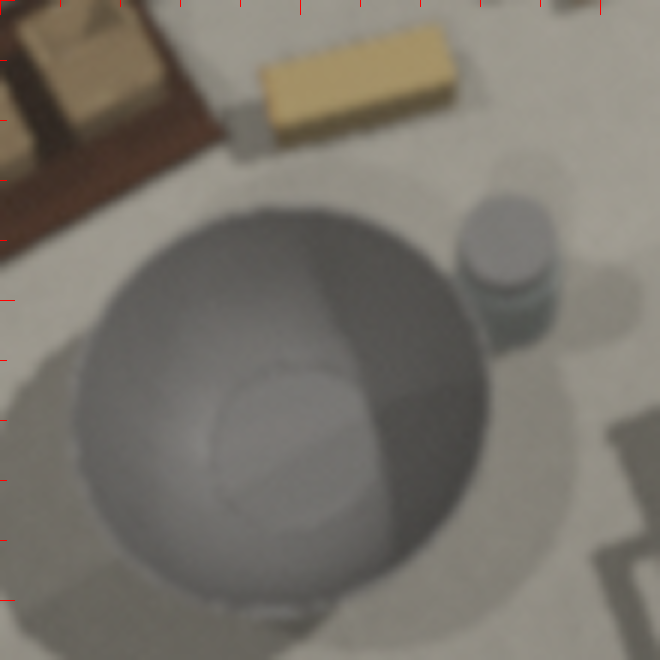

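```bash
python3 - <<'E'
from h import *
s=read_camera("scene");K=mk(170,195,6)
print("rim near",onplane(s,*K((290,207)),.085),"L",onplane(s,*K((75,410)),.085),"R",onplane(s,*K((490,395)),.085),"far",onplane(s,*K((270,607)),.085))
print("jar cap c",onplane(s,*K((507,240)),.097),"near edge",onplane(s,*K((507,195)),.097))
c=np.load("w17.npy",allow_pickle=True).item()
cv2.imwrite("pics/x.png",c["color"])
crop(c,380,30,132,90,6,"w17bar")
B=mk(0,0,800/512)
for z in (.071,.077): print("arm left face",[onplane(c,(u+.5)*.64-.5,(v+.5)*.64-.5,z) for u,v in((389,160),(388,265))],"right",onplane(c,(414.5)*.64-.5,(200.5)*.64-.5,z))
E
```

```text
rim near [ 0.6628 -0.1357  0.085 ] L [ 0.7327 -0.2725  0.085 ] R [ 0.7984 -0.0691  0.085 ] far [ 0.8627 -0.2069  0.085 ]
jar cap c [ 0.7254 -0.0335  0.097 ] near edge [ 0.7011 -0.0248  0.097 ]
arm left face [array([0.5041, 0.1408, 0.071 ]), array([0.4374, 0.129 , 0.071 ])] right [0.4828 0.1204 0.071 ]
arm left face [array([0.5041, 0.1406, 0.077 ]), array([0.4388, 0.129 , 0.077 ])] right [0.4833 0.1206 0.077 ]
```

View pics/w17bar.png

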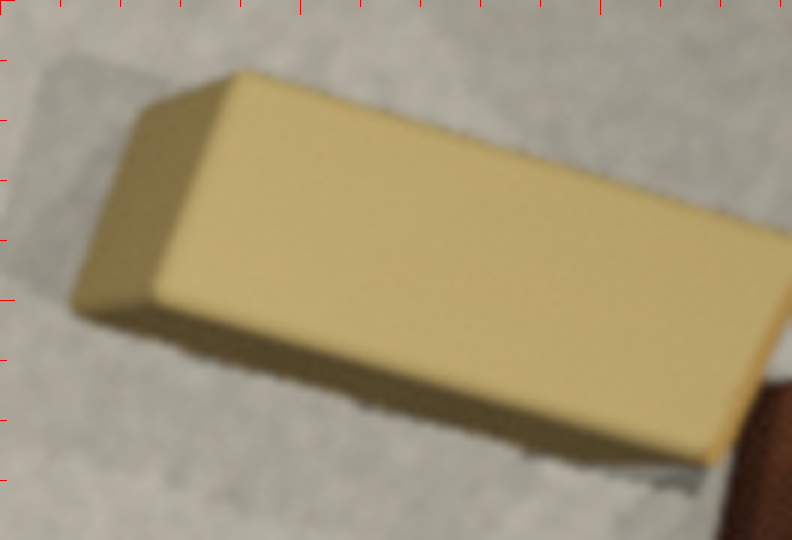

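```bash
python3 - <<'E'
from h import *
c=np.load("w17.npy",allow_pickle=True).item();K=mk(380,30,6)
for z in (.034,.04):
    A,B,C=[onplane(c,*K(p),z) for p in((243,72),(152,300),(712,460))]
    cen=(A+C)/2; d=(B-C); print(z,A,B,C,"cen",cen,"len",np.linalg.norm(d),"w",np.linalg.norm(A-B),"yaw",np.degrees(np.arctan2(d[1],d[0]))-90)
E
```

```text
0.034 [ 0.5978 -0.0223  0.034 ] [ 0.5592 -0.0191  0.034 ] [ 0.5525 -0.1291  0.034 ] cen [ 0.5752 -0.0757  0.034 ] len 0.11016516239930282 w 0.038771967501540966 yaw -3.5115062618184965
0.04 [ 0.5962 -0.0196  0.04  ] [ 0.5583 -0.0165  0.04  ] [ 0.5516 -0.1245  0.04  ] cen [ 0.5739 -0.0721  0.04  ] len 0.10822036357459927 w 0.038087507231286524 yaw -3.511506261818539
```

```bash
python3 - <<'E'
from h import *
plan([.576,-.0575,.20],down(86.5))
E
```

```text
rows 11 total world mm [ 147.0395 -174.1498   -9.5483] rot [ -0.4331  -0.0574 -75.4467]
[10.1, 18.1, 0.7] [-0.04, -0.01, -6.86]
[7.9, 19.2, 0.7] [-0.04, -0.01, -6.86]
[5.5, 20.0, 0.7] [-0.04, -0.01, -6.86]
[3.1, 20.5, 0.8] [-0.04, -0.01, -6.86]
[0.6, 20.7, 0.8] [-0.04, -0.01, -6.86]
[-1.9, 20.6, 0.8] [-0.04, -0.01, -6.86]
[-4.3, 20.3, 0.8] [-0.04, -0.01, -6.86]
[-6.7, 19.6, 0.8] [-0.04, -0.01, -6.86]
[-9.0, 18.7, 0.8] [-0.04, -0.01, -6.86]
[-11.2, 17.5, 0.8] [-0.04, -0.01, -6.86]
[-13.2, 16.0, 0.9] [-0.04, -0.01, -6.86]
```

>>> drive_tool(
  slide=[
    [10,18,0],
    [8,19,0],
    [5.5,20,0],
    [3,20.5,0],
    [0.5,20.5,0],
  ],
  rotation=[
    [0,0,-6.9],
    [0,0,-6.9],
    [0,0,-6.9],
    [0,0,-6.9],
    [0,0,-6.9],
  ],
  claw=[1,1,1,1,1],
)

```text
time_s: 17.67
position: [0.4963, 0.0373, 0.2085]
tcp_rot: [[0.696, 0.718, -0.005], [0.718, -0.696, 0.006], [0.0, -0.008, -1.0]]
contact_force: [0.1, 0.3, -0.2]
width: 0.0875
```

>>> drive_tool(
  slide=[
    [-2,20.5,1],
    [-4.5,20.5,1],
    [-6.5,19.5,1],
    [-9,18.5,1],
    [-11,17.5,1],
  ],
  rotation=[
    [0,0,-6.9],
    [0,0,-6.9],
    [0,0,-6.9],
    [0,0,-6.9],
    [0,0,-6.9],
  ],
  claw=[1,1,1,1,1],
)

```text
time_s: 18.08
position: [0.5633, -0.0412, 0.2025]
tcp_rot: [[0.167, 0.986, -0.006], [0.986, -0.167, 0.006], [0.005, -0.007, -1.0]]
contact_force: [-0.6, 0.9, -0.9]
width: 0.0882
```

>>> drive_tool(
  slide=[
    [-13,16,0],
    [0,0,0],
    [0,0,0],
  ],
  rotation=[
    [0,0,-6.4],
    [0,0,0],
    [0,0,0],
  ],
  claw=[1,1,1],
)

```text
time_s: 18.33
position: [0.5765, -0.0563, 0.2026]
tcp_rot: [[0.066, 0.998, -0.005], [0.998, -0.066, 0.007], [0.006, -0.006, -1.0]]
contact_force: [-0.4, -0.9, -0.4]
width: 0.0875
```

```bash
python3 - <<'E'
from h import *
st(); c=read_camera("wrist"); np.save("w18.npy",c,allow_pickle=True)
cv2.imwrite("pics/w18.png",cv2.resize(c["color"],(800,600),interpolation=cv2.INTER_CUBIC))
plan([.576,-.0575,.14],down(86.5))
E
```

```text
t 18.33 p [ 0.5765 -0.0563  0.2026] w 0.0875 F [-0.447  -0.9236 -0.3884] 
 [[ 0.0658  0.9978 -0.0053]
 [ 0.9978 -0.0658  0.0067]
 [ 0.0063 -0.0057 -1.    ]] q [-0.1211  0.3832  1.7452  0.007   1.0192 -0.0589]
rows 2 total world mm [ -0.0707  -1.7785 -62.9611] rot [-0.3249 -0.3664 -0.2524]
[-1.1, 0.2, 31.5] [-0.16, -0.18, -0.13]
[-1.0, 0.1, 31.5] [-0.16, -0.18, -0.13]
```

View pics/w18.png

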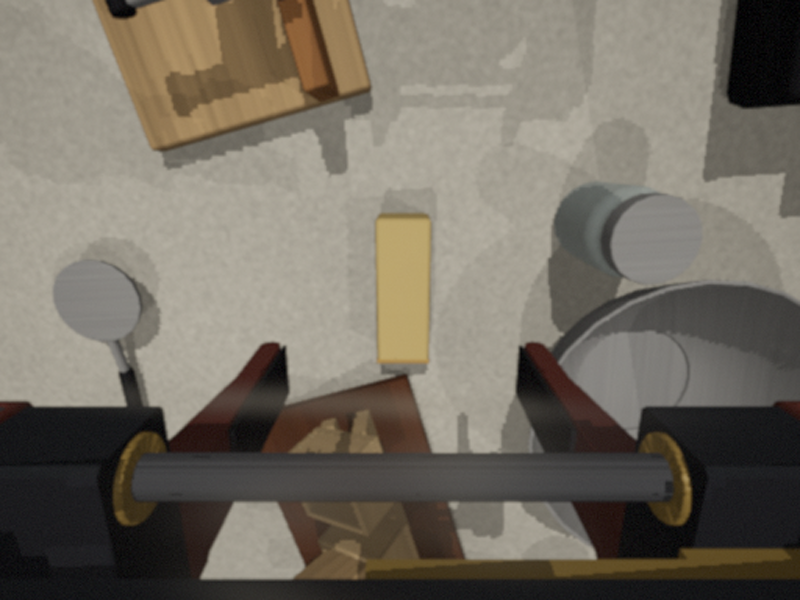

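>>> drive_tool(
  slide=[
    [-1,0,40],
    [-0.5,0,40],
    [0,0,40],
    [0,0,30],
    [0,0,0],
  ],
  rotation=[
    [-0.2,-0.2,0],
    [-0.1,-0.2,0],
    [0,0,0],
    [0,0,0],
    [0,0,0],
  ],
  claw=[0.75,0.75,0.75,0.75,0.75],
)

```text
time_s: 18.8
position: [0.5717, -0.0556, 0.0489]
tcp_rot: [[0.063, 0.998, -0.009], [0.998, -0.063, 0.0], [-0.0, -0.009, -1.0]]
contact_force: [-1.1, 0.4, -0.1]
width: 0.066
```

>>> drive_tool(
  slide=[
    [0,0,20],
    [0,0,16],
    [0,0,0],
    [0,0,0],
  ],
  rotation=[
    [0,0,0],
    [0,0,0],
    [0,0,0],
    [0,0,0],
  ],
  claw=[0.75,0.75,0.75,0.75],
)

```text
time_s: 19.13
position: [0.5773, -0.0567, 0.0197]
tcp_rot: [[0.062, 0.998, 0.002], [0.998, -0.062, -0.001], [-0.001, 0.002, -1.0]]
contact_force: [-0.3, 0.3, 0.1]
width: 0.066
```

```bash
python3 - <<'E'
from h import *
st(); c=read_camera("wrist")
cv2.imwrite("pics/w19.png",cv2.resize(c["color"],(800,600),interpolation=cv2.INTER_CUBIC))
E
```

```text
t 19.13 p [ 0.5773 -0.0567  0.0197] w 0.0660 F [-0.2747  0.2842  0.0659] 
 [[ 0.0623  0.9981  0.0024]
 [ 0.9981 -0.0623 -0.0011]
 [-0.001   0.0025 -1.    ]] q [-0.1181  0.6535  1.8264 -0.0013  0.6592 -0.0547]
```

View pics/w19.png

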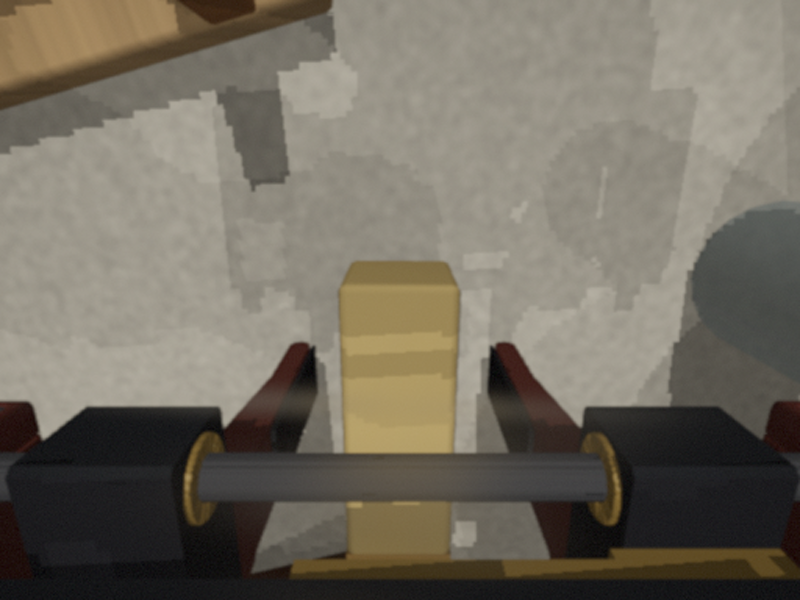

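>>> drive_tool(
  slide=[
    [0,0,8],
    [0,0,0],
    [0,0,0],
    [0,0,0],
    [0,0,0],
  ],
  rotation=[
    [0,0,0],
    [0,0,0],
    [0,0,0],
    [0,0,0],
    [0,0,0],
  ],
  claw=[0.75,0,0,0,0],
  newtons=25,
)

```text
time_s: 19.6
position: [0.5778, -0.0574, 0.0112]
tcp_rot: [[0.062, 0.998, 0.004], [0.998, -0.062, -0.001], [-0.001, 0.004, -1.0]]
contact_force: [-0.3, -0.9, 0.1]
width: 0.0428
```

>>> drive_tool(
  slide=[
    [0,0,0],
    [0,0,-10],
    [0,0,-30],
    [0,0,-40],
    [0,0,-30],
  ],
  rotation=[
    [0,0,0],
    [0,0,0],
    [0,0,0],
    [0,0,0],
    [0,0,0],
  ],
  claw=[0,0,0,0,0],
)

```text
time_s: 20.02
position: [0.5772, -0.0572, 0.1231]
tcp_rot: [[0.062, 0.998, 0.003], [0.998, -0.062, -0.001], [-0.001, 0.003, -1.0]]
contact_force: [0.1, -0.8, -1.9]
width: 0.0399
```

>>> drive_tool(
  slide=[
    [0,0,0],
    [0,0,0],
  ],
  rotation=[
    [0,0,0],
    [0,0,0],
  ],
  claw=[0,0],
)

```text
time_s: 20.18
position: [0.5785, -0.0573, 0.1231]
tcp_rot: [[0.062, 0.998, 0.007], [0.998, -0.062, -0.002], [-0.001, 0.007, -1.0]]
contact_force: [-0.1, 0.4, -3.7]
width: 0.04
```

```bash
python3 - <<'E'
from h import *
st(); c=read_camera("wrist"); np.save("w20.npy",c,allow_pickle=True)
cv2.imwrite("pics/w20.png",cv2.resize(c["color"],(800,600),interpolation=cv2.INTER_CUBIC))
E
```

```text
t 20.18 p [ 0.5785 -0.0573  0.1231] w 0.0400 F [-0.0806  0.4285 -3.7476] 
 [[ 0.0619  0.9981  0.0074]
 [ 0.9981 -0.0619 -0.0018]
 [-0.0013  0.0075 -1.    ]] q [-0.1188  0.4884  1.7991 -0.0012  0.8465 -0.0561]
```

View pics/w20.png

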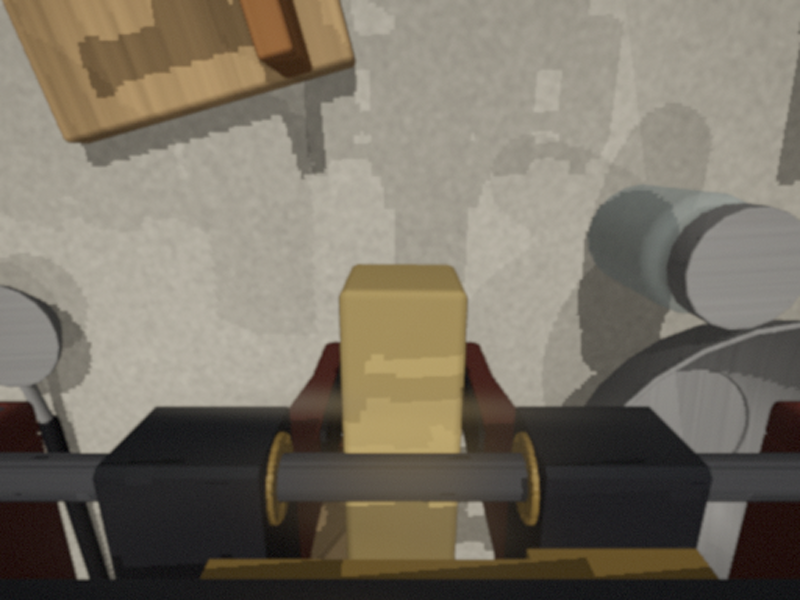

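```bash
python3 - <<'E'
from h import *
plan([.4466,.2187,.14],down(100.85),maxmm=36)
E
```

```text
rows 9 total world mm [-130.5521  275.8988   18.7012] rot [  0.2225   0.0921 -14.4006]
[29.7, -16.4, -2.2] [0.02, 0.01, -1.6]
[30.1, -15.5, -2.2] [0.02, 0.01, -1.6]
[30.6, -14.7, -2.2] [0.02, 0.01, -1.6]
[31.0, -13.8, -2.1] [0.02, 0.01, -1.6]
[31.3, -13.0, -2.1] [0.02, 0.01, -1.6]
[31.7, -12.1, -2.1] [0.02, 0.01, -1.6]
[32.0, -11.2, -2.1] [0.02, 0.01, -1.6]
[32.3, -10.3, -2.1] [0.02, 0.01, -1.6]
[32.6, -9.4, -2.1] [0.02, 0.01, -1.6]
```

>>> drive_tool(
  slide=[
    [29.5,-16.5,-5],
    [30,-15.5,-5],
    [30.5,-14.5,-4],
    [31,-14,-3],
    [31.5,-13,0],
  ],
  rotation=[
    [0,0,-1.6],
    [0,0,-1.6],
    [0,0,-1.6],
    [0,0,-1.6],
    [0,0,-1.6],
  ],
  claw=[0,0,0,0,0],
)

```text
time_s: 20.65
position: [0.5025, 0.0968, 0.136]
tcp_rot: [[-0.078, 0.997, 0.0], [0.997, 0.078, -0.002], [-0.002, 0.0, -1.0]]
contact_force: [0.4, 0.1, -1.8]
width: 0.0396
```

>>> drive_tool(
  slide=[
    [31.5,-12,0],
    [32,-11,0],
    [32,-10.5,0],
    [32.5,-9.5,0],
    [0,0,0],
  ],
  rotation=[
    [0,0,-1.6],
    [0,0,-1.6],
    [0,0,-1.6],
    [0,0,-1.6],
    [0,0,0],
  ],
  claw=[0,0,0,0,0],
)

```text
time_s: 21.07
position: [0.4429, 0.2211, 0.1352]
tcp_rot: [[-0.193, 0.981, -0.001], [0.981, 0.193, -0.002], [-0.002, -0.001, -1.0]]
contact_force: [-1.1, -1.0, -2.4]
width: 0.0399
```

>>> drive_tool(
  slide=[
    [0,0,0],
    [0,0,0],
  ],
  rotation=[
    [0,0,0],
    [0,0,0],
  ],
  claw=[0,0],
)

```text
time_s: 21.23
position: [0.4457, 0.2174, 0.1359]
tcp_rot: [[-0.189, 0.982, 0.001], [0.982, 0.189, -0.003], [-0.003, 0.0, -1.0]]
contact_force: [-0.5, -0.4, -2.0]
width: 0.0397
```

```bash
python3 - <<'E'
from h import *
st(); c=read_camera("wrist"); np.save("w21.npy",c,allow_pickle=True)
cv2.imwrite("pics/w21.png",cv2.resize(c["color"],(800,600),interpolation=cv2.INTER_CUBIC))
plan([.4466,.2187,.06],down(100.85),maxmm=36)
E
```

```text
t 21.23 p [0.4457 0.2174 0.1359] w 0.0397 F [-0.4688 -0.3956 -2.007 ] 
 [[-0.1889  0.982   0.0009]
 [ 0.982   0.1889 -0.0026]
 [-0.0027  0.0004 -1.    ]] q [ 0.4315  0.3654  1.9741 -0.0037  0.8024  0.2441]
rows 3 total world mm [  0.4512   1.6602 -76.1045] rot [ 0.0497  0.1455 -0.0239]
[0.6, 0.2, 25.4] [0.02, 0.05, -0.01]
[0.6, 0.2, 25.4] [0.02, 0.05, -0.01]
[0.5, 0.2, 25.4] [0.02, 0.05, -0.01]
```

View pics/w21.png

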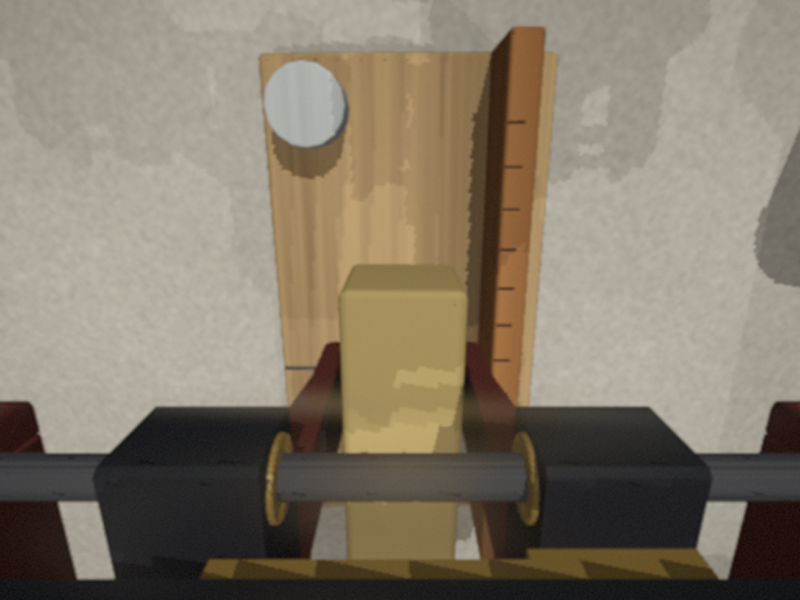

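>>> drive_tool(
  slide=[
    [0.5,0,25],
    [0.5,0,25],
    [0.5,0,25],
    [0,0,8],
    [0,0,0],
  ],
  rotation=[
    [0,0,0],
    [0,0,0],
    [0,0,0],
    [0,0,0],
    [0,0,0],
  ],
  claw=[0,0,0,0,0],
)

```text
time_s: 21.7
position: [0.4454, 0.2175, 0.052]
tcp_rot: [[-0.186, 0.982, -0.001], [0.982, 0.186, -0.003], [-0.003, -0.002, -1.0]]
contact_force: [-1.4, 1.0, -2.2]
width: 0.04
```

>>> drive_tool(
  slide=[
    [0,0,6],
    [0,0,4],
    [0,0,0],
    [0,0,0],
  ],
  rotation=[
    [0,0,0],
    [0,0,0],
    [0,0,0],
    [0,0,0],
  ],
  claw=[0,0,0,0],
)

```text
time_s: 22.03
position: [0.4471, 0.2194, 0.0447]
tcp_rot: [[-0.188, 0.982, 0.004], [0.982, 0.188, -0.001], [-0.002, 0.004, -1.0]]
contact_force: [0.4, 0.5, -2.0]
width: 0.0397
```

>>> drive_tool(
  slide=[
    [0,0,3],
    [0,0,0],
    [0,0,0],
  ],
  rotation=[
    [0,0,0],
    [0,0,0],
    [0,0,0],
  ],
  claw=[0,0,0],
)

```text
time_s: 22.28
position: [0.4467, 0.2194, 0.0413]
tcp_rot: [[-0.188, 0.982, 0.003], [0.982, 0.188, -0.001], [-0.002, 0.003, -1.0]]
contact_force: [0.2, -0.4, -1.9]
width: 0.0399
```

>>> drive_tool(
  slide=[
    [0,0,3],
    [0,0,0],
    [0,0,0],
  ],
  rotation=[
    [0,0,0],
    [0,0,0],
    [0,0,0],
  ],
  claw=[0,0,0],
)

```text
time_s: 22.53
position: [0.4464, 0.2192, 0.0379]
tcp_rot: [[-0.188, 0.982, 0.003], [0.982, 0.188, -0.001], [-0.002, 0.002, -1.0]]
contact_force: [-0.7, 0.3, -2.7]
width: 0.0399
```

>>> drive_tool(
  slide=[
    [0,0,3],
    [0,0,0],
    [0,0,0],
  ],
  rotation=[
    [0,0,0],
    [0,0,0],
    [0,0,0],
  ],
  claw=[0,0,0],
)

```text
time_s: 22.78
position: [0.4464, 0.2192, 0.0349]
tcp_rot: [[-0.188, 0.982, 0.003], [0.982, 0.188, -0.001], [-0.002, 0.002, -1.0]]
contact_force: [-0.8, 0.4, -3.1]
width: 0.0399
```

>>> drive_tool(
  slide=[
    [0,0,3],
    [0,0,0],
    [0,0,0],
  ],
  rotation=[
    [0,0,0],
    [0,0,0],
    [0,0,0],
  ],
  claw=[0,0,0],
)

```text
time_s: 23.03
position: [0.4465, 0.2192, 0.0319]
tcp_rot: [[-0.188, 0.982, 0.003], [0.982, 0.188, -0.001], [-0.002, 0.002, -1.0]]
contact_force: [0.9, -0.2, -2.2]
width: 0.04
```

>>> drive_tool(
  slide=[
    [0,0,1.5],
    [0,0,0],
    [0,0,0],
  ],
  rotation=[
    [0,0,0],
    [0,0,0],
    [0,0,0],
  ],
  claw=[0,0,0],
)

```text
time_s: 23.28
position: [0.4468, 0.2193, 0.0311]
tcp_rot: [[-0.188, 0.982, 0.003], [0.982, 0.188, -0.001], [-0.002, 0.003, -1.0]]
contact_force: [-1.4, -0.8, 5.0]
width: 0.0398
```

Board contact at z = 0.031, as expected. Releasing, lifting, closing the fingers and moving in front of the bar to push it.

>>> drive_tool(
  slide=[
    [0,0,0],
    [0,0,0],
    [0,0,0],
    [0,0,0],
    [0,0,-10],
  ],
  rotation=[
    [0,0,0],
    [0,0,0],
    [0,0,0],
    [0,0,0],
    [0,0,0],
  ],
  claw=[0.6,0.6,0.6,0.6,0.6],
)

```text
time_s: 23.7
position: [0.4456, 0.2188, 0.0396]
tcp_rot: [[-0.188, 0.982, 0.001], [0.982, 0.188, -0.002], [-0.003, 0.0, -1.0]]
contact_force: [0.2, -0.4, 0.6]
width: 0.053
```

>>> drive_tool(
  slide=[
    [0,0,-20],
    [0,0,-35],
    [0,0,-40],
    [0,0,-40],
    [0,0,0],
  ],
  rotation=[
    [0,0,0],
    [0,0,0],
    [0,0,0],
    [0,0,0],
    [0,0,0],
  ],
  claw=[0.6,0.6,0,0,0],
)

```text
time_s: 24.12
position: [0.45, 0.2213, 0.1831]
tcp_rot: [[-0.188, 0.982, 0.014], [0.982, 0.188, 0.004], [0.001, 0.015, -1.0]]
contact_force: [1.3, 1.1, 0.5]
width: 0.0359
```

>>> drive_tool(
  slide=[
    [-40,0,-10],
    [-20,0,0],
    [0,0,0],
    [0,0,0],
  ],
  rotation=[
    [0,0,0],
    [0,0,0],
    [0,0,0],
    [0,0,0],
  ],
  claw=[0,0,0,0],
)

```text
time_s: 24.45
position: [0.4575, 0.16, 0.186]
tcp_rot: [[-0.186, 0.983, 0.004], [0.983, 0.186, -0.001], [-0.002, 0.003, -1.0]]
contact_force: [0.8, 0.5, -0.3]
width: 0.0097
```

```bash
python3 - <<'E'
from h import *
st(); c=read_camera("wrist"); np.save("w22.npy",c,allow_pickle=True)
cv2.imwrite("pics/w22.png",cv2.resize(c["color"],(800,600),interpolation=cv2.INTER_CUBIC))
c=read_camera("side"); crop(c,235,160,100,100,6,"d22")
E
```

```text
t 24.45 p [0.4575 0.16   0.186 ] w 0.0097 F [ 0.7625  0.5361 -0.2736] 
 [[-0.1861  0.9825  0.0035]
 [ 0.9825  0.1861 -0.0009]
 [-0.0015  0.0033 -1.    ]] q [ 0.3131  0.2682  1.9661 -0.0025  0.9042  0.1274]
```

View pics/w22.png

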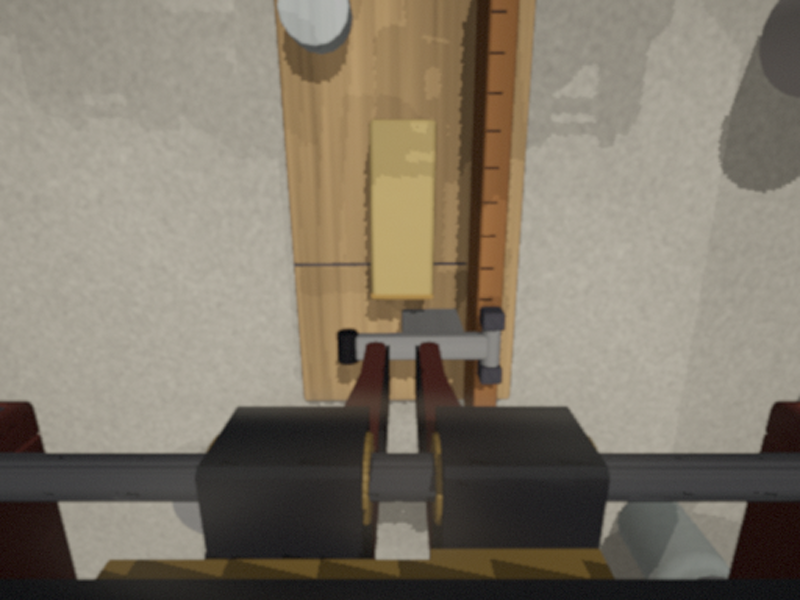

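View pics/d22.png

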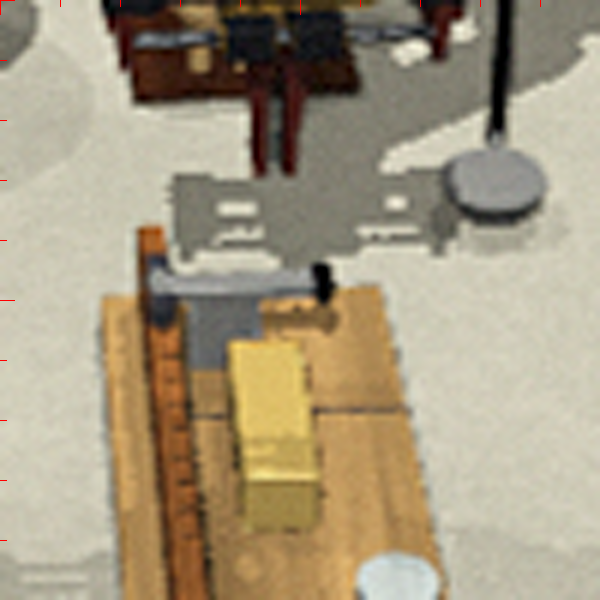

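```bash
cat >> h.py <<'E'
H=np.array([.5185,.1358]);BY=np.radians(10.85)
RB=np.array([[np.cos(BY),-np.sin(BY)],[np.sin(BY),np.cos(BY)]])
def tob(p): return RB.T@(np.asarray(p)[:2]-H)*1000
def tow(bx,by): return H+RB@np.array([bx,by])/1000
P8=lambda u,v:((u+.5)*.64-.5,(v+.5)*.64-.5)
E
python3 - <<'E'
from h import *
c=np.load("w22.npy",allow_pickle=True).item()
for n,p in dict(fl=(372,120),bl=(436,120),fr=(374,296),br=(432,296)).items(): print(n,tob(onplane(c,*P8(*p),.054)))
for n,p,z in (("leaf left btm",(430,311),.02),("arm left face",(430,334),.077),("knob",(348,347),.072),("fence front L",(482,100),.064),("fence front R",(478,330),.064)): print(n,tob(onplane(c,*P8(*p),z)))
print(tob(sensors.get_state()["position"]))
for b in ((-99,75),(-62,75)): print(b,tow(*b))
plan([*tow(-99,75),.186],down(100.85))
E
```

```text
fl [-73.1766 134.7374]
bl [-34.9911 134.6718]
fr [-74.0826  25.1143]
br [-35.5586  25.0136]
leaf left btm [-34.491   3.077]
arm left face [-38.0042   7.0265]
knob [-90.3851  -3.7532]
fence front L [ -9.6894 144.5883]
fence front R [-5.679   4.6436]
[-55.4531  36.1721]
(-99, 75) [0.4072 0.1908]
(-62, 75) [0.4435 0.1978]
rows 2 total world mm [-50.0774  29.9366   0.4229] rot [ 0.1461  0.0906 -0.0169]
[19.4, -21.8, -0.3] [0.07, 0.05, -0.01]
[19.4, -21.8, -0.3] [0.07, 0.05, -0.01]
```

>>> drive_tool(
  slide=[
    [22,-22,0],
    [22,-22,0],
    [0,0,40],
    [0,0,40],
    [0,0,40],
  ],
  rotation=[
    [0,0,0],
    [0,0,0],
    [0,0,0],
    [0,0,0],
    [0,0,0],
  ],
  claw=[0,0,0,0,0],
)

```text
time_s: 24.97
position: [0.4064, 0.197, 0.0649]
tcp_rot: [[-0.19, 0.982, 0.006], [0.982, 0.19, 0.0], [-0.001, 0.006, -1.0]]
contact_force: [0.7, -0.1, -0.6]
width: 0.0004
```

>>> drive_tool(
  slide=[
    [0,0,25],
    [0,0,14],
    [0,0,0],
    [0,0,0],
  ],
  rotation=[
    [0,0,0],
    [0,0,0],
    [0,0,0],
    [0,0,0],
  ],
  claw=[0,0,0,0],
)

```text
time_s: 25.3
position: [0.4056, 0.1956, 0.0257]
tcp_rot: [[-0.189, 0.982, 0.001], [0.982, 0.189, -0.002], [-0.002, 0.0, -1.0]]
contact_force: [0.4, 0.0, -0.4]
width: 0.0004
```

```bash
python3 - <<'E'
from h import *
st(); print(tob(sensors.get_state()["position"])); c=read_camera("wrist"); np.save("w23.npy",c,allow_pickle=True)
cv2.imwrite("pics/w23.png",cv2.resize(c["color"],(800,600),interpolation=cv2.INTER_CUBIC))
E
```

```text
t 25.30 p [0.4056 0.1956 0.0257] w 0.0004 F [ 0.4444  0.04   -0.3624] 
 [[-0.1892  0.9819  0.0008]
 [ 0.9819  0.1892 -0.0022]
 [-0.0023  0.0004 -1.    ]] q [ 0.4246  0.5313  2.1093 -0.0049  0.5012  0.2385]
[-99.6356  80.0197]
```

View pics/w23.png

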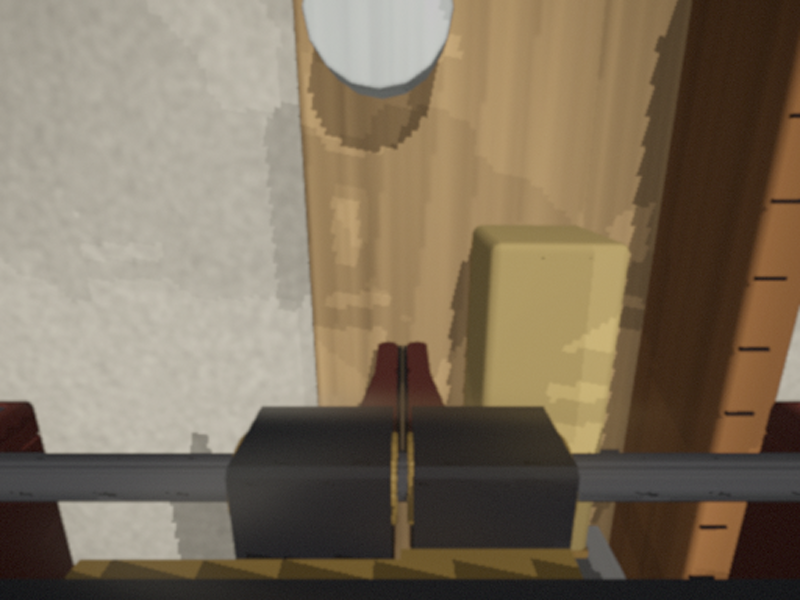

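>>> drive_tool(
  slide=[
    [0,0,3],
    [0,8,0],
    [0,8,0],
    [0,8,0],
    [0,0,0],
  ],
  rotation=[
    [-6,0,0],
    [0,0,0],
    [0,0,0],
    [0,0,0],
    [0,0,0],
  ],
  claw=[0,0,0,0,0],
)

```text
time_s: 25.77
position: [0.4339, 0.2012, 0.0276]
tcp_rot: [[-0.188, 0.976, 0.109], [0.982, 0.187, 0.02], [-0.001, 0.111, -0.994]]
contact_force: [0.1, 0.5, 1.2]
width: 0.0008
```

>>> drive_tool(
  slide=[
    [0,4,0],
    [0,4,0],
    [0,3,0],
    [0,0,0],
  ],
  rotation=[
    [0,0,0],
    [0,0,0],
    [0,0,0],
    [0,0,0],
  ],
  claw=[0,0,0,0],
)

```text
time_s: 26.1
position: [0.4416, 0.202, 0.0274]
tcp_rot: [[-0.188, 0.976, 0.106], [0.982, 0.187, 0.019], [-0.002, 0.108, -0.994]]
contact_force: [-0.1, 0.2, -1.2]
width: 0.0005
```

```bash
python3 - <<'E'
from h import *
st(); print(tob(sensors.get_state()["position"])); c=read_camera("wrist"); np.save("w24.npy",c,allow_pickle=True)
cv2.imwrite("pics/w24.png",cv2.resize(c["color"],(800,600),interpolation=cv2.INTER_CUBIC))
E
```

```text
t 26.10 p [0.4416 0.202  0.0274] w 0.0005 F [-0.0934  0.2463 -1.2308] 
 [[-0.1881  0.9764  0.1064]
 [ 0.9822  0.1871  0.0187]
 [-0.0016  0.108  -0.9941]] q [ 0.4214  0.5339  2.1031 -0.0679  0.4004  0.2932]
[-63.1001  79.493 ]
```

View pics/w24.png

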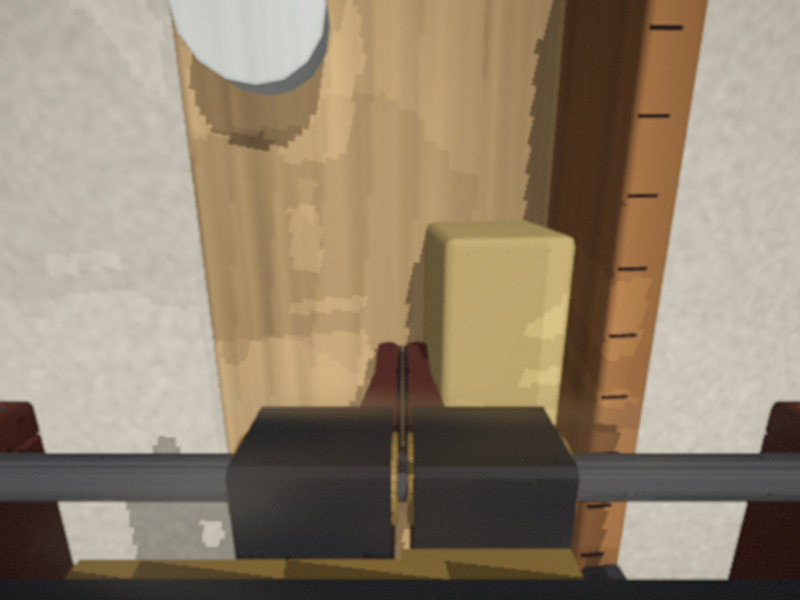

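>>> drive_tool(
  slide=[
    [0,2,0.5],
    [0,2,0.5],
    [0,0,0],
    [0,0,0],
  ],
  rotation=[
    [0,0,0],
    [0,0,0],
    [0,0,0],
    [0,0,0],
  ],
  claw=[0,0,0,0],
)

```text
time_s: 26.48
position: [0.4447, 0.2026, 0.0266]
tcp_rot: [[-0.188, 0.976, 0.106], [0.982, 0.187, 0.018], [-0.002, 0.107, -0.994]]
contact_force: [0.2, -0.4, -0.6]
width: 0.0008
```

>>> drive_tool(
  slide=[
    [0,2,0],
    [0,0,0],
    [0,0,0],
  ],
  rotation=[
    [0,0,0],
    [0,0,0],
    [0,0,0],
  ],
  claw=[0,0,0],
)

```text
time_s: 26.73
position: [0.4468, 0.203, 0.0269]
tcp_rot: [[-0.188, 0.976, 0.106], [0.982, 0.187, 0.019], [-0.002, 0.108, -0.994]]
contact_force: [0.2, -0.1, -0.5]
width: 0.0004
```

>>> drive_tool(
  slide=[
    [0,2,0],
    [0,0,0],
    [0,0,0],
  ],
  rotation=[
    [0,0,0],
    [0,0,0],
    [0,0,0],
  ],
  claw=[0,0,0],
)

```text
time_s: 26.98
position: [0.4481, 0.2031, 0.027]
tcp_rot: [[-0.188, 0.976, 0.105], [0.982, 0.187, 0.018], [-0.002, 0.106, -0.994]]
contact_force: [-2.4, -0.1, 0.2]
width: 0.0006
```

>>> drive_tool(
  slide=[
    [0,2,0],
    [0,0,0],
    [0,0,0],
  ],
  rotation=[
    [0,0,0],
    [0,0,0],
    [0,0,0],
  ],
  claw=[0,0,0],
)

```text
time_s: 27.23
position: [0.4483, 0.203, 0.0269]
tcp_rot: [[-0.188, 0.977, 0.102], [0.982, 0.188, 0.017], [-0.003, 0.103, -0.995]]
contact_force: [-8.3, 0.4, 4.7]
width: -0.0
```

```bash
python3 - <<'E'
from h import *
st(); print(tob(sensors.get_state()["position"])); c=read_camera("wrist"); np.save("w25.npy",c,allow_pickle=True)
cv2.imwrite("pics/w25.png",cv2.resize(c["color"],(800,600),interpolation=cv2.INTER_CUBIC))
E
```

```text
t 27.23 p [0.4483 0.203  0.0269] w -0.0000 F [-8.2914  0.3626  4.6903] 
 [[-0.1883  0.9768  0.1017]
 [ 0.9821  0.1875  0.0168]
 [-0.0026  0.1031 -0.9947]] q [ 0.4173  0.5409  2.086  -0.0641  0.4155  0.2852]
[-56.3285  79.2324]
```

View pics/w25.png

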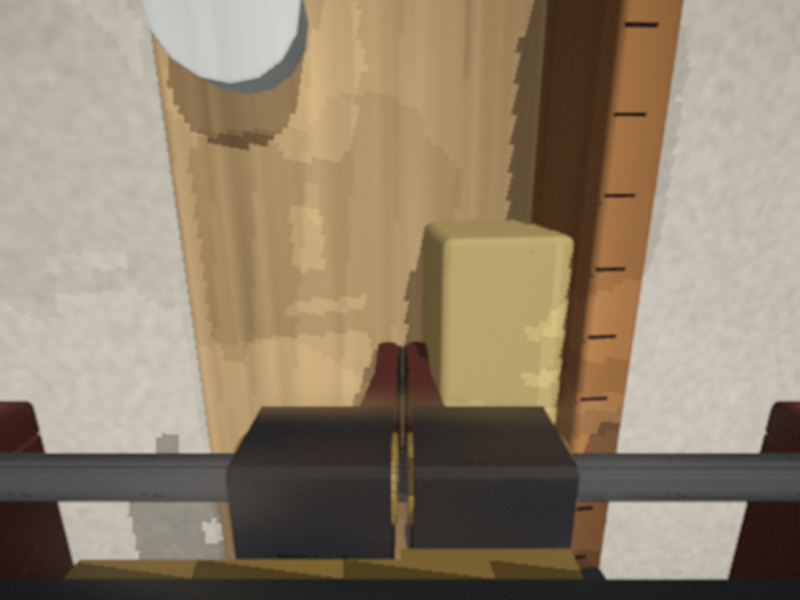

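Flush against the fence (8 N). I'll back off, lift and go to the bar's left end.

>>> drive_tool(
  slide=[
    [0,-6,0],
    [0,-8,0],
    [0,0,-20],
    [0,0,-35],
    [0,0,-30],
  ],
  rotation=[
    [0,0,0],
    [0,0,0],
    [6,0,0],
    [0,0,0],
    [0,0,0],
  ],
  claw=[0,0,0,0,0],
)

```text
time_s: 27.7
position: [0.4349, 0.2008, 0.1111]
tcp_rot: [[-0.188, 0.982, 0.005], [0.982, 0.188, -0.001], [-0.002, 0.005, -1.0]]
contact_force: [0.2, 1.0, 0.5]
width: 0.0004
```

>>> drive_tool(
  slide=[
    [0,0,-10],
    [0,0,0],
    [0,0,0],
  ],
  rotation=[
    [0,0,0],
    [0,0,0],
    [0,0,0],
  ],
  claw=[0,0,0],
)

```text
time_s: 27.95
position: [0.4343, 0.2007, 0.1201]
tcp_rot: [[-0.188, 0.982, 0.007], [0.982, 0.188, -0.001], [-0.002, 0.007, -1.0]]
contact_force: [-0.6, -0.4, -1.1]
width: 0.0005
```

```bash
python3 - <<'E'
from h import *
st(); print(tob(sensors.get_state()["position"])); c=read_camera("wrist"); np.save("w26.npy",c,allow_pickle=True)
cv2.imwrite("pics/w26.png",cv2.resize(c["color"],(800,600),interpolation=cv2.INTER_CUBIC))
plan([*tow(-29,158),.12],down(100.85))
E
```

```text
t 27.95 p [0.4343 0.2007 0.1201] w 0.0005 F [-0.6076 -0.3649 -1.1477] 
 [[-0.1882  0.9821  0.0069]
 [ 0.9821  0.1882 -0.0006]
 [-0.0019  0.0066 -1.    ]] q [ 0.4101  0.3689  2.0237 -0.0049  0.7429  0.2244]
[-70.4684  79.5859]
rows 3 total world mm [26.627  85.1023  0.7179] rot [0.2648 0.1355 0.0025]
[26.2, 14.1, -0.2] [0.09, 0.05, 0.0]
[26.2, 14.1, -0.2] [0.09, 0.05, 0.0]
[26.2, 14.1, -0.2] [0.09, 0.05, 0.0]
```

View pics/w26.png

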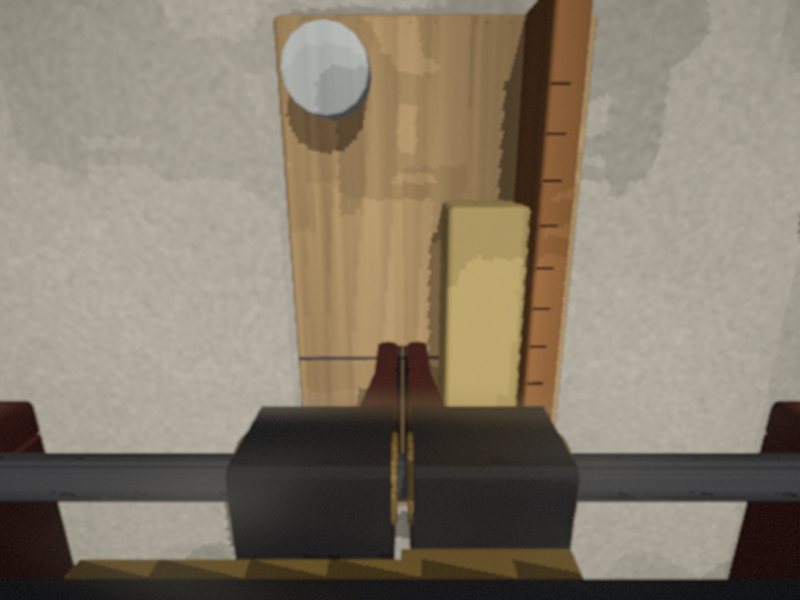

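>>> drive_tool(
  slide=[
    [26,14,0],
    [26,14,0],
    [26,13.5,0],
    [0,0,35],
    [0,0,35],
  ],
  rotation=[
    [0,0,0],
    [0,0,0],
    [0,0,0],
    [0,0,0],
    [0,0,0],
  ],
  claw=[0,0,0,0,0],
)

```text
time_s: 28.42
position: [0.4619, 0.2871, 0.049]
tcp_rot: [[-0.19, 0.982, 0.009], [0.982, 0.19, 0.001], [-0.001, 0.009, -1.0]]
contact_force: [-0.9, 0.4, 0.0]
width: 0.0004
```

>>> drive_tool(
  slide=[
    [0,0,20],
    [0,0,6],
    [0,0,0],
    [0,0,0],
  ],
  rotation=[
    [0,0,0],
    [0,0,0],
    [0,0,0],
    [0,0,0],
  ],
  claw=[0,0,0,0],
)

```text
time_s: 28.75
position: [0.4598, 0.2844, 0.0227]
tcp_rot: [[-0.188, 0.982, 0.003], [0.982, 0.188, -0.003], [-0.003, 0.002, -1.0]]
contact_force: [0.4, 0.4, -0.5]
width: 0.0005
```

```bash
python3 - <<'E'
from h import *
st(); print(tob(sensors.get_state()["position"])); c=read_camera("wrist")
cv2.imwrite("pics/w27.png",cv2.resize(c["color"],(800,600),interpolation=cv2.INTER_CUBIC))
c=read_camera("side"); crop(c,235,160,100,120,5,"d27")
E
```

```text
t 28.75 p [0.4598 0.2844 0.0227] w 0.0005 F [ 0.3889  0.3524 -0.4609] 
 [[-0.1883  0.9821  0.0029]
 [ 0.9821  0.1883 -0.0027]
 [-0.0032  0.0024 -1.    ]] q [ 0.534   0.6126  1.9142 -0.0066  0.6137  0.35  ]
[-29.6799 156.9594]
```

View pics/w27.png

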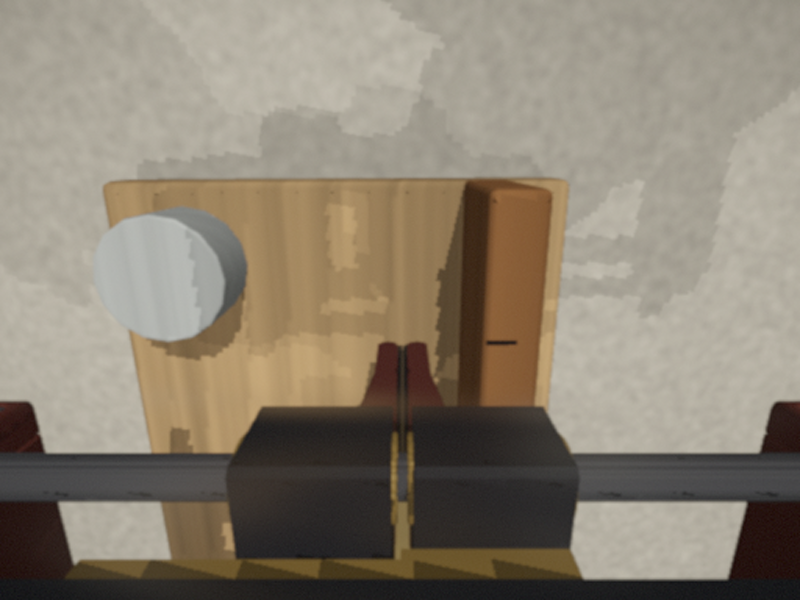

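View pics/d27.png

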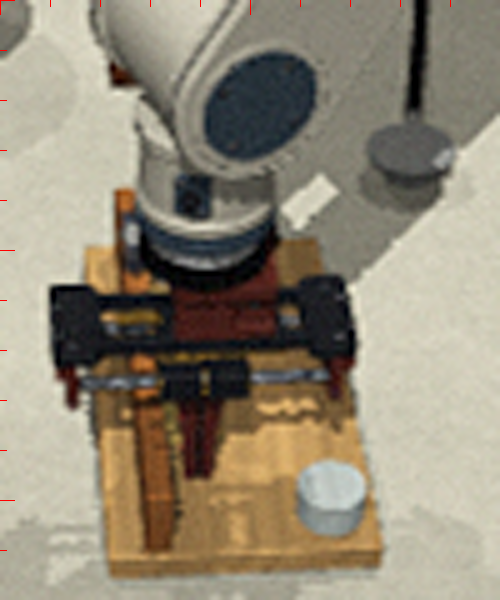

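>>> drive_tool(
  slide=[
    [-6,0,0],
    [-6,0,0],
    [-6,0,0],
    [-4,0,0],
    [0,0,0],
  ],
  rotation=[
    [0,0,0],
    [0,0,0],
    [0,0,0],
    [0,0,0],
    [0,0,0],
  ],
  claw=[0,0,0,0,0],
)

```text
time_s: 29.27
position: [0.4652, 0.2623, 0.0244]
tcp_rot: [[-0.187, 0.982, 0.005], [0.982, 0.187, -0.001], [-0.002, 0.005, -1.0]]
contact_force: [-0.0, 0.6, 0.5]
width: 0.0004
```

>>> drive_tool(
  slide=[
    [-2,0,0],
    [-1,0,0],
    [0,0,0],
  ],
  rotation=[
    [0,0,0],
    [0,0,0],
    [0,0,0],
  ],
  claw=[0,0,0],
)

```text
time_s: 29.52
position: [0.4658, 0.2604, 0.0244]
tcp_rot: [[-0.188, 0.982, 0.006], [0.982, 0.188, -0.001], [-0.002, 0.006, -1.0]]
contact_force: [-0.7, -0.4, 1.5]
width: 0.0006
```

>>> drive_tool(
  slide=[
    [-2,0,0],
    [0,0,0],
    [0,0,0],
  ],
  rotation=[
    [0,0,0],
    [0,0,0],
    [0,0,0],
  ],
  claw=[0,0,0],
)

```text
time_s: 29.77
position: [0.4661, 0.2585, 0.0243]
tcp_rot: [[-0.188, 0.982, 0.006], [0.982, 0.188, -0.001], [-0.002, 0.005, -1.0]]
contact_force: [0.4, 0.7, -0.3]
width: 0.0008
```

>>> drive_tool(
  slide=[
    [-2,0,0],
    [0,0,0],
    [0,0,0],
  ],
  rotation=[
    [0,0,0],
    [0,0,0],
    [0,0,0],
  ],
  claw=[0,0,0],
)

```text
time_s: 30.02
position: [0.4664, 0.257, 0.0243]
tcp_rot: [[-0.188, 0.982, 0.006], [0.982, 0.188, -0.0], [-0.002, 0.005, -1.0]]
contact_force: [-0.8, 4.9, -0.1]
width: 0.0002
```

>>> drive_tool(
  slide=[
    [-1.5,0,0],
    [0,0,0],
    [0,0,0],
  ],
  rotation=[
    [0,0,0],
    [0,0,0],
    [0,0,0],
  ],
  claw=[0,0,0],
)

```text
time_s: 30.27
position: [0.4664, 0.2568, 0.0243]
tcp_rot: [[-0.188, 0.982, 0.006], [0.982, 0.188, 0.001], [0.0, 0.006, -1.0]]
contact_force: [-4.8, 13.2, -1.6]
width: 0.0001
```

>>> drive_tool(
  slide=[
    [-1.5,0,0],
    [0,0,0],
    [0,0,0],
  ],
  rotation=[
    [0,0,0],
    [0,0,0],
    [0,0,0],
  ],
  claw=[0,0,0],
)

```text
time_s: 30.52
position: [0.4665, 0.2566, 0.0244]
tcp_rot: [[-0.187, 0.982, 0.006], [0.982, 0.187, 0.003], [0.002, 0.006, -1.0]]
contact_force: [-8.7, 22.2, -1.7]
width: 0.0006
```

Butted at by≈128.7 as predicted (force 13–22 N). Backing off, lifting and looking.

>>> drive_tool(
  slide=[
    [4,0,0],
    [8,0,0],
    [0,0,-25],
    [0,0,-40],
    [0,0,-40],
  ],
  rotation=[
    [0,0,0],
    [0,0,0],
    [0,0,0],
    [0,0,0],
    [0,0,0],
  ],
  claw=[0,0,0,0,0],
)

```text
time_s: 30.93
position: [0.4629, 0.2648, 0.1292]
tcp_rot: [[-0.189, 0.982, 0.002], [0.982, 0.189, -0.003], [-0.004, 0.001, -1.0]]
contact_force: [0.5, -0.1, -0.2]
width: 0.0007
```

>>> drive_tool(
  slide=[
    [0,0,-40],
    [0,0,-15],
    [0,0,0],
  ],
  rotation=[
    [0,0,0],
    [0,0,0],
    [0,0,0],
  ],
  claw=[0,0,0],
)

```text
time_s: 31.18
position: [0.4662, 0.2667, 0.1887]
tcp_rot: [[-0.188, 0.982, 0.013], [0.982, 0.188, 0.002], [-0.0, 0.013, -1.0]]
contact_force: [0.3, 1.3, 0.3]
width: 0.0004
```

```bash
python3 - <<'E'
from h import *
st(); plan([*tow(-80,10),.20],down(10.85))
E
```

```text
t 31.18 p [0.4662 0.2667 0.1887] w 0.0004 F [0.3447 1.2727 0.3246] 
 [[-0.1882  0.9821  0.0128]
 [ 0.9821  0.1881  0.0023]
 [-0.0002  0.013  -0.9999]] q [ 0.4999  0.3343  1.8599 -0.0051  0.9351  0.3136]
rows 13 total world mm [ -28.1667 -136.1514   11.3098] rot [ 0.5917 -0.5772 89.9937]
[-9.9, -4.1, -0.9] [0.05, -0.04, 6.92]
[-10.3, -2.9, -0.9] [0.05, -0.04, 6.92]
[-10.6, -1.6, -0.9] [0.05, -0.04, 6.92]
[-10.7, -0.3, -0.9] [0.05, -0.04, 6.92]
[-10.6, 1.0, -0.9] [0.05, -0.04, 6.92]
[-10.5, 2.2, -0.9] [0.05, -0.04, 6.92]
[-10.1, 3.5, -0.9] [0.05, -0.04, 6.92]
[-9.6, 4.7, -0.9] [0.05, -0.04, 6.92]
[-9.0, 5.8, -0.9] [0.05, -0.04, 6.92]
[-8.2, 6.8, -0.9] [0.05, -0.04, 6.92]
[-7.3, 7.8, -0.9] [0.05, -0.04, 6.92]
[-6.3, 8.6, -0.9] [0.05, -0.04, 6.92]
[-5.3, 9.3, -0.9] [0.05, -0.04, 6.92]
```

>>> drive_tool(
  slide=[
    [-10,-4,-1],
    [-10,-3,-1],
    [-10.5,-1.5,-1],
    [-10.5,0,-1],
    [-10.5,1,-1],
  ],
  rotation=[
    [0,0,6.9],
    [0,0,6.9],
    [0,0,6.9],
    [0,0,6.9],
    [0,0,6.9],
  ],
  claw=[0.5,0.5,0.5,0.5,0.5],
)

```text
time_s: 31.6
position: [0.4526, 0.2127, 0.1878]
tcp_rot: [[0.407, 0.914, 0.003], [0.914, -0.407, -0.003], [-0.001, 0.004, -1.0]]
contact_force: [0.7, -0.0, -0.4]
width: 0.0305
```

>>> drive_tool(
  slide=[
    [-10.5,2,-1],
    [-10,3.5,-1],
    [-9.5,4.5,-1],
    [-9,6,-1],
    [-8,7,-1],
  ],
  rotation=[
    [0,0,6.9],
    [0,0,6.9],
    [0,0,6.9],
    [0,0,6.9],
    [0,0,6.9],
  ],
  claw=[0.5,0.5,0.5,0.5,0.5],
)

```text
time_s: 32.02
position: [0.442, 0.1606, 0.1928]
tcp_rot: [[0.853, 0.523, 0.003], [0.523, -0.853, -0.002], [0.002, 0.004, -1.0]]
contact_force: [-0.2, 0.1, -0.4]
width: 0.0441
```

>>> drive_tool(
  slide=[
    [-7,8,0],
    [-6,8.5,0],
    [-5,9,0],
    [0,0,0],
    [0,0,0],
  ],
  rotation=[
    [0,0,6.9],
    [0,0,7.1],
    [0,0,7],
    [0,0,0],
    [0,0,0],
  ],
  claw=[0.5,0.5,0.5,0.5,0.5],
)

```text
time_s: 32.43
position: [0.4368, 0.1303, 0.1933]
tcp_rot: [[0.982, 0.191, 0.004], [0.191, -0.982, -0.002], [0.004, 0.002, -1.0]]
contact_force: [0.3, -0.4, 0.2]
width: 0.0438
```

```bash
python3 - <<'E'
from h import *
st(); print(tob(sensors.get_state()["position"])); c=read_camera("wrist"); np.save("w28.npy",c,allow_pickle=True)
cv2.imwrite("pics/w28.png",cv2.resize(c["color"],(800,600),interpolation=cv2.INTER_CUBIC))
crop(c,100,50,190,120,4,"w28c")
plan([*tow(-90,-1),.10],down(10.85))
E
```

```text
t 32.43 p [0.4368 0.1303 0.1933] w 0.0438 F [ 0.2628 -0.4429  0.2393] 
 [[ 0.9816  0.1907  0.0039]
 [ 0.1907 -0.9817 -0.0017]
 [ 0.0035  0.0024 -1.    ]] q [ 0.2655  0.2152  2.0187 -0.0034  0.9044  1.6465]
[-81.2354   9.9397]
rows 3 total world mm [ -6.8734 -12.8018 -93.5587] rot [ 0.1283 -0.2382  0.1831]
[-3.2, 3.7, 31.2] [0.04, -0.08, 0.06]
[-3.1, 3.7, 31.2] [0.04, -0.08, 0.06]
[-3.1, 3.7, 31.2] [0.04, -0.08, 0.06]
```

View pics/w28.png

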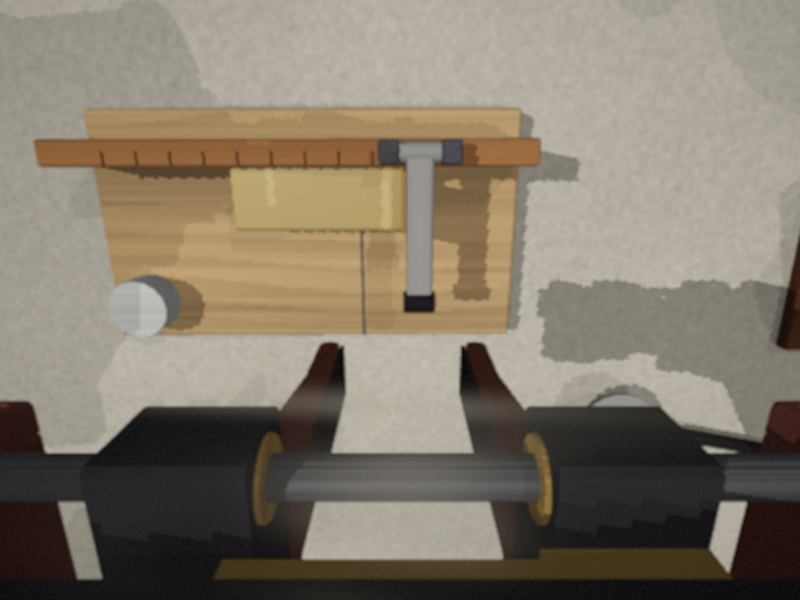

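View pics/w28c.png

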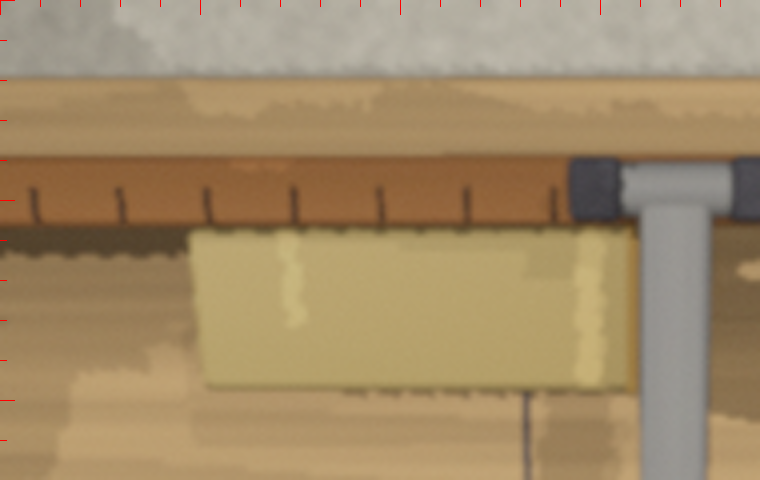

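```bash
python3 - <<'E'
from h import *
c=np.load("w28.npy",allow_pickle=True).item();K=mk(100,50,4)
for n,p in dict(bl=(188,229),fl=(205,386),fr=(632,389),br=(632,231)).items(): print(n,tob(onplane(c,*K(p),.054)))
for p in((640,300),(640,450)): print("arm L",tob(onplane(c,*K(p),.077)))
print("fence front edge",tob(onplane(c,*K((30,224)),.064)),tob(onplane(c,*K((550,224)),.064)))
E
```

```text
bl [ -9.257  118.4188]
fl [-47.8181 118.0206]
fr [-48.3343   9.2422]
br [-9.4404  9.3668]
arm L [-24.4243   7.5783]
arm L [-59.5852   7.399 ]
fence front edge [ -8.0561 152.151 ] [-7.7259 28.8847]
```

Bar is gauged: centre rel. gauge corner ≈ (−20.6, +56) mm, 0.3°. Next I pinch the knob.

>>> drive_tool(
  slide=[
    [-3.2,3.7,31],
    [-3.1,3.7,31],
    [-3.1,3.7,31],
    [0,0,20],
    [0,0,0],
  ],
  rotation=[
    [0,0,0],
    [0,-0.2,0.2],
    [0,0,0],
    [0,0,0],
    [0,0,0],
  ],
  claw=[0.5,0.5,0.5,0.5,0.5],
)

```text
time_s: 32.9
position: [0.428, 0.1176, 0.0777]
tcp_rot: [[0.982, 0.188, -0.005], [0.188, -0.982, -0.003], [-0.005, 0.002, -1.0]]
contact_force: [-1.3, -0.9, -0.3]
width: 0.0436
```

>>> drive_tool(
  slide=[
    [0,0,16],
    [0,0,0],
    [0,0,0],
    [0,0,0],
  ],
  rotation=[
    [0,0,0],
    [0,0,0],
    [0,0,0],
    [0,0,0],
  ],
  claw=[0.5,0.5,0.5,0.5],
)

```text
time_s: 33.23
position: [0.4315, 0.1183, 0.0663]
tcp_rot: [[0.983, 0.186, 0.003], [0.186, -0.983, -0.001], [0.003, 0.002, -1.0]]
contact_force: [0.6, 0.1, 1.1]
width: 0.0438
```

```bash
python3 - <<'E'
from h import *
st(); print(tob(sensors.get_state()["position"])); c=read_camera("wrist")
cv2.imwrite("pics/w29.png",cv2.resize(c["color"],(800,600),interpolation=cv2.INTER_CUBIC))
E
```

```text
t 33.23 p [0.4315 0.1183 0.0663] w 0.0438 F [0.5512 0.0589 1.0791] 
 [[ 0.9825  0.186   0.0034]
 [ 0.186  -0.9825 -0.0014]
 [ 0.0031  0.002  -1.    ]] q [ 0.2425  0.4409  2.1092 -0.004   0.5884  1.6295]
[-88.7585  -0.829 ]
```

View pics/w29.png

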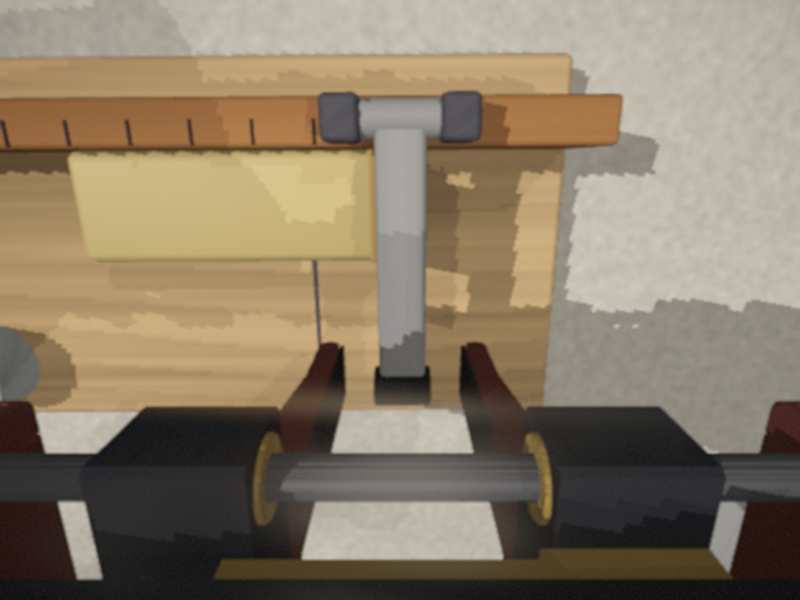

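>>> drive_tool(
  slide=[
    [-1,0,8],
    [0,0,0],
    [0,0,0],
    [0,0,0],
    [0,0,0],
  ],
  rotation=[
    [0,0,0],
    [0,0,0],
    [0,0,0],
    [0,0,0],
    [0,0,0],
  ],
  claw=[0.5,0.5,0,0,0],
  newtons=8,
)

```text
time_s: 33.7
position: [0.4299, 0.1177, 0.0574]
tcp_rot: [[0.983, 0.185, 0.002], [0.185, -0.983, -0.002], [0.002, 0.002, -1.0]]
contact_force: [-0.2, 0.1, -0.2]
width: 0.0274
```

>>> drive_tool(
  slide=[
    [0,0,0],
    [0,0,0],
    [0,0,0],
  ],
  rotation=[
    [0,0,0],
    [0,0,0],
    [0,0,0],
  ],
  claw=[0,0,0],
)

```text
time_s: 33.95
position: [0.4298, 0.1179, 0.0573]
tcp_rot: [[0.983, 0.185, 0.002], [0.185, -0.983, -0.001], [0.002, 0.002, -1.0]]
contact_force: [-1.0, 3.6, -0.2]
width: 0.0197
```

```bash
python3 - <<'E'
import numpy as np
th=np.linspace(0,2.4,16);p=90*np.c_[-np.cos(th),np.sin(th)];d=np.diff(p,axis=0)
for t,a in zip(th[1:],d): print(round(t,2),round(a[0],1),round(-a[1],1))
E
```

```text
0.16 1.1 -14.3
0.32 3.4 -14.0
0.48 5.6 -13.2
0.64 7.6 -12.2
0.8 9.5 -10.8
0.96 11.1 -9.2
1.12 12.4 -7.3
1.28 13.4 -5.2
1.44 14.1 -3.0
1.6 14.4 -0.7
1.76 14.3 1.6
1.92 13.9 3.8
2.08 13.1 6.0
2.24 12.0 8.0
2.4 10.5 9.8
```

>>> drive_tool(
  slide=[
    [0.2,0,-7],
    [0.9,0,-7.3],
    [3.4,0,-14],
    [5.6,0,-13.2],
  ],
  rotation=[
    [0,0,0],
    [0,0,0],
    [0,0,0],
    [0,0,0],
  ],
  claw=[0,0,0,0],
)

```text
time_s: 34.28
position: [0.4389, 0.1197, 0.0995]
tcp_rot: [[0.983, 0.185, 0.001], [0.185, -0.983, -0.002], [0.0, 0.002, -1.0]]
contact_force: [1.5, 4.0, -4.0]
width: 0.0196
```

>>> drive_tool(
  slide=[
    [7.6,0,-12.2],
    [9.5,0,-10.8],
    [11.1,0,-9.2],
    [12.4,0,-7.3],
  ],
  rotation=[
    [0,0,0],
    [0,0,0],
    [0,0,0],
    [0,0,0],
  ],
  claw=[0,0,0,0],
)

```text
time_s: 34.62
position: [0.4789, 0.1275, 0.1397]
tcp_rot: [[0.983, 0.185, 0.001], [0.185, -0.983, -0.001], [0.001, 0.001, -1.0]]
contact_force: [-2.1, 4.2, -3.2]
width: 0.02
```

```bash
python3 - <<'E'
from h import *
st(); print(tob(sensors.get_state()["position"])); c=read_camera("wrist")
cv2.imwrite("pics/w30.png",cv2.resize(c["color"],(800,600),interpolation=cv2.INTER_CUBIC))
E
```

```text
t 34.62 p [0.4789 0.1275 0.1397] w 0.0200 F [-2.1274  4.2373 -3.2279] 
 [[ 0.9828  0.1846  0.0011]
 [ 0.1846 -0.9828 -0.0012]
 [ 0.0008  0.0014 -1.    ]] q [ 0.237   0.3581  1.9733 -0.002   0.8094  1.6235]
[-40.4631  -0.7381]
```

View pics/w30.png

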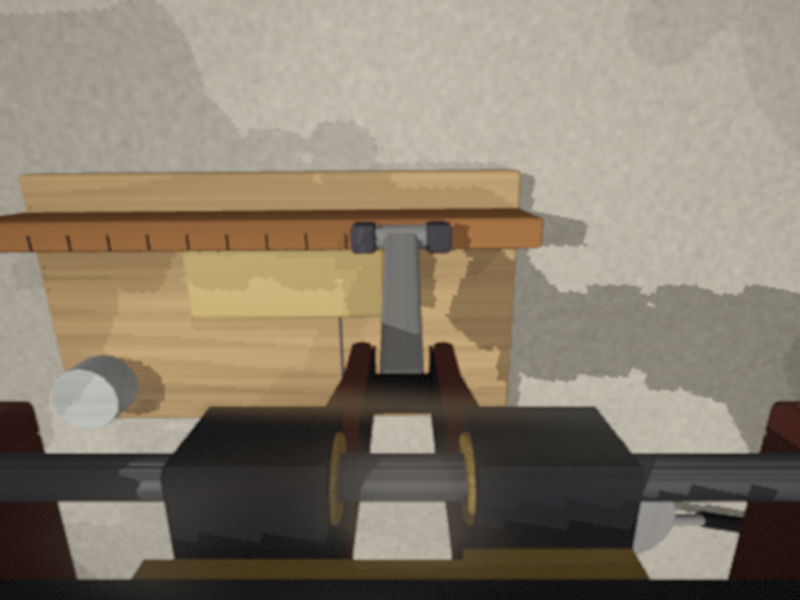

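Stop is rising and the bar is unmoved. Continuing.

>>> drive_tool(
  slide=[
    [13.4,0,-5.2],
    [14.1,0,-3],
    [14.4,0,-0.7],
    [14.3,0,1.6],
  ],
  rotation=[
    [0,0,0],
    [0,0,0],
    [0,0,0],
    [0,0,0],
  ],
  claw=[0,0,0,0],
)

```text
time_s: 35.0
position: [0.5352, 0.1384, 0.1473]
tcp_rot: [[0.983, 0.184, 0.003], [0.184, -0.983, -0.0], [0.003, 0.001, -1.0]]
contact_force: [-2.4, 6.4, 2.5]
width: 0.0195
```

>>> drive_tool(
  slide=[
    [13.9,0,3.8],
    [13.1,0,6],
    [12,0,8],
    [10.5,0,9.8],
    [0,0,0],
  ],
  rotation=[
    [0,0,0],
    [0,0,0],
    [0,0,0],
    [0,0,0],
    [0,0,0],
  ],
  claw=[0,0,0,0,0],
)

```text
time_s: 35.42
position: [0.5862, 0.1485, 0.1187]
tcp_rot: [[0.983, 0.184, 0.006], [0.184, -0.983, 0.001], [0.006, 0.0, -1.0]]
contact_force: [2.4, 9.2, 2.6]
width: 0.02
```

```bash
python3 - <<'E'
from h import *
st(); print(tob(sensors.get_state()["position"]))
c=read_camera("side"); crop(c,225,160,100,100,6,"d31")
E
```

```text
t 35.42 p [0.5862 0.1485 0.1187] w 0.0200 F [2.4478 9.1698 2.623 ] 
 [[ 0.9829  0.1842  0.0063]
 [ 0.1842 -0.9829  0.001 ]
 [ 0.0064  0.0002 -1.    ]] q [ 0.2286  0.5238  1.747  -0.0006  0.8645  1.6145]
[68.863  -0.3165]
```

View pics/d31.png

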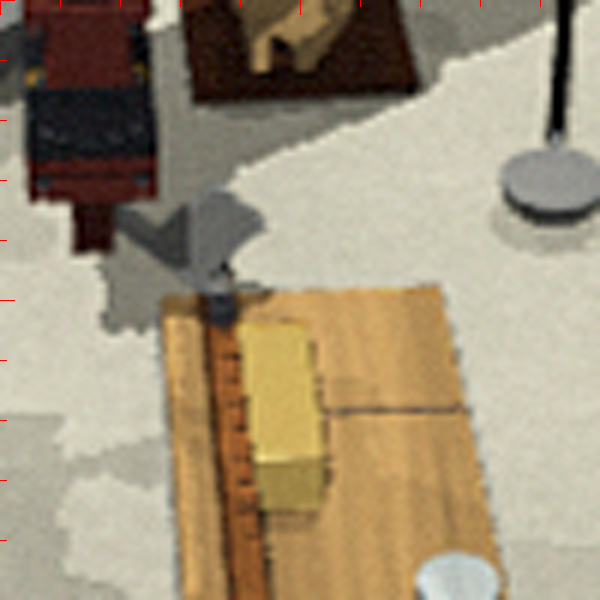

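>>> drive_tool(
  slide=[
    [0,-1,0],
    [0,0,0],
    [0,0,0],
    [0,0,0],
    [0,0,0],
  ],
  rotation=[
    [0,0,0],
    [0,0,0],
    [0,0,0],
    [0,0,0],
    [0,0,0],
  ],
  claw=[0,0.5,0.5,0.5,0.5],
)

```text
time_s: 35.88
position: [0.5827, 0.1472, 0.1182]
tcp_rot: [[0.983, 0.185, 0.001], [0.185, -0.983, -0.002], [0.001, 0.002, -1.0]]
contact_force: [0.1, 0.3, -0.2]
width: 0.0422
```

>>> drive_tool(
  slide=[
    [0,0,-20],
    [0,0,-35],
    [0,0,-40],
    [0,0,-40],
    [0,0,-40],
  ],
  rotation=[
    [0,0,0],
    [0,0,0],
    [0,0,0],
    [0,0,0],
    [0,0,0],
  ],
  claw=[0.5,0.5,0.5,0.5,0.5],
)

```text
time_s: 36.3
position: [0.582, 0.1475, 0.2948]
tcp_rot: [[0.983, 0.185, 0.001], [0.185, -0.983, -0.002], [0.001, 0.002, -1.0]]
contact_force: [0.6, -0.1, 0.2]
width: 0.0438
```

>>> drive_tool(
  slide=[
    [-30,0,0],
    [-35,0,0],
    [-35,0,0],
    [0,0,0],
    [0,0,0],
  ],
  rotation=[
    [0,0,0],
    [0,0,0],
    [0,0,0],
    [0,0,0],
    [0,0,0],
  ],
  claw=[0.5,0.5,0.5,0.5,0.5],
)

```text
time_s: 36.72
position: [0.4832, 0.129, 0.2933]
tcp_rot: [[0.983, 0.185, 0.002], [0.185, -0.983, -0.002], [0.002, 0.002, -1.0]]
contact_force: [0.7, 0.7, 0.8]
width: 0.0441
```

```bash
python3 - <<'E'
from h import *
st(); c=read_camera("wrist"); np.save("w32.npy",c,allow_pickle=True)
cv2.imwrite("pics/w32.png",cv2.resize(c["color"],(800,600),interpolation=cv2.INTER_CUBIC))
crop(c,120,50,190,120,4,"w32c")
c=read_camera("side"); cv2.imwrite("pics/d32.png",cv2.resize(c["color"][80:300,160:400],None,fx=3,fy=3)[:600,:800])
E
```

```text
t 36.72 p [0.4832 0.129  0.2933] w 0.0441 F [0.7162 0.688  0.8144] 
 [[ 0.9828  0.1848  0.0022]
 [ 0.1848 -0.9828 -0.0018]
 [ 0.0018  0.0022 -1.    ]] q [ 0.2386  0.1543  1.83   -0.0025  1.1556  1.6246]
```

View pics/w32.png

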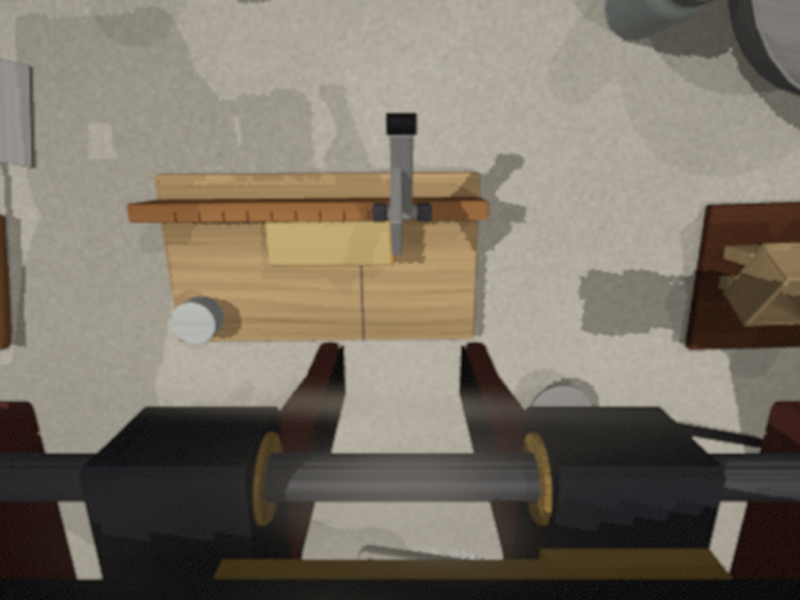

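View pics/w32c.png

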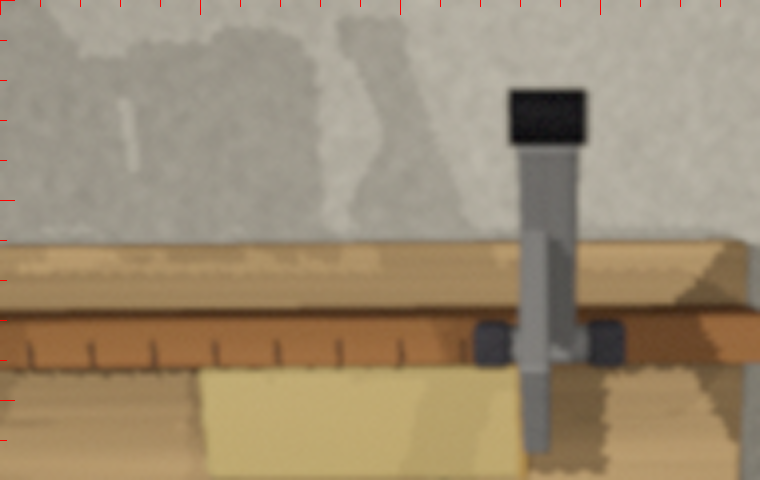

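View pics/d32.png

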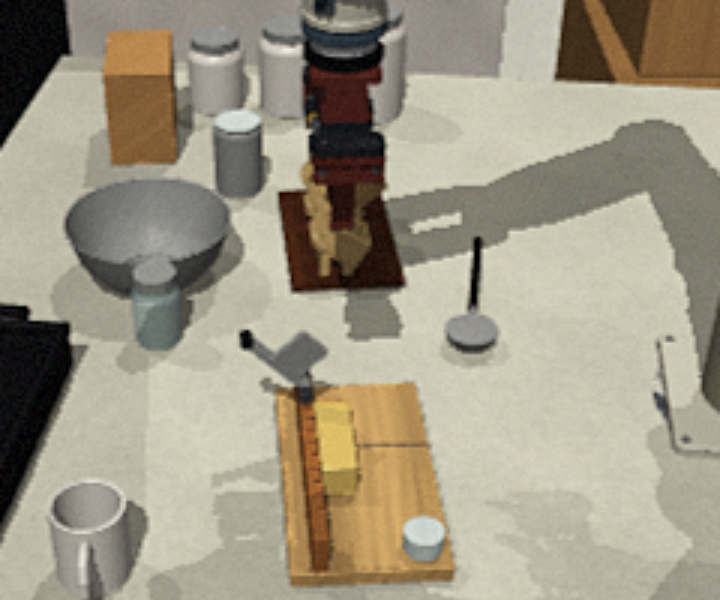

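```bash
python3 - <<'E'
from h import *
c=np.load("w32.npy",allow_pickle=True).item();K=mk(120,50,4)
q=[tob(onplane(c,*K(p),.054)) for p in((200,369),(207,474),(520,474),(519,368))];print(q)
k=K((548,117));h=onplane(c,*k,.132);print("knob if z .132",tob(h))
bot.hand_in()
E
```

```text
[array([-10.7835, 117.6933]), array([-47.0448, 118.4064]), array([-47.4656,   9.9051]), array([-10.8378,   9.8627])]
knob if z .132 [63.5045 -0.1276]
the job is handed in; nothing more can be done
```

I did all four steps in order and handed the job in at about 37 s of the 72 s limit. `bot.hand_in()` reports no verdict, so the checks below are my own measurements.

- **Setting block:** it went into the middle slot (two dots) along the slot axis until it met the floor at about 11 N. In the picture afterwards it sat level with the stored thin block and at the same lean. I did not measure its final position in numbers. In the last side view the arm partly covered the rack.
- **Stop:** I pinched the knob and carried it down until it resisted at about 8 N. After gauging I carried it back up to about 2.4 rad. The final wrist and side views show it folded behind the fence. My estimate of that final angle depends on an assumed knob height.
- **Bar:** it was pressed against the fence at about 8 N, then butted against the stop at 13–22 N. With the stop down its centre measured about (−20.6, +56) mm from the gauge corner, 0.3° off the fence. After the flip it measured about (−21, +56) mm, still parallel, so it had not visibly moved. Both are inside the allowed ranges.
- **Everything else:** the gripper ended well clear of everything. In the last pictures the bystanders looked unmoved; I did not measure them.

Two measurements disagreed with the given figures:

- **Heights:** heights came out about 4–6 mm low in robot coordinates. I worked by contact forces and relative views instead.
- **Hinge position:** the hinge appeared about 70 mm from the board's right end rather than 80 mm. I used the measured hinge and stop face.

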